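# Charge the bench ball mill and lock its cover

### The arm

A 6-joint arm with a two-finger parallel gripper is mounted at the origin on the work surface. World frame = base frame: x ahead of the robot, y to its left, z up, the work surface at z = 0. Lengths are in m, angles in degrees, forces in N, time in s.
With the tool pointing down it reaches from about 0.4 to 0.825 m from the base axis. Payload 7 kg.
Tool frame: the origin (TCP) lies on the centre line of the jaws, within the pads' length; the fingertips stand r.nose_length ahead of it and the grasp point (between the pads) lies 2 mm behind it (r.nose_length is the distance from the TCP to the fingertips, in m); z points along the fingers, y is the direction in which the jaws open and shut (so a half turn about z gives the same grasp; the last joint's range is limited). The gripper opens to 88 mm and grips with 3 to 60 N. Pads are 19 mm wide; open, the fingers measure 130 mm over their backs; the gripper's body (78 mm by 193 mm) begins 47 mm behind the grasp point.
Start: joints at [-52.019, 20.546, 0.682, 0, -70.136, -16.507], TCP at [0.247, -0.628, 0.244] pointing down, gripper open.
Joint ranges: [-176.03, 176.03], [-82.01, 121.73], [-58.28, 71.71], [-173.87, 95.51], [-174.79, -0.11], [-173.66, 173.66]. Speed limits (degrees/s): [136.94, 136.94, 172.46, 180, 180, 180].

### API

Orientations are given as [roll, pitch, yaw] about the fixed x, y, z axes, in that order (R = Rz(yaw) Ry(pitch) Rx(roll)).
In Python, from plant import r gives the robot as it stands.
- The arm moves only by the tool apply_moves, never from a script. Its argument "targets" is a list of rows, each a list of 3 entries, a list of its own where there are three numbers: the shift along the tool's x, y, z scaled (see below), then the turn, a rotation vector about the tool's x, y, z scaled (see below), then the finger opening in mm, from 0 to 87.6. A call has 1 to 5 rows; each row shifts and turns the pose as measured when the row begins, along the tool's axes as they then stand; what a row does not reach is not made up. The controller multiplies each number of a shift by 0.04 m and each number of a turn by 8 degrees. A row lasts 1/10 s, in which the tool goes at most 50 mm and 8.59 degrees, less where a joint would pass 70% of its speed; a pose out of reach is approached as far as the arm can. A call with a number of a shift or a turn outside -1 to 1 is refused whole. A call with a gripper value outside its range is refused whole. The fingers move at their own pace and stop on an object; "squeeze" is the grip in N (left out, the last holds). Time passes only in rows, so rows that do not move let the fingers close. It gives the time, the measured TCP pose, the force and the opening at its end, in the units of the state.
- r.get_state(): the state, without advancing time (a new reading comes with each control period).
- r.capture(name): name is "scene" or "top" or "wrist"; returns a dict with "img" (480x640x3 uint8, blue, green, red), "z_map" (480x640 float32, m along the optical axis (not along the pixel's ray), 0 where there is no reading), "fx", "fy", "cx", "cy" (pixels), "camera_from_world" (4x4, takes a point from world to camera coordinates); the wrist camera has in their place "mount" (4x4, takes a point from camera to tool coordinates, whose origin is the TCP and whose axes are the flange's). Camera axes: x right, y up, looking along -z (the intrinsics and any distortion apply to the point x, -y, -z); pixel columns grow to the right and rows downward; lengths in m; the calibration is good to about 2 mm. A picture is of the moment at which its call begins: read the wrist's pose just before it.
- r.close_job(): hands the job in, once; it reports no verdict.
The state is a dict: "time_s": time; "joints": joint angles; "qd": joint speeds; "joint_torque": joint torques, N m; "tcp_pos": TCP position; "eef_rot": TCP orientation; "contact_force": force on the tool from outside, world axes, zero at the start; "moment": the same for the moment, N m; "gripper_width": finger opening in m.
Only numpy, scipy, OpenCV 4.12 (cv2) and the standard library are available. Lean on these libraries where they do the work, as an engineer would, in place of code of your own. Each camera call takes 0.05 s, during which the arm holds its last target.

### The job

Get the mill ready to run: swing its cover fully aside by the post, and use the scoop to move every grinding ball from the trough into the pot, never touching the balls with the gripper itself. Stand the scoop back on its mat, swing the cover fully closed, then turn the cap on it clockwise until the screw is tight and the cap's slip clutch has clicked at least twice. Leave the other things on the bench where they are.

Things in the scene. Friction and masses are not known exactly. Their poses are not given: they have to be found in the camera images.
- pot_mouth (a point): Centre of the mill's steel pot mouth, in the rim plane, 120 mm above the bench. Round upright pot: inner diameter 110, outer 120, inner depth 79 mm, fixed on a round white base (diameter 176, 35 high); a 75 mm high white motor box stands behind the cover's pivot. z up, x from pot centre to the pivot. The mill does not move; its place differs at each start.
- cover (a joint): Swing angle (rad) of the mill's flat aluminium cover (disc, diameter 124, 8 thick, underside 3 mm above the rim). It swings level about an upright pivot: 0 closed over the pot (stop), growing counter-clockwise seen from above to a stop at 2.1. Stays where left (friction 0.25 N m, 1.5 N at its post). Starts within 0.02 of closed. From 1.6 the pot mouth is practically clear.
- cover_hinge (a point): On the cover's upright pivot axis, at the height of the cover's top face (131 mm above the bench), 80 mm from the pot's axis.
- cover_post (a point): Point to hold on the cover's handle: a black upright round post, diameter 18, on a tab at the cover's free edge, 172 mm from the pivot axis (92 mm from the pot's axis, opposite side). The post reaches from the cover's top (131 mm above the bench) to 183 mm; this point lies at 167 mm. It swings with the cover.
- cap_grip (a point): Point to grip on the torque-limiting cap: black fluted round knob, diameter 46, from 142 to 182 mm above the bench, on the centre of the cover (80 mm from the pivot), swinging with it. Point on its axis, 166 mm up; x axis along the white mark on its top, turning with it. Below the cap: a steel flange, diameter 58 (132 to 140 mm up), with a dark pointer on its edge.
- screw (a joint): Angle (rad) of the clamping screw, seen as the steel flange with pointer beneath the cap. Grows clockwise seen from above (tightening). It starts loose (0.6 to 2.2) and is tight at its stop, 4.2. It takes 0.05 N m to turn, keeps its place when let go, and does not rise or fall.
- cap (a joint): Angle (rad) by which the cap has slipped clockwise on the screw; 0 at the start. While the screw is free, cap and flange turn together; once it is tight the clutch gives at 0.15 N m: the flange stands still and the cap clicks round on it, a click every 0.18 rad (10 degrees). Several regrips are needed. Turned back (anticlockwise) by hand, cap and screw loosen together.
- trough: Fixed open steel trough of balls. Origin: underside, x along its length (away from the robot), z up. Inside 69 mm wide (y -34.5 to 34.5); flat floor 5 mm above the bench from x = -120 to +120 mm; at both ends a 45 degree ramp rises to the end plate at x = -161 and +161. Far end plate 85 mm high, other walls 60, all 4 thick. At first the balls lie at x = 0 to 120, leaving room to lower the scoop.
- scoop: Loose aluminium scoop, about 200 g. Origin: underside, below the bowl; x forwards to the lip, z up. Floor 3 mm thick from x = -60 (heel) to 44 mm (lip; last 10 mm are 1.6 thick), 62 mm wide. Bowl: back wall at x = -36, 37 high; side walls x -37 to 14, 35 high, 58 mm apart inside. Holds 4 to 6 balls. Stands by itself on its flat floor, at the start on its mat.
- scoop_grip (a point): Point to grip on the scoop's handle, 88 mm above the scoop's underside. The handle is an upright black bar, 16 mm thick across (y) and 22 mm fore and aft (x), on the heel at x = -48.5 mm, its top 115 mm above the underside.
- mat_top (a point): Centre of the top face of the scoop's mat: black rubber, fixed, 150 x 130 mm (x, y), 4 mm thick.
- ball1: White ceramic grinding ball, diameter 26 mm, 24 g, glazed and slippery, loose; origin at its centre. It rolls, but comes to rest on slopes below about 12 degrees. May be absent.
- ball2: White ceramic grinding ball, diameter 26 mm, 24 g, glazed and slippery, loose; origin at its centre. It rolls, but comes to rest on slopes below about 12 degrees. May be absent.
- ball3: White ceramic grinding ball, diameter 26 mm, 24 g, glazed and slippery, loose; origin at its centre. It rolls, but comes to rest on slopes below about 12 degrees. May be absent.
- ball4: White ceramic grinding ball, diameter 26 mm, 24 g, glazed and slippery, loose; origin at its centre. It rolls, but comes to rest on slopes below about 12 degrees. May be absent.
- ball5: White ceramic grinding ball, diameter 26 mm, 24 g, glazed and slippery, loose; origin at its centre. It rolls, but comes to rest on slopes below about 12 degrees. May be absent.
- ball6: White ceramic grinding ball, diameter 26 mm, 24 g, glazed and slippery, loose; origin at its centre. It rolls, but comes to rest on slopes below about 12 degrees. May be absent.
- ball7: White ceramic grinding ball, diameter 26 mm, 24 g, glazed and slippery, loose; origin at its centre. It rolls, but comes to rest on slopes below about 12 degrees. May be absent.
- ball8: White ceramic grinding ball, diameter 26 mm, 24 g, glazed and slippery, loose; origin at its centre. It rolls, but comes to rest on slopes below about 12 degrees. May be absent.
- tub_a: Bystander: white lidded tub, diameter 90, 100 mm high; loose, origin at its underside. Not part of the job.
- tub_b: Bystander: small white lidded tub, diameter 68, 65 mm high; loose, origin at its underside. Not part of the job.
- calculator: Bystander: desk calculator, 150 x 100 x 14 mm; loose, origin at its underside. Not part of the job.
- thermometer: Bystander: pocket thermometer lying on the bench, 135 x 26 x 18 mm; loose, origin at its underside. Not part of the job.
- spatula: Bystander: steel spatula lying on the bench, some 250 mm long; loose, origin at its underside. Not part of the job.
Things that resemble listed ones, but are neither listed nor needed, are in the scene too. What is shaped like the scoop but brown or red is not meant.

How it is judged (in metres and radians):
On the way, in this order (a step that is already met when the one before it is completed fails the run):
1. the cover is swung aside (more than 1.5 rad) (value of joint cover above 1.5 rad), for 0.2 s.
2. every ball present is in the pot while the cover is aside (horizontal distance between each of ball1, ball2, ball3, ball4, ball5, ball6, ball7, ball8 and pot_mouth below 0.055 m and z of ball1 in the frame of pot_mouth between -0.1 and -0.008 m and z of ball2 in the frame of pot_mouth between -0.1 and -0.008 m and z of ball3 in the frame of pot_mouth between -0.1 and -0.008 m and z of ball4 in the frame of pot_mouth between -0.1 and -0.008 m and z of ball5 in the frame of pot_mouth between -0.1 and -0.008 m and z of ball6 in the frame of pot_mouth between -0.1 and -0.008 m and z of ball7 in the frame of pot_mouth between -0.1 and -0.008 m and z of ball8 in the frame of pot_mouth between -0.1 and -0.008 m and value of joint cover above 1 rad), for 0.2 s.
3. the cover is closed again (less than 0.06 rad), all balls inside (horizontal distance between each of ball1, ball2, ball3, ball4, ball5, ball6, ball7, ball8 and pot_mouth below 0.055 m and z of ball1 in the frame of pot_mouth between -0.1 and -0.008 m and z of ball2 in the frame of pot_mouth between -0.1 and -0.008 m and z of ball3 in the frame of pot_mouth between -0.1 and -0.008 m and z of ball4 in the frame of pot_mouth between -0.1 and -0.008 m and z of ball5 in the frame of pot_mouth between -0.1 and -0.008 m and z of ball6 in the frame of pot_mouth between -0.1 and -0.008 m and z of ball7 in the frame of pot_mouth between -0.1 and -0.008 m and z of ball8 in the frame of pot_mouth between -0.1 and -0.008 m and value of joint cover below 0.06 rad), for 0.2 s.
4. with the cover closed, the screw is tight and the cap has slipped (value of joint cover below 0.06 rad and value of joint screw above 4.1 rad and value of joint cap above 0.35 rad), for 0.2 s.
At the end, for the whole second after the job is handed in: Every ball present lies inside the pot below its rim; the cover is closed (within 0.06 rad); the screw is tight (beyond 4.1 rad) and the cap has slipped on it by at least 0.35 rad; the scoop stands upright and at rest on its mat, its origin within 55 mm of the mat's centre (all of step 4 and horizontal distance between each of ball1, ball2, ball3, ball4, ball5, ball6, ball7, ball8 and pot_mouth below 0.055 m and z of ball1 in the frame of pot_mouth between -0.1 and -0.008 m and z of ball2 in the frame of pot_mouth between -0.1 and -0.008 m and z of ball3 in the frame of pot_mouth between -0.1 and -0.008 m and z of ball4 in the frame of pot_mouth between -0.1 and -0.008 m and z of ball5 in the frame of pot_mouth between -0.1 and -0.008 m and z of ball6 in the frame of pot_mouth between -0.1 and -0.008 m and z of ball7 in the frame of pot_mouth between -0.1 and -0.008 m and z of ball8 in the frame of pot_mouth between -0.1 and -0.008 m and horizontal distance between scoop and mat_top below 0.055 m and angle between scoop's own z axis and vertical below 0.12 rad and height (world z) of scoop below 0.012 m and linear speed of scoop below 0.02 m/s); the robot touches nothing.
It fails at once if a ball is touched by the gripper's fingers (contact force between the fingers and ball1 above 1 N or contact force between the fingers and ball2 above 1 N or contact force between the fingers and ball3 above 1 N or contact force between the fingers and ball4 above 1 N or contact force between the fingers and ball5 above 1 N or contact force between the fingers and ball6 above 1 N or contact force between the fingers and ball7 above 1 N or contact force between the fingers and ball8 above 1 N).
It fails at once if a bystander is moved by more than 30 mm (distance of any of tub_a, tub_b, calculator, thermometer, spatula from where it was at the start of the episode above 0.03 m).
Of ball1, ball2, ball3, ball4, ball5, ball6, ball7, ball8 only 4 to 8 are there at a start; the rules pass over those that are not, and their reading is None.
At some moment in a run one of scoop may be knocked a few centimetres aside while the robot is not near it.
It also fails if it takes over 210 s, if anything falls off the work surface, if the arm or the gripper's body presses on something with over 40 N, if the wrist force passes 120 N, or if a joint passes its speed limit or range.

## Working session

There is one attempt and no reset: what is moved stays moved. The work goes in short steps, Python scripts to look and compute and a tool call to move; the robot and the scene stay as the last step left them, time stands still between calls to the robot, and variables do not carry over. Pictures are saved under pics/ and viewed, and the job is handed in when it is done.

Besides the shell and the picture viewer there is one more tool, called after "Request:" in YAML: its name, and indented under it one key for each argument. apply_moves: Moves the arm, as the interface text tells. Its arguments: {"type":"object","properties":{"targets":{"type":"array","items":{"type":"array"}},"squeeze":{"type":"number"}},"required":["targets"]}

```bash
ls; mkdir -p pics; python3 - <<'E'
from plant import r
import cv2
print(r.get_state(), r.nose_length)
for n in ["scene","top","wrist"]:
    c=r.capture(n); cv2.imwrite(f"pics/{n}0.png",c["img"])
    print(n,{k:v for k,v in c.items() if k not in("img","z_map")}, c["z_map"].min(),c["z_map"].max())
E
```

```text
pics
{'time_s': 0.0, 'joints': array([-5.20198253e+01,  2.05914179e+01,  6.35862587e-01, -2.01360936e-02,
       -7.01366187e+01, -1.65068319e+01]), 'qd': array([-0.03135845, -0.04678278, -0.0656529 , -0.00238909,  0.02140442,
       -0.00722429]), 'joint_torque': array([-1.07551332e-03, -5.82717419e+01,  2.93057352e+01,  6.99748412e+00,
        6.76450931e-03, -1.60525137e-04]), 'tcp_pos': array([ 0.24691184, -0.6277372 ,  0.24263868]), 'eef_rot': array([ 1.79906246e+02, -8.04267495e-03, -1.58533508e+02]), 'contact_force': array([-0.09044665, -0.22555188, -0.07377232]), 'moment': array([-0.00865243,  0.04744578, -0.01006956]), 'gripper_width': 0.087598301099238} 0.017
scene {'fx': 481.040287892527, 'fy': 481.040287892527, 'cx': 313.78878725166066, 'cy': 237.72177950156976, 'camera_from_world': array([[-0.69967467,  0.71444146, -0.00536274,  0.35481203],
       [-0.44397623, -0.42889438,  0.78672404,  0.16083519],
       [ 0.55976822,  0.55283181,  0.61728156, -1.54338404],
       [ 0.        ,  0.        ,  0.        ,  1.        ]])} 0.0 3.4722157
top {'fx': 476.5762728296381, 'fy': 476.5762728296381, 'cx': 314.4965906804958, 'cy': 241.4127130475391, 'camera_from_world': array([[ 0.0099055 , -0.9998977 , -0.01031855,  0.04218861],
       [ 0.99576676,  0.00892052,  0.09148214, -0.51863243],
       [-0.09138073, -0.01118105,  0.99575326, -1.17036718],
       [ 0.        ,  0.        ,  0.        ,  1.        ]])} 0.0 2.0991955
wrist {'fx': 360.7520479793758, 'fy': 360.7520479793758, 'cx': 320.3338819068096, 'cy': 243.42920182217864, 'mount': array([[-1.70605053e-04,  9.53956366e-01,  2.99945367e-01,
         8.12060442e-02],
       [ 9.99999728e-01, -5.24067923e-05,  7.35463268e-04,
        -4.77598695e-04],
       [ 7.17319041e-04,  2.99945411e-01, -9.53956097e-01,
        -1.41857177e-01],
       [ 0.00000000e+00,  0.00000000e+00,  0.00000000e+00,
         1.00000000e+00]])} 0.0 1.2014052
```

View pics/top0.png

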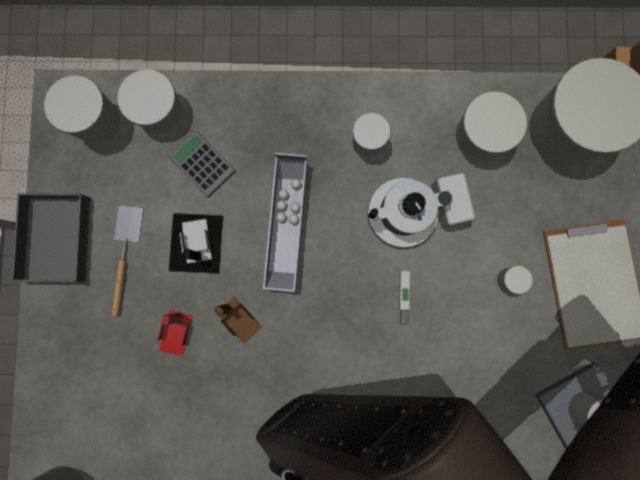

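View pics/scene0.png

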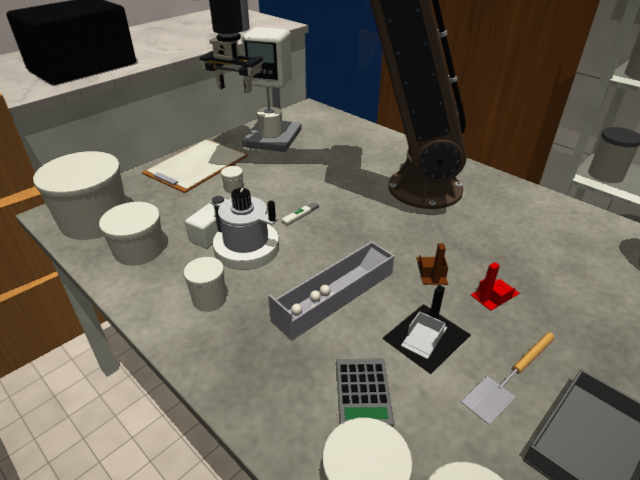

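View pics/wrist0.png

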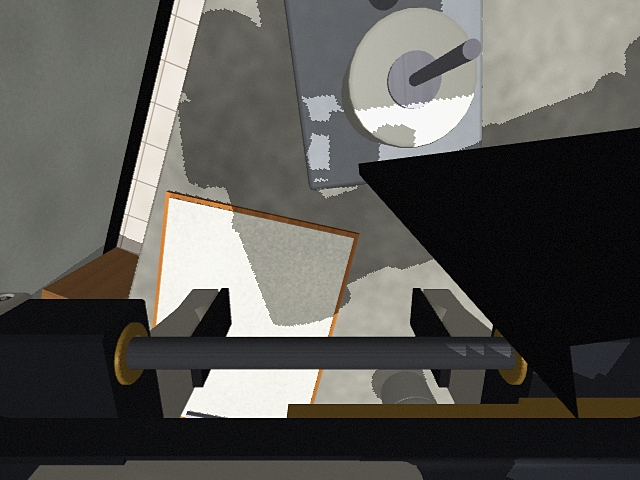

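```bash
cat > h.py <<'E'
import numpy as np, cv2
from plant import r
from scipy.spatial.transform import Rotation as Ro
def T_cw(c):
    if "camera_from_world" in c: return np.linalg.inv(c["camera_from_world"])
    s=c["state"]; T=np.eye(4); T[:3,:3]=Ro.from_euler("xyz",s["eef_rot"],degrees=True).as_matrix(); T[:3,3]=s["tcp_pos"]
    return T@c["mount"]
def cap(n):
    s=r.get_state(); c=r.capture(n); c["state"]=s; return c
def ray(c,u,v):
    T=T_cw(c); d=np.array([(u-c["cx"])/c["fx"],-(v-c["cy"])/c["fy"],-1.]); return T[:3,3],T[:3,:3]@d
def onz(c,u,v,z):
    o,d=ray(c,u,v); return o+d*(z-o[2])/d[2]
def dep(c,u,v):
    o,d=ray(c,u,v); return o+d*c["z_map"][int(round(v)),int(round(u))]
def proj(c,p):
    q=np.linalg.inv(T_cw(c))@np.append(p,1); return (c["cx"]-c["fx"]*q[0]/q[2], c["cy"]+c["fy"]*q[1]/q[2])
def cloud(c):
    v,u=np.mgrid[:480,:640]; T=T_cw(c); z=c["z_map"]
    P=np.stack([(u-c["cx"])/c["fx"]*z,-(v-c["cy"])/c["fy"]*z,-z],-1); return P@T[:3,:3].T+T[:3,3]
E
python3 - <<'E'
from h import *
c=cap("top")
def crop(x,y,w,h,k,n): cv2.imwrite("pics/"+n,cv2.resize(c["img"][y:y+h,x:x+w],None,fx=k,fy=k,interpolation=cv2.INTER_CUBIC))
crop(355,160,130,95,6,"mill1.png"); crop(150,140,170,160,4.5,"scoop1.png" ) if 0 else crop(160,140,160,120,5,"scoop1.png")
for n,u,v in [("post",374,213),("cap",413,206),("motor",458,198),("ball",296,184),("scoop",196,235),("mat",178,260),("trough",285,260),("tr end",291,155),("bench",340,280)]:
    print(n,dep(c,u,v).round(4))
E
```

```text
post [ 0.5665 -0.0835  0.1859]
cap [ 0.5839 -0.1697  0.1782]
motor [ 0.6219 -0.2987  0.0743]
ball [0.6623 0.095  0.0317]
scoop [0.5335 0.3499 0.0067]
mat [0.4695 0.3948 0.0027]
trough [0.4719 0.1217 0.0056]
tr end [0.7226 0.1055 0.0828]
bench [ 0.4227 -0.0183  0.0014]
```

View pics/mill1.png

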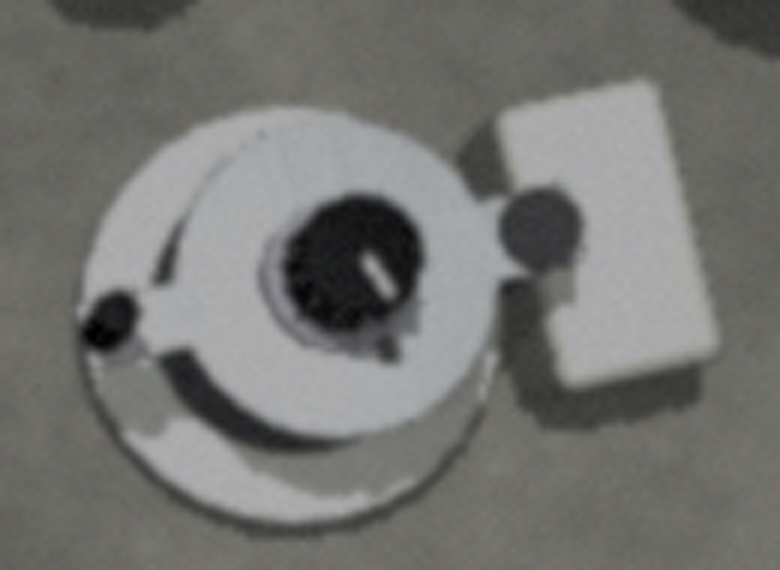

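View pics/scoop1.png

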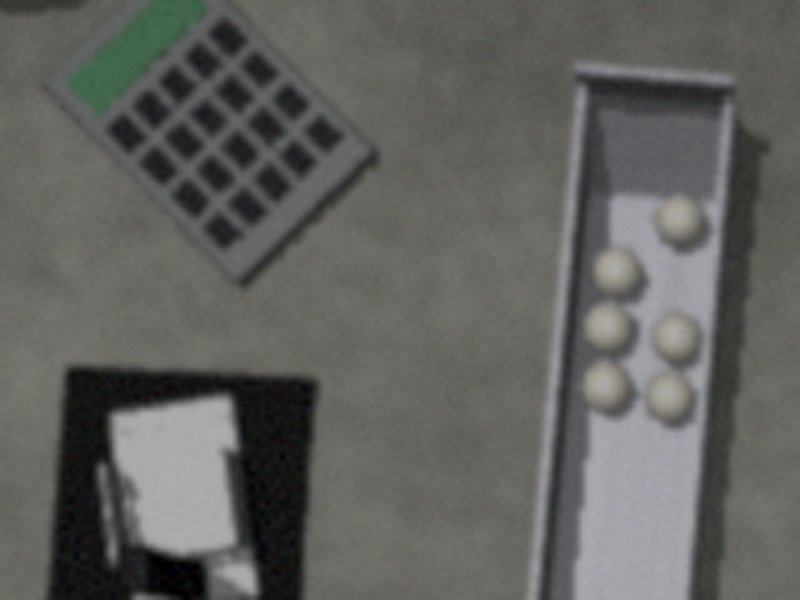

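```bash
python3 - <<'E'
from h import *
c=cap("top"); P=cloud(c); z=P[...,2]; g=cv2.cvtColor(c["img"],cv2.COLOR_BGR2GRAY)
v,u=np.mgrid[:480,:640]
def box(x,y,w,h): return (u>=x)&(u<x+w)&(v>=y)&(v<y+h)
def rep(n,m,zz):
    if m.sum()<3: print(n,"few",m.sum());return
    uv=np.array([u[m].mean(),v[m].mean()]); print(n,m.sum(),uv.round(1),"onz",onz(c,*uv,zz).round(4),"dep mean",P[m].mean(0).round(4))
rep("post",box(364,203,20,20)&(z>.17),.183)
rep("cap",box(395,185,40,40)&(z>.165),.182)
m=box(433,183,30,30)&(z>.09); rep("pivot",m,np.median(z[m]))
m=box(375,160,65,85)&(z>.115)&(z<.15); rep("cover",m,.131)
# base circle
# trough top rim
m=box(255,145,60,155)&(z>.045)&(z<.075); pts=np.array([onz(c,a,b,.06)[:2] for a,b in zip(u[m],v[m])],np.float32)
print("trough rim rect",cv2.minAreaRect(pts))
m=box(255,145,60,20)&(z>.075);rep("far plate",m,.085)
# mat dark
m=(box(160,205,70,75)&(g<60)).astype(np.uint8)
m2=(box(160,205,70,75)&(g<45)); print(g[250,175],g[230,350])
pts=np.array([onz(c,a,b,.004)[:2] for a,b in zip(u[m>0],v[m>0])],np.float32); print("mat",cv2.minAreaRect(pts))
# scoop
for lo in (.02,.03,.06,.09,.105):
    m=box(165,205,65,75)&(z>lo); rep("scoop>%g"%lo,m,.115+.004)
for ball in [(680,220),(617,272),(608,328),(677,338),(606,388),(669,398)]:
    a,b=160+ball[0]/5,140+ball[1]/5; print(onz(c,a,b,.018).round(4))
w=cap("scene"); cv2.imwrite("pics/s2.png",cv2.resize(w["img"][280:380,370:480],None,fx=6,fy=6,interpolation=cv2.INTER_CUBIC))
E
```

```text
post 59 [374. 212.] onz [ 0.5691 -0.0839  0.183 ] dep mean [ 0.5695 -0.0841  0.1807]
cap 381 [414.4 202.7] onz [ 0.5905 -0.172   0.182 ] dep mean [ 0.5888 -0.1701  0.1911]
pivot 297 [441.3 199.6] onz [ 0.607  -0.2435  0.1323] dep mean [ 0.6036 -0.2387  0.1502]
cover 1976 [408.9 207. ] onz [ 0.5896 -0.1697  0.131 ] dep mean [ 0.5897 -0.1697  0.1308]
trough rim rect ((0.561723530292511, 0.11960974335670471), (0.07838892191648483, 0.3309779465198517), 85.74790954589844)
far plate 87 [291.1 154.7] onz [0.7229 0.1052 0.085 ] dep mean [0.7084 0.1025 0.1349]
22 103
mat ((0.513468861579895, 0.3507049083709717), (0.12911982834339142, 0.14938262104988098), 87.75475311279297)
scoop>0.02 316 [192.7 248.7] onz [0.4901 0.327  0.119 ] dep mean [0.4861 0.3158 0.1596]
scoop>0.03 266 [192.2 249.5] onz [0.4881 0.3282 0.119 ] dep mean [0.4818 0.3101 0.185 ]
scoop>0.06 157 [189.9 252.1] onz [0.4823 0.3333 0.119 ] dep mean [0.467  0.2881 0.2866]
scoop>0.09 121 [188.7 251.1] onz [0.4844 0.3361 0.119 ] dep mean [0.4638 0.274  0.3497]
scoop>0.105 105 [188.3 250.6] onz [0.4855 0.3371 0.119 ] dep mean [0.4616 0.2646 0.3881]
[0.6652 0.0957 0.018 ]
[0.6381 0.1274 0.018 ]
[0.6093 0.1315 0.018 ]
[0.6044 0.0964 0.018 ]
[0.5786 0.1321 0.018 ]
[0.5737 0.1001 0.018 ]
```

View pics/s2.png

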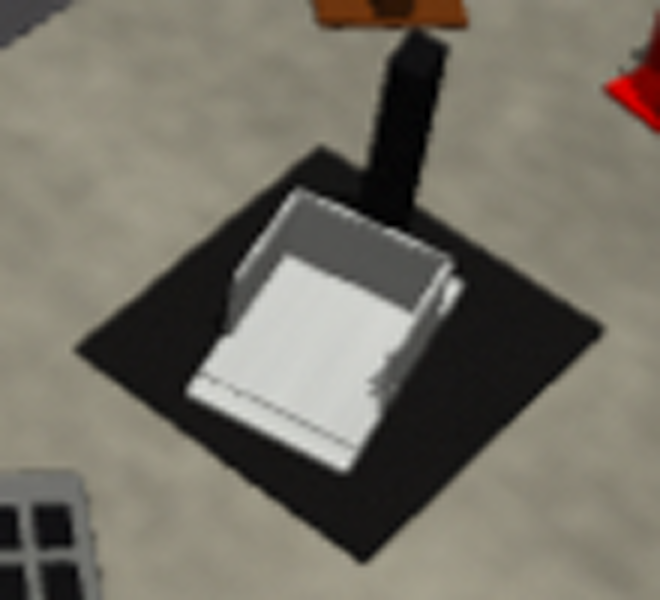

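```bash
cat >> h.py <<'E'
def rows(p,yaw,tilt=0,s=None,vmax=.04,wmax=8.):
    """print rows from current pose to target pose; R = Rz(yaw)Rx(180) then tilt about tool y (deg)"""
    s=s or r.get_state(); R=Ro.from_euler("xyz",s["eef_rot"],degrees=True); p0=s["tcp_pos"]
    Rt=Ro.from_euler("xyz",[180,0,yaw],degrees=True)*Ro.from_rotvec([0,np.radians(tilt),0])
    dl=R.inv().apply(np.array(p)-p0); rv=np.degrees((R.inv()*Rt).as_rotvec())
    print("now",p0.round(4),s["eef_rot"].round(1),"shift tool mm",(dl*1e3).round(1),"units",(dl/.04).round(2),"rotvec units",(rv/8).round(2))
    n=int(max(np.ceil(np.abs(dl).max()/vmax),np.ceil(np.linalg.norm(dl)/.049),np.ceil(np.linalg.norm(rv)/wmax),1))
    # straight line in world, rotation interpolated -> constant turn per row
    out=[]; Rc=R
    for i in range(n):
        d=Rc.inv().apply((np.array(p)-p0)/n); out.append([(d/.04).round(2).tolist(),(rv/n/8).round(2).tolist()]); Rc=Rc*Ro.from_rotvec(np.radians(rv/n))
    print(n,"rows"); [print(o) for o in out]
def st():
    s=r.get_state(); print(round(s["time_s"],2),s["tcp_pos"].round(4),s["eef_rot"].round(1),"F",s["contact_force"].round(1),"w",round(s["gripper_width"],4),"j",s["joints"].round(1))
E
python3 - <<'E'
from h import *
c=cap("top"); P=cloud(c); z=np.where(c["z_map"]>0,P[...,2],-1)
v,u=np.mgrid[:480,:640]
def box(x,y,w,h): return (u>=x)&(u<x+w)&(v>=y)&(v<y+h)
def rep(n,m,zz):
    uv=np.array([u[m].mean(),v[m].mean()]); print(n,m.sum(),uv.round(1),"z",np.percentile(z[m],[5,50,95]).round(4),"onz",onz(c,*uv,zz).round(4),"dep mean",P[m].mean(0).round(4))
rep("post",box(364,203,20,20)&(z>.17),.183)
rep("cap",box(395,185,40,40)&(z>.165),.182)
m=box(436,185,24,26)&(z>.14); rep("pivot",m,np.median(z[m]))
for lo in (.03,.09): 
    m=box(165,205,65,75)&(z>lo); rep("scoop>%g"%lo,m,.119)
for a,b in [(182,222),(207,219),(180.5,233),(209.5,231)]: print(onz(c,a,b,.006).round(4))
rows([.585,-.09,.30],-76.3)
E
```

```text
post 60 [373.8 212.2] z [0.1747 0.1813 0.184 ] onz [ 0.5689 -0.0835  0.183 ] dep mean [ 0.5692 -0.0838  0.1805]
cap 380 [414.2 202.8] z [0.1717 0.1807 0.1839] onz [ 0.5904 -0.1717  0.182 ] dep mean [ 0.5908 -0.1721  0.1801]
  return _methods._mean(a, axis=axis, dtype=dtype,
  ret = ret.dtype.type(ret / rcount)
<stdin>:6: RuntimeWarning: Mean of empty slice.
Traceback (most recent call last):
IndexError: index -1 is out of bounds for axis 0 with size 0
```

```bash
python3 - <<'E'
from h import *
c=cap("top"); P=cloud(c); z=np.where(c["z_map"]>0,P[...,2],-1)
v,u=np.mgrid[:480,:640]
def box(x,y,w,h): return (u>=x)&(u<x+w)&(v>=y)&(v<y+h)
def rep(n,m,zz):
    uv=np.array([u[m].mean(),v[m].mean()]); print(n,m.sum(),uv.round(1),"z",np.percentile(z[m],[5,50,95]).round(4),"onz",onz(c,*uv,zz).round(4),"dep mean",P[m].mean(0).round(4))
m=box(439,191,12,12)&(z>.02); rep("pivot",m,.131)
for lo in (.03,.09): 
    m=box(165,205,65,75)&(z>lo); rep("scoop>%g"%lo,m,.119)
for a,b in [(182,222),(207,219),(180.5,233),(209.5,231)]: print(onz(c,a,b,.006).round(4))
rows([.580,-.09,.30],-76.3)
E
```

```text
pivot 142 [444.5 196.5] z [0.128  0.1337 0.1369] onz [ 0.6145 -0.2514  0.131 ] dep mean [ 0.6146 -0.2514  0.1308]
scoop>0.03 240 [192.1 250.5] z [0.0316 0.068  0.1198] onz [0.486  0.3283 0.119 ] dep mean [0.4895 0.3403 0.0735]
scoop>0.09 93 [187.7 253.6] z [0.0965 0.1169 0.1207] onz [0.4786 0.3382 0.119 ] dep mean [0.4789 0.3397 0.1136]
[0.5667 0.3871 0.006 ]
[0.575  0.3232 0.006 ]
[0.5384 0.3899 0.006 ]
[0.5442 0.3158 0.006 ]
now [ 0.2471 -0.6281  0.2434] [ 180.    -0.  -158.5] shift tool mm [-506.8  378.9  -56.5] units [-12.67   9.47  -1.41] rotvec units [  0.     0.   -10.28]
13 rows
[[-0.97, 0.73, -0.11], [0.0, 0.0, -0.79]]
[[-1.05, 0.62, -0.11], [0.0, 0.0, -0.79]]
[[-1.11, 0.5, -0.11], [0.0, 0.0, -0.79]]
[[-1.16, 0.37, -0.11], [0.0, 0.0, -0.79]]
[[-1.19, 0.24, -0.11], [0.0, 0.0, -0.79]]
[[-1.21, 0.11, -0.11], [0.0, 0.0, -0.79]]
[[-1.22, -0.02, -0.11], [0.0, 0.0, -0.79]]
[[-1.21, -0.16, -0.11], [0.0, 0.0, -0.79]]
[[-1.18, -0.29, -0.11], [0.0, 0.0, -0.79]]
[[-1.14, -0.42, -0.11], [0.0, 0.0, -0.79]]
[[-1.09, -0.54, -0.11], [0.0, 0.0, -0.79]]
[[-1.02, -0.66, -0.11], [0.0, 0.0, -0.79]]
[[-0.94, -0.77, -0.11], [0.0, 0.0, -0.79]]
```

Request:
apply_moves:
  targets:
    - [[-0.75, 0.55, -0.1], [0, 0, -0.65], 87]
    - [[-0.8, 0.5, -0.1], [0, 0, -0.65], 87]
    - [[-0.85, 0.4, -0.1], [0, 0, -0.65], 87]
    - [[-0.9, 0.35, -0.1], [0, 0, -0.65], 87]
    - [[-0.9, 0.25, -0.1], [0, 0, -0.65], 87]
  squeeze: 20

```text
time_s: 0.9
tcp_pos: [0.3465, -0.466, 0.2616]
eef_rot: [179.8, -0.0, -132.0]
contact_force: [-0.2, 0.2, 0.7]
gripper_width: 0.0869
```

```bash
sed -i 's/n=int(max(np.ceil(np.abs(dl).max()\/vmax),np.ceil(np.linalg.norm(dl)\/.049)/n=int(max(np.ceil(np.linalg.norm(dl)\/vmax)/' h.py; python3 - <<'E'
from h import *
st(); rows([.580,-.09,.30],-76.3)
E
```

```text
0.9 [ 0.3465 -0.466   0.2616] [ 179.8   -0.  -132. ] F [-0.2  0.2  0.7] w 0.0869 j [-34.1  11.2  -9.8  -0.  -69.2  -7.9]
now [ 0.3465 -0.466   0.2616] [ 179.8   -0.  -132. ] shift tool mm [-435.6   78.6  -38.2] units [-10.89   1.96  -0.96] rotvec units [ 0.02  0.01 -6.97]
12 rows
[[-0.91, 0.16, -0.08], [0.0, 0.0, -0.58]]
[[-0.92, 0.09, -0.08], [0.0, 0.0, -0.58]]
[[-0.92, 0.01, -0.08], [0.0, 0.0, -0.58]]
[[-0.92, -0.06, -0.08], [0.0, 0.0, -0.58]]
[[-0.91, -0.13, -0.08], [0.0, 0.0, -0.58]]
[[-0.9, -0.21, -0.08], [0.0, 0.0, -0.58]]
[[-0.88, -0.28, -0.08], [0.0, 0.0, -0.58]]
[[-0.85, -0.35, -0.08], [0.0, 0.0, -0.58]]
[[-0.82, -0.42, -0.08], [0.0, 0.0, -0.58]]
[[-0.79, -0.48, -0.08], [0.0, 0.0, -0.58]]
[[-0.74, -0.55, -0.08], [0.0, 0.0, -0.58]]
[[-0.7, -0.6, -0.08], [0.0, 0.0, -0.58]]
```

Request:
apply_moves:
  targets:
    - [[-0.9, 0.15, -0.1], [0, 0, -0.6], 87]
    - [[-0.9, 0.1, -0.1], [0, 0, -0.6], 87]
    - [[-0.9, 0, -0.1], [0, 0, -0.6], 87]
    - [[-0.9, -0.1, -0.1], [0, 0, -0.6], 87]
    - [[-0.9, -0.15, -0.1], [0, 0, -0.6], 87]

```text
time_s: 1.4
tcp_pos: [0.4457, -0.3052, 0.2837]
eef_rot: [180.0, 0.1, -107.0]
contact_force: [0.7, 0.4, -0.1]
gripper_width: 0.0869
```

Request:
apply_moves:
  targets:
    - [[-0.9, -0.2, -0.1], [0, 0, -0.6], 87]
    - [[-0.9, -0.3, -0.1], [0, 0, -0.6], 87]
    - [[-0.85, -0.35, -0.1], [0, 0, -0.6], 87]
    - [[-0.8, -0.4, -0.1], [0, 0, -0.6], 87]
    - [[-0.8, -0.5, -0.1], [0, 0, -0.6], 87]

```text
time_s: 1.9
tcp_pos: [0.5392, -0.1365, 0.3064]
eef_rot: [-179.8, 0.0, -81.9]
contact_force: [1.2, -0.2, -0.2]
gripper_width: 0.087
```

```bash
python3 - <<'E'
from h import *
st(); rows([.5689,-.0837,.24],-76.3)
c=cap("wrist"); cv2.imwrite("pics/w1.png",c["img"]); st()
E
```

```text
1.9 [ 0.5392 -0.1365  0.3064] [-179.8    0.   -81.9] F [ 1.2 -0.2 -0.2] w 0.087 j [  5.9   7.2  -8.8  -0.  -73.8   2.1]
now [ 0.5392 -0.1365  0.3064] [-179.8    0.   -81.9] shift tool mm [-48.1 -36.6  66.5] units [-1.2  -0.92  1.66] rotvec units [-0.02  0.   -0.7 ]
3 rows
[[-0.4, -0.31, 0.55], [-0.01, 0.0, -0.23]]
[[-0.39, -0.32, 0.55], [-0.01, 0.0, -0.23]]
[[-0.38, -0.33, 0.55], [-0.01, 0.0, -0.23]]
1.95 [ 0.542  -0.1331  0.3068] [-179.7    0.   -81.5] F [3.  2.4 2.2] w 0.087 j [  6.3   7.3  -8.6  -0.1 -73.8   2.2]
```

View pics/w1.png

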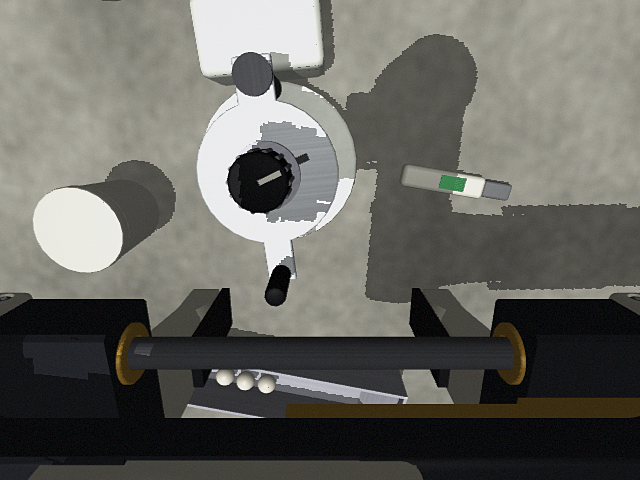

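```bash
python3 - <<'E'
from h import *
c=cap("wrist"); st(); cv2.imwrite("pics/w2.png",c["img"])
g=cv2.cvtColor(c["img"],cv2.COLOR_BGR2GRAY); P=cloud(c); z=np.where(c["z_map"]>0,P[...,2],-1)
v,u=np.mgrid[:480,:640]
for n,b,lo,zz in [("post",(255,255,40,55),.17,.183),("cap",(200,120,120,120),.17,.182),("pivot",(220,40,70,60),.125,.133)]:
    m=(u>b[0])&(u<b[0]+b[2])&(v>b[1])&(v<b[1]+b[3])&(z>lo); 
    if n=="pivot": m&=g<110
    uv=u[m].mean(),v[m].mean(); print(n,m.sum(),np.round(uv,1),onz(c,*uv,zz).round(4),P[m].mean(0).round(4))
E
```

```text
2.0 [ 0.5408 -0.1348  0.3064] [-179.8    0.   -81.8] F [ 0.2 -0.3 -0.3] w 0.087 j [  6.1   7.3  -8.7  -0.  -73.7   2.1]
post 448 [279.6 289.2] [ 0.5696 -0.0883  0.183 ] [ 0.5697 -0.0875  0.1813]
cap 3206 [263.5 176.7] [ 0.5916 -0.1756  0.182 ] [ 0.5915 -0.1754  0.1822]
pivot 1465 [258.2  69.3] [ 0.6112 -0.2523  0.133 ] [ 0.6108 -0.2519  0.1355]
```

Request:
apply_moves:
  targets:
    - [[-0.35, -0.3, 0.35], [0, 0, -0.25], 87]
    - [[-0.35, -0.3, 0.35], [0, 0, -0.25], 87]
    - [[-0.35, -0.3, 0.35], [0, 0, -0.2], 87]

```text
time_s: 2.3
tcp_pos: [0.5704, -0.0858, 0.2655]
eef_rot: [-179.5, -0.1, -76.0]
contact_force: [0.3, -0.2, -0.2]
gripper_width: 0.087
```

```bash
python3 - <<'E'
from h import *
st(); rows([.569,-.085,.165],-76)
E
```

```text
2.3 [ 0.5704 -0.0858  0.2655] [-1.795e+02 -1.000e-01 -7.600e+01] F [ 0.3 -0.2 -0.2] w 0.087 j [ 10.9  10.3 -10.5   0.  -68.7   3.1]
now [ 0.5704 -0.0858  0.2655] [-1.795e+02 -1.000e-01 -7.600e+01] shift tool mm [ -1.2   2.  100.5] units [-0.03  0.05  2.51] rotvec units [-0.06 -0.01 -0.  ]
3 rows
[[-0.01, 0.02, 0.84], [-0.02, -0.0, -0.0]]
[[-0.01, 0.01, 0.84], [-0.02, -0.0, -0.0]]
[[-0.01, 0.01, 0.84], [-0.02, -0.0, -0.0]]
```

Request:
apply_moves:
  targets:
    - [[0, 0.05, 0.8], [0, 0, 0], 50]
    - [[0, 0, 0.8], [0, 0, 0], 50]
    - [[0, 0, 0.7], [0, 0, 0], 50]
    - [[0, 0, 0], [0, 0, 0], 50]

```text
time_s: 2.7
tcp_pos: [0.5691, -0.0831, 0.1659]
eef_rot: [-179.7, -0.0, -75.8]
contact_force: [-0.4, 0.4, 0.6]
gripper_width: 0.0604
```

```bash
python3 - <<'E'
from h import *
st(); rows([.569,-.085,.165],-76)
c=cap("wrist"); cv2.imwrite("pics/w3.png",c["img"][200:])
E
```

```text
2.7 [ 0.5691 -0.0831  0.1659] [-179.7   -0.   -75.8] F [-0.4  0.4  0.6] w 0.0604 j [ 11.2  14.7 -18.5  -0.  -56.5   3.1]
now [ 0.5691 -0.0831  0.1659] [-179.7   -0.   -75.8] shift tool mm [1.8 0.6 0.9] units [0.04 0.01 0.02] rotvec units [-0.03 -0.    0.03]
1 rows
[[0.04, 0.01, 0.02], [-0.03, -0.0, 0.03]]
```

View pics/w3.png

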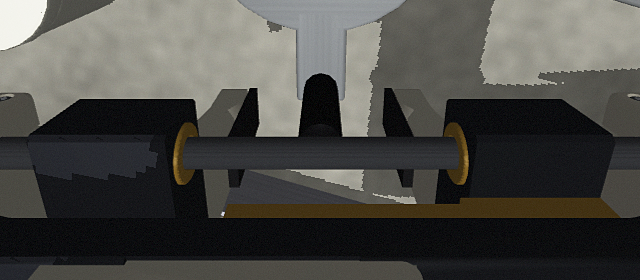

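Request:
apply_moves:
  targets:
    - [[0, 0, 0], [0, 0, 0], 0]
    - [[0, 0, 0], [0, 0, 0], 0]
    - [[0, 0, 0], [0, 0, 0], 0]
    - [[0, 0, 0], [0, 0, 0], 0]
    - [[0, 0, 0], [0, 0, 0], 0]
  squeeze: 20

```text
time_s: 3.25
tcp_pos: [0.5722, -0.0834, 0.1732]
eef_rot: [-179.3, -0.2, -75.7]
contact_force: [0.1, -0.3, -2.2]
gripper_width: 0.0176
```

```bash
python3 - <<'E'
from h import *
st()
E
```

```text
3.25 [ 0.5722 -0.0834  0.1732] [-179.3   -0.2  -75.7] F [ 0.1 -0.3 -2.2] w 0.0176 j [ 11.2  14.3 -18.    0.1 -57.    3.1]
```

Request:
apply_moves:
  targets:
    - [[0.02, 0.25, 0.05], [0, 0, -0.45], 0]
    - [[0.03, 0.5, 0.05], [0, 0, -0.85], 0]
    - [[0.03, 0.5, 0.05], [0, 0, -0.85], 0]
    - [[0.03, 0.5, 0.05], [0, 0, -0.85], 0]
    - [[0.03, 0.5, 0.05], [0, 0, -0.85], 0]

```text
time_s: 3.75
tcp_pos: [0.5023, -0.1202, 0.1723]
eef_rot: [-178.1, -1.0, -43.6]
contact_force: [-8.8, 12.7, 19.2]
gripper_width: 0.0177
```

```bash
cat >> h.py <<'E'
PIV=np.array([.612,-.251])
def post():
    s=r.get_state(); d=s["tcp_pos"][:2]-PIV; a=np.degrees(np.arctan2(d[1],d[0])); print("R",np.linalg.norm(d).round(4),"swing",round(a-103.5 if a>0 else a+360-103.5,1),"radial-yaw mismatch",round((a+180-s["eef_rot"][2]+180)%360-180,1)); st()
E
python3 - <<'E'
from h import *
post()
E
```

```text
R 0.1707 swing 26.5 radial-yaw mismatch -6.4
3.75 [ 0.5023 -0.1202  0.1723] [-178.1   -1.   -43.6] F [-8.8 12.7 19.2] w 0.0177 j [  8.    8.1 -26.   -0.5 -53.8  38.7]
```

Request:
apply_moves:
  targets:
    - [[0.05, 0.5, -0.03], [0, 0, -0.6], 0]
    - [[0.05, 0.5, -0.03], [0, 0, -0.7], 0]
    - [[0.05, 0.5, 0], [0, 0, -0.8], 0]
    - [[0.04, 0.5, 0], [0, 0, -0.8], 0]
    - [[0.04, 0.5, 0], [0, 0, -0.8], 0]

```text
time_s: 4.25
tcp_pos: [0.447, -0.2058, 0.1725]
eef_rot: [-178.5, -1.2, -12.5]
contact_force: [-1.4, 3.0, 1.1]
gripper_width: 0.0177
```

```bash
python3 - <<'E'
from h import *
post()
E
```

```text
R 0.171 swing 61.2 radial-yaw mismatch -2.8
4.25 [ 0.447  -0.2058  0.1725] [-178.5   -1.2  -12.5] F [-1.4  3.   1.1] w 0.0177 j [ -2.8   6.3 -27.7  -1.5 -54.6  81.2]
```

Request:
apply_moves:
  targets:
    - [[0.05, 0.5, -0.02], [-0.05, 0, -0.8], 0]
    - [[0.05, 0.5, 0], [-0.05, 0, -0.8], 0]
    - [[0.05, 0.5, 0], [-0.05, 0, -0.8], 0]
    - [[0.05, 0.5, 0], [0, 0, -0.8], 0]
    - [[0.05, 0.5, 0], [0, 0, -0.8], 0]

```text
time_s: 4.75
tcp_pos: [0.4496, -0.3059, 0.1726]
eef_rot: [179.9, -0.9, 20.8]
contact_force: [-0.7, 3.1, -0.7]
gripper_width: 0.0173
```

```bash
python3 - <<'E'
from h import *
post()
E
```

```text
R 0.1714 swing 95.2 radial-yaw mismatch -2.1
4.75 [ 0.4496 -0.3059  0.1726] [179.9  -0.9  20.8] F [-0.7  3.1 -0.7] w 0.0173 j [-13.9  11.3 -21.9  -0.5 -56.1 125. ]
```

Request:
apply_moves:
  targets:
    - [[0.05, 0.5, 0], [0, 0, -0.8], 0]
    - [[0.05, 0.5, 0], [0, 0, -0.8], 0]
    - [[0.05, 0.4, 0], [0, 0, -0.6], 0]
    - [[0.03, 0.25, 0], [0, 0, -0.3], 0]
    - [[0.02, 0.15, 0], [0, 0, -0.1], 0]

```text
time_s: 5.25
tcp_pos: [0.4868, -0.3676, 0.1725]
eef_rot: [-179.9, -0.5, 42.5]
contact_force: [-2.9, 1.6, 2.1]
gripper_width: 0.0175
```

```bash
python3 - <<'E'
from h import *
post()
E
```

```text
R 0.1711 swing 119.5 radial-yaw mismatch 0.5
5.25 [ 0.4868 -0.3676  0.1725] [-179.9   -0.5   42.5] F [-2.9  1.6  2.1] w 0.0175 j [-19.   17.6 -13.2  -0.6 -59.1 151.8]
```

Request:
apply_moves:
  targets:
    - [[0, 0, 0], [0, 0, 0], 50]
    - [[0, 0, 0], [0, 0, 0], 50]
    - [[0, 0, -0.5], [0, 0, 0], 60]
    - [[0, 0, -1], [0, 0, 0], 60]
    - [[0, 0, -1], [0, 0, 0], 60]

```text
time_s: 5.75
tcp_pos: [0.4846, -0.366, 0.2696]
eef_rot: [-179.4, -0.4, 42.2]
contact_force: [1.0, 0.7, 0.9]
gripper_width: 0.0522
```

```bash
python3 - <<'E'
from h import *
st(); rows([.44,.20,.30],7); c=cap("top"); cv2.imwrite("pics/t3.png",c["img"])
E
```

```text
5.75 [ 0.4846 -0.366   0.2696] [-179.4   -0.4   42.2] F [1.  0.7 0.9] w 0.0522 j [-19.   13.6  -5.4  -0.6 -71.3 151.4]
now [ 0.4846 -0.366   0.2696] [-179.4   -0.4   42.2] shift tool mm [ 347.1 -449.6  -23.9] units [  8.68 -11.24  -0.6 ] rotvec units [-0.08 -0.02  4.4 ]
15 rows
[[0.58, -0.75, -0.04], [-0.01, -0.0, 0.29]]
[[0.55, -0.77, -0.04], [-0.01, -0.0, 0.29]]
[[0.52, -0.79, -0.04], [-0.01, -0.0, 0.29]]
[[0.48, -0.81, -0.04], [-0.01, -0.0, 0.29]]
[[0.45, -0.83, -0.04], [-0.01, -0.0, 0.29]]
[[0.41, -0.85, -0.04], [-0.01, -0.0, 0.29]]
[[0.38, -0.87, -0.04], [-0.01, -0.0, 0.29]]
[[0.34, -0.88, -0.04], [-0.01, -0.0, 0.29]]
[[0.31, -0.9, -0.05], [-0.01, -0.0, 0.29]]
[[0.27, -0.91, -0.05], [-0.01, -0.0, 0.29]]
[[0.23, -0.92, -0.05], [-0.01, -0.0, 0.29]]
[[0.19, -0.93, -0.05], [-0.01, -0.0, 0.29]]
[[0.16, -0.93, -0.05], [-0.01, -0.0, 0.29]]
[[0.12, -0.94, -0.05], [-0.01, -0.0, 0.29]]
[[0.08, -0.94, -0.05], [-0.01, -0.0, 0.29]]
```

View pics/t3.png

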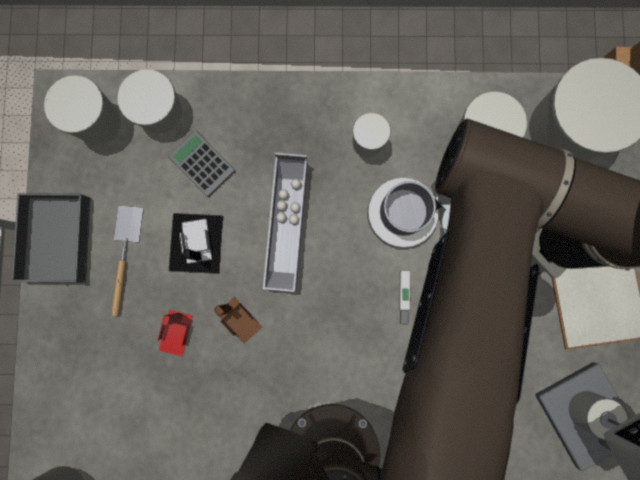

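```bash
python3 - <<'E'
from h import *
c=cap("top"); P=cloud(c); z=np.where(c["z_map"]>0,P[...,2],-1)
v,u=np.mgrid[:480,:640]
m=(u>375)&(u<436)&(v>170)&(v<245)&(z>.105)&(z<.135)
pts=np.array([onz(c,a,b,.12)[:2] for a,b in zip(u[m],v[m])],np.float32); print(cv2.minEnclosingCircle(pts), cv2.fitEllipse(cv2.convexHull(pts)))
E
```

```text
((0.5928242802619934, -0.17351795732975006), 0.06214834749698639) ((0.5925847887992859, -0.1723545491695404), (0.11852183192968369, 0.12175647914409637), 34.708641052246094)
```

Request:
apply_moves:
  targets:
    - [[0.6, -0.75, -0.05], [0, 0, 0.3], 60]
    - [[0.55, -0.75, -0.05], [0, 0, 0.3], 60]
    - [[0.5, -0.8, -0.05], [0, 0, 0.3], 60]
    - [[0.5, -0.8, -0.05], [0, 0, 0.3], 60]
    - [[0.45, -0.85, -0.05], [0, 0, 0.3], 60]

```text
time_s: 6.35
tcp_pos: [0.4748, -0.1747, 0.2875]
eef_rot: [179.8, -1.0, 29.2]
contact_force: [1.3, 0.6, 0.9]
gripper_width: 0.0598
```

Request:
apply_moves:
  targets:
    - [[0.4, -0.85, -0.05], [0, 0, 0.3], 60]
    - [[0.4, -0.85, -0.05], [0, 0, 0.3], 60]
    - [[0.35, -0.9, -0.05], [0, 0, 0.3], 60]
    - [[0.3, -0.9, -0.05], [0, 0, 0.3], 60]
    - [[0.3, -0.9, -0.05], [0, 0, 0.3], 60]

```text
time_s: 6.85
tcp_pos: [0.4638, 0.0239, 0.3009]
eef_rot: [-179.9, -1.6, 16.6]
contact_force: [1.4, 0.3, 0.2]
gripper_width: 0.0596
```

Request:
apply_moves:
  targets:
    - [[0.2, -0.9, -0.05], [0, 0, 0.3], 60]
    - [[0.2, -0.9, -0.05], [0, 0, 0.3], 60]
    - [[0.15, -0.9, 0], [0, 0, 0.3], 60]
    - [[0.1, -0.9, 0], [0, 0, 0.3], 60]
    - [[0.1, -0.9, 0], [0, 0, 0.3], 60]

```text
time_s: 7.35
tcp_pos: [0.4536, 0.2159, 0.3098]
eef_rot: [-179.2, -2.0, 4.0]
contact_force: [1.1, 0.1, 1.0]
gripper_width: 0.06
```

```bash
python3 - <<'E'
from h import *
st(); c=cap("wrist"); cv2.imwrite("pics/w4.png",c["img"])
E
```

```text
7.35 [0.4536 0.2159 0.3098] [-179.2   -2.     4. ] F [1.1 0.1 1. ] w 0.06 j [ 48.5   0.4 -16.2   0.9 -71.3  45.2]
```

View pics/w4.png

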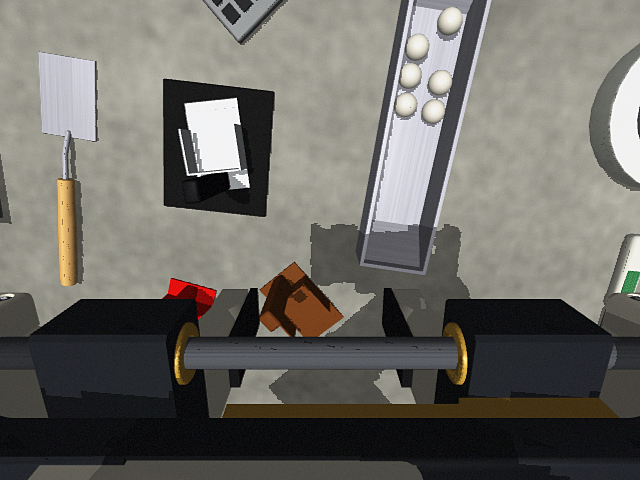

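```bash
python3 - <<'E'
from h import *
c=cap("wrist"); st(); P=cloud(c); z=np.where(c["z_map"]>0,P[...,2],-1); g=cv2.cvtColor(c["img"],cv2.COLOR_BGR2GRAY)
v,u=np.mgrid[:480,:640]; B=(u>150)&(u<285)&(v>75)&(v<220)
m=B&(z>.108)&(z<.13); uv=(u[m].mean(),v[m].mean()); print("handle top",m.sum(),uv,onz(c,*uv,.119).round(4),P[m].mean(0).round(4),P[m].min(0).round(3),P[m].max(0).round(3))
print(cv2.minAreaRect(np.array([onz(c,a,b,.119)[:2] for a,b in zip(u[m],v[m])],np.float32)))
x0,y0=150,75; cv2.imwrite("pics/w4c.png",cv2.resize(c["img"][75:220,150:290],None,fx=4,fy=4,interpolation=cv2.INTER_CUBIC))
m=B&(g>150)&(z<.02); pts=np.array([onz(c,a,b,.007)[:2] for a,b in zip(u[m],v[m])],np.float32); print("floor",cv2.minAreaRect(pts))
E
```

```text
7.45 [0.4541 0.2178 0.3092] [-179.2   -2.     4.2] F [-0.4 -0.3 -0.4] w 0.0601 j [ 48.7   0.6 -16.1   0.9 -71.3  45.3]
handle top 460 (np.float64(197.0717391304348), np.float64(192.23260869565217)) [0.4801 0.3394 0.119 ] [0.4799 0.3397 0.118 ] [0.469 0.332 0.108] [0.491 0.35  0.122]
((0.47997331619262695, 0.3392328917980194), (0.02219725213944912, 0.019063156098127365), 9.835953712463379)
floor ((0.5140601396560669, 0.35679054260253906), (0.16723132133483887, 0.17305941879749298), 3.7797319889068604)
```

View pics/w4c.png

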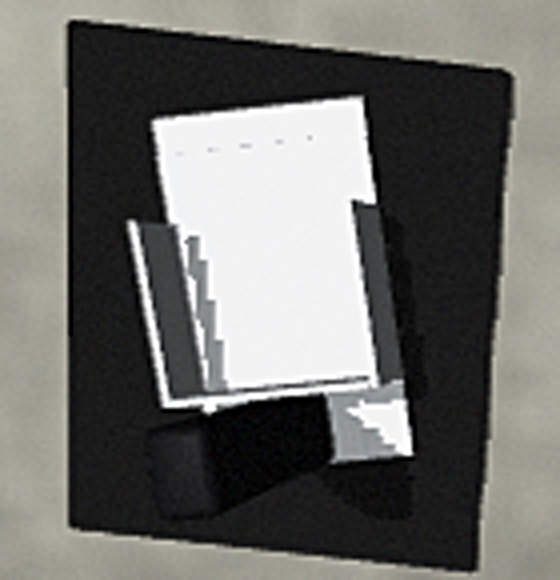

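```bash
python3 - <<'E'
from h import *
c=cap("wrist"); st()
a=onz(c,188.75,104.5,.006);b=onz(c,241.25,99.25,.006); d=b-a; m=(a+b)/2; h=np.array([.480,.3394])
print(a.round(4),b.round(4),np.linalg.norm(d),"heading lip",np.degrees(np.arctan2(d[0],-d[1])),"heading handle",np.degrees(np.arctan2(*(m[:2]-h)[::-1])),np.linalg.norm(m[:2]-h))
rows([.480,.339,.20],8)
E
```

```text
7.5 [0.4539 0.2161 0.3091] [-179.2   -2.     4.2] F [ 0.3  0.3 -1.1] w 0.0601 j [ 48.5   0.5 -16.2   0.9 -71.3  45.5]
[0.5638 0.3839 0.006 ] [0.574  0.3226 0.006 ] 0.06218454975189323 heading lip 9.4032075325037 heading handle 8.844197081835976 0.0899992766795751
now [0.4539 0.2161 0.3091] [-179.2   -2.     4.2] shift tool mm [  31.3 -119.2  111.9] units [ 0.78 -2.98  2.8 ] rotvec units [-0.09 -0.25 -0.47]
5 rows
[[0.16, -0.6, 0.56], [-0.02, -0.05, -0.09]]
[[0.17, -0.6, 0.56], [-0.02, -0.05, -0.09]]
[[0.18, -0.59, 0.55], [-0.02, -0.05, -0.09]]
[[0.19, -0.59, 0.55], [-0.02, -0.05, -0.09]]
[[0.2, -0.59, 0.55], [-0.02, -0.05, -0.09]]
```

Request:
apply_moves:
  targets:
    - [[0.15, -0.6, 0.5], [0, -0.05, -0.12], 60]
    - [[0.15, -0.6, 0.5], [0, -0.05, -0.12], 60]
    - [[0.2, -0.6, 0.5], [0, -0.05, -0.12], 60]
    - [[0.2, -0.6, 0.5], [0, -0.05, -0.12], 60]
    - [[0.2, -0.55, 0.5], [0, -0.05, -0.12], 60]

```text
time_s: 8.0
tcp_pos: [0.48, 0.3398, 0.2148]
eef_rot: [-178.8, -0.6, 9.1]
contact_force: [0.0, -0.3, -0.3]
gripper_width: 0.0599
```

```bash
python3 - <<'E'
from h import *
st(); rows([.480,.339,.091],9.2);c=cap("wrist"); cv2.imwrite("pics/w5.png",c["img"])
E
```

```text
8.0 [0.48   0.3398 0.2148] [-178.8   -0.6    9.1] F [ 0.  -0.3 -0.3] w 0.0599 j [ 54.1  13.  -13.6  -0.5 -62.1  45.3]
now [0.48   0.3398 0.2148] [-178.8   -0.6    9.1] shift tool mm [ -1.4   3.3 123.8] units [-0.04  0.08  3.09] rotvec units [-0.15 -0.07 -0.01]
4 rows
[[-0.01, 0.02, 0.77], [-0.04, -0.02, -0.0]]
[[-0.01, 0.02, 0.77], [-0.04, -0.02, -0.0]]
[[-0.0, 0.01, 0.77], [-0.04, -0.02, -0.0]]
[[-0.0, 0.01, 0.77], [-0.04, -0.02, -0.0]]
```

View pics/w5.png

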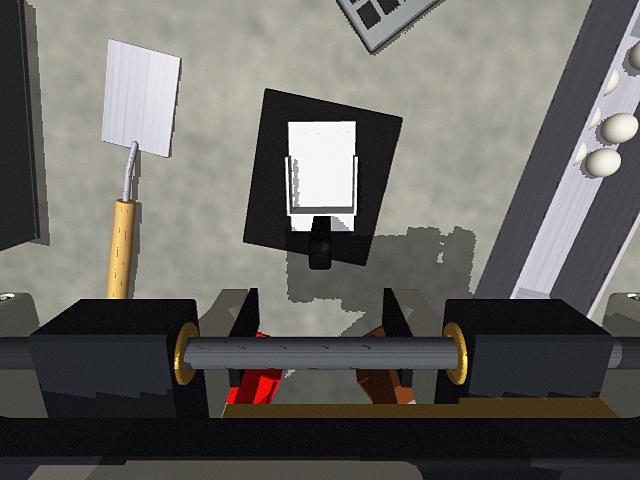

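Request:
apply_moves:
  targets:
    - [[0, 0.02, 0.75], [-0.03, 0, 0], 60]
    - [[0, 0.02, 0.75], [-0.03, 0, 0], 60]
    - [[0, 0.02, 0.75], [-0.03, 0, 0], 60]
    - [[0, 0.02, 0.7], [-0.03, 0, 0], 50]

```text
time_s: 8.45
tcp_pos: [0.4832, 0.3404, 0.0929]
eef_rot: [-179.6, -0.8, 9.1]
contact_force: [0.9, 0.2, -0.5]
gripper_width: 0.0563
```

```bash
python3 - <<'E'
from h import *
st(); rows([.480,.339,.091],9.2)
E
```

```text
8.45 [0.4832 0.3404 0.0929] [-179.6   -0.8    9.1] F [ 0.9  0.2 -0.5] w 0.0563 j [ 54.3  20.2 -21.8   0.4 -47.2  44.6]
now [0.4832 0.3404 0.0929] [-179.6   -0.8    9.1] shift tool mm [-3.4  0.9  1.8] units [-0.08  0.02  0.05] rotvec units [-0.05 -0.1  -0.01]
1 rows
[[-0.08, 0.02, 0.05], [-0.05, -0.1, -0.01]]
```

Request:
apply_moves:
  targets:
    - [[-0.08, 0.02, 0.05], [-0.04, -0.1, 0], 30]
    - [[0, 0, 0.02], [0, 0, 0], 0]
    - [[0, 0, 0.02], [0, 0, 0], 0]
    - [[0, 0, 0.02], [0, 0, 0], 0]
    - [[0, 0, 0.02], [0, 0, 0], 0]
  squeeze: 60

```text
time_s: 8.95
tcp_pos: [0.4802, 0.3372, 0.0891]
eef_rot: [-179.9, 0.1, 9.0]
contact_force: [-1.2, 0.7, 0.1]
gripper_width: 0.0177
```

```bash
python3 - <<'E'
from h import *
st()
E
```

```text
8.95 [0.4802 0.3372 0.0891] [-1.799e+02  1.000e-01  9.000e+00] F [-1.2  0.7  0.1] w 0.0177 j [ 54.1  20.6 -21.6  -0.2 -47.8  45. ]
```

Request:
apply_moves:
  targets:
    - [[0, 0, 0.02], [0, 0, 0], 0]
    - [[0, 0, -0.1], [0, 0, 0], 0]
    - [[0, 0, -0.5], [0, 0, 0], 0]
    - [[0, 0, -1], [0, 0, 0], 0]
    - [[0, 0, -1], [0, 0, 0], 0]

```text
time_s: 9.45
tcp_pos: [0.4773, 0.3338, 0.1905]
eef_rot: [179.7, 0.7, 8.9]
contact_force: [0.8, 0.2, -1.8]
gripper_width: 0.0161
```

```bash
python3 - <<'E'
from h import *
st(); rows([.4555,.1275,.22],-4.25);c=cap("wrist"); cv2.imwrite("pics/w6.png",c["img"])
E
```

```text
9.45 [0.4773 0.3338 0.1905] [179.7   0.7   8.9] F [ 0.8  0.2 -1.8] w 0.0161 j [ 54.1  14.6 -14.9  -0.3 -61.1  45. ]
now [0.4773 0.3338 0.1905] [179.7   0.7   8.9] shift tool mm [-53.9 200.6 -27.7] units [-1.35  5.02 -0.69] rotvec units [0.05 0.08 1.65]
6 rows
[[-0.22, 0.84, -0.12], [0.01, 0.01, 0.28]]
[[-0.19, 0.84, -0.12], [0.01, 0.01, 0.28]]
[[-0.16, 0.85, -0.12], [0.01, 0.01, 0.28]]
[[-0.13, 0.86, -0.12], [0.01, 0.01, 0.28]]
[[-0.09, 0.86, -0.12], [0.01, 0.01, 0.28]]
[[-0.06, 0.86, -0.12], [0.01, 0.01, 0.28]]
```

View pics/w6.png

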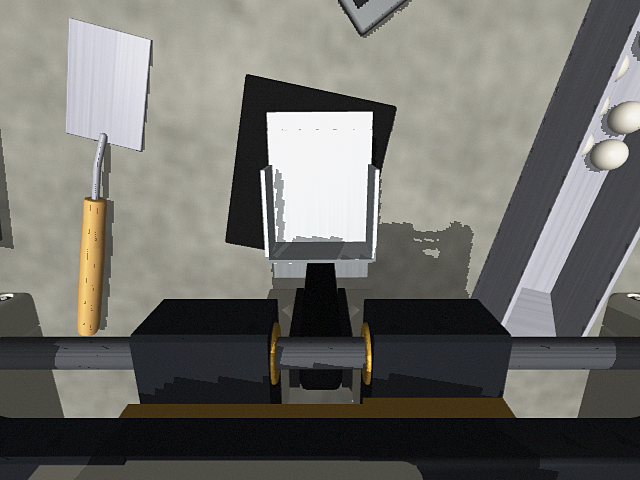

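Request:
apply_moves:
  targets:
    - [[-0.2, 0.8, -0.15], [0, 0, 0.25], 0]
    - [[-0.2, 0.8, -0.15], [0, 0, 0.3], 0]
    - [[-0.15, 0.85, -0.15], [0, 0, 0.3], 0]
    - [[-0.1, 0.85, -0.1], [0, 0, 0.3], 0]
    - [[-0.1, 0.85, -0.1], [0, 0, 0.3], 0]

```text
time_s: 10.0
tcp_pos: [0.463, 0.1671, 0.2281]
eef_rot: [-179.8, -0.1, -2.7]
contact_force: [-0.2, -0.2, -1.4]
gripper_width: 0.016
```

```bash
python3 - <<'E'
from h import *
st(); rows([.4555,.1275,.20],-4.25)
E
```

```text
10.0 [0.463  0.1671 0.2281] [-1.798e+02 -1.000e-01 -2.700e+00] F [-0.2 -0.2 -1.4] w 0.016 j [ 42.7   3.7 -23.2  -0.1 -62.8  44.7]
now [0.463  0.1671 0.2281] [-1.798e+02 -1.000e-01 -2.700e+00] shift tool mm [-5.7 40.  27.9] units [-0.14  1.    0.7 ] rotvec units [-0.03 -0.01  0.2 ]
2 rows
[[-0.07, 0.5, 0.35], [-0.02, -0.01, 0.1]]
[[-0.06, 0.5, 0.35], [-0.02, -0.01, 0.1]]
```

Request:
apply_moves:
  targets:
    - [[-0.07, 0.5, 0.3], [0, 0, 0.1], 0]
    - [[-0.07, 0.5, 0.3], [0, 0, 0.1], 0]
    - [[0, 0, 0], [0, 0, 0], 0]

```text
time_s: 10.3
tcp_pos: [0.4535, 0.1224, 0.2051]
eef_rot: [-179.6, -0.2, -4.6]
contact_force: [-0.1, -0.7, -2.5]
gripper_width: 0.0157
```

```bash
python3 - <<'E'
from h import *
st(); rows([.4555,.1275,.20],-4.25);c=cap("wrist"); cv2.imwrite("pics/w7.png",c["img"])
c=cap("top");cv2.imwrite("pics/t7.png",cv2.resize(c["img"][140:300,240:330],None,fx=3.7,fy=3.7))
E
```

```text
10.3 [0.4535 0.1224 0.2051] [-179.6   -0.2   -4.6] F [-0.1 -0.7 -2.5] w 0.0157 j [ 39.1   2.5 -27.7  -0.1 -59.3  46.4]
now [0.4535 0.1224 0.2051] [-179.6   -0.2   -4.6] shift tool mm [ 1.6 -5.2  5.1] units [ 0.04 -0.13  0.13] rotvec units [-0.05 -0.03 -0.05]
1 rows
[[0.04, -0.13, 0.13], [-0.05, -0.03, -0.05]]
```

View pics/w7.png

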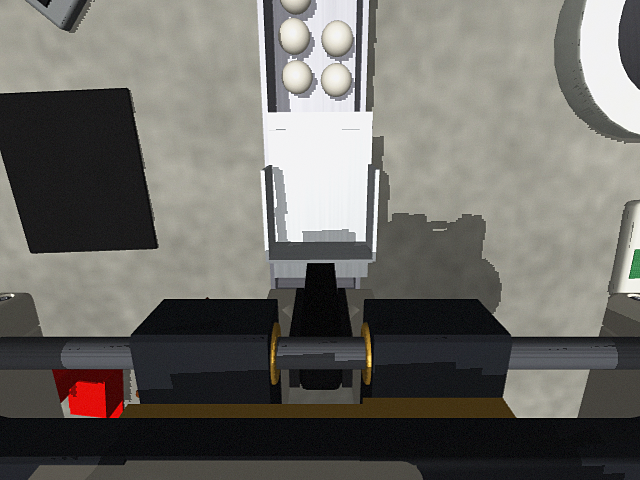

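View pics/t7.png

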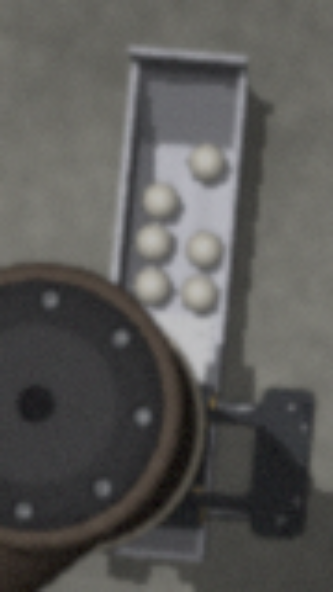

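```bash
python3 - <<'E'
from h import *
c=cap("wrist"); st(); P=cloud(c); s=c["state"]; R=Ro.from_euler("xyz",s["eef_rot"],degrees=True)
z=np.where(c["z_map"]>0,P[...,2],-1); v,u=np.mgrid[:480,:640]
m=(u>235)&(u<400)&(v<108)&(z>.05)&(z<.068)
L=[];Rr=[]
for vv in range(5,105,8):
    uu=u[vv][m[vv]]; l=uu[uu<320]; rr=uu[uu>320]
    if len(l)>3 and len(rr)>3:
        L.append(onz(c,l.mean(),vv,.06)); Rr.append(onz(c,rr.mean(),vv,.06)); print(vv,l.min(),l.max(),rr.min(),rr.max())
L=np.array(L);Rr=np.array(Rr); mid=(L+Rr)/2; print("width",np.linalg.norm(L-Rr,axis=1).round(4))
f=np.polyfit(mid[:,0],mid[:,1],1); print("yaw",np.degrees(np.arctan(f[0])),"mid y at x=.4555",np.polyval(f,.4555),"at .65",np.polyval(f,.65))
E
```

```text
10.45 [0.4557 0.1251 0.2067] [-179.5   -0.4   -4.5] F [-0.3 -0.4 -2. ] w 0.0158 j [ 39.2   2.6 -27.5  -0.1 -59.4  46.3]
5 262 269 365 372
13 262 269 365 371
21 262 269 365 371
29 263 270 365 371
37 263 270 364 370
45 264 270 364 370
53 264 270 364 370
61 264 271 364 370
69 265 271 363 369
77 265 271 363 369
85 265 272 363 369
93 266 272 363 369
101 266 272 362 368
width [0.0718 0.0718 0.0722 0.0719 0.0716 0.0717 0.0721 0.0722 0.0715 0.0719
 0.072  0.0721 0.0717]
yaw -4.417525711090505 mid y at x=.4555 0.1273621179707866 at .65 0.11233631103116977
```

```bash
python3 - <<'E'
from h import *
rows([.4555,.1274,.10],-4.4)
E
```

```text
now [0.4557 0.1251 0.2067] [-179.5   -0.4   -4.5] shift tool mm [ -1.1  -1.4 106.7] units [-0.03 -0.03  2.67] rotvec units [-0.06 -0.05 -0.01]
3 rows
[[-0.01, -0.01, 0.89], [-0.02, -0.02, -0.0]]
[[-0.01, -0.01, 0.89], [-0.02, -0.02, -0.0]]
[[-0.0, -0.02, 0.89], [-0.02, -0.02, -0.0]]
```

Request:
apply_moves:
  targets:
    - [[0, -0.03, 0.5], [-0.03, -0.03, 0], 0]
    - [[0, -0.02, 0.5], [-0.03, -0.02, 0], 0]
    - [[0, 0, 0], [0, 0, 0], 0]

```text
time_s: 10.75
tcp_pos: [0.4581, 0.1304, 0.1678]
eef_rot: [-179.8, -0.2, -4.3]
contact_force: [-0.0, -0.5, -1.9]
gripper_width: 0.0155
```

```bash
python3 - <<'E'
from h import *
st();rows([.4555,.1274,.10],-4.4)
E
```

```text
10.75 [0.4581 0.1304 0.1678] [-179.8   -0.2   -4.3] F [-0.  -0.5 -1.9] w 0.0155 j [ 39.7   5.4 -30.1   0.  -54.3  46. ]
now [0.4581 0.1304 0.1678] [-179.8   -0.2   -4.3] shift tool mm [-2.6  3.4 67.8] units [-0.07  0.09  1.7 ] rotvec units [-0.02 -0.03  0.01]
2 rows
[[-0.03, 0.04, 0.85], [-0.01, -0.01, 0.01]]
[[-0.03, 0.04, 0.85], [-0.01, -0.01, 0.01]]
```

Request:
apply_moves:
  targets:
    - [[-0.04, 0.07, 0.15], [0, 0, 0], 0]
    - [[0, 0, 0.02], [0, 0, 0], 0]

```text
time_s: 10.95
tcp_pos: [0.4571, 0.129, 0.1618]
eef_rot: [-179.8, -0.3, -4.2]
contact_force: [-0.2, 0.0, -2.3]
gripper_width: 0.0156
```

```bash
python3 - <<'E'
from h import *
st();cap("top");st();cap("top");cap("top");st();rows([.4555,.1274,.10],-4.4)
E
```

```text
10.95 [0.4571 0.129  0.1618] [-179.8   -0.3   -4.2] F [-0.2  0.  -2.3] w 0.0156 j [ 39.6   5.6 -30.8   0.1 -53.3  46.1]
11.0 [0.4577 0.1294 0.1624] [-179.8   -0.4   -4.2] F [ 1.  -0.4 -2.1] w 0.0159 j [ 39.6   5.6 -30.7   0.1 -53.3  46.1]
11.1 [0.4579 0.1293 0.1627] [-179.8   -0.4   -4.2] F [-0.2  0.4 -2.2] w 0.0158 j [ 39.6   5.6 -30.7   0.1 -53.3  46.1]
now [0.4579 0.1293 0.1627] [-179.8   -0.4   -4.2] shift tool mm [-2.7  2.4 62.7] units [-0.07  0.06  1.57] rotvec units [-0.03 -0.05  0.02]
2 rows
[[-0.03, 0.03, 0.78], [-0.02, -0.02, 0.01]]
[[-0.03, 0.03, 0.78], [-0.02, -0.02, 0.01]]
```

Request:
apply_moves:
  targets:
    - [[-0.07, 0.08, 0.3], [-0.03, -0.03, 0.02], 0]
    - [[-0.03, 0.03, 0.3], [0, 0, 0], 0]
    - [[0, 0.02, 0.3], [0, 0, 0], 0]

```text
time_s: 11.4
tcp_pos: [0.4548, 0.1252, 0.1273]
eef_rot: [-179.8, -0.4, -4.4]
contact_force: [0.4, -0.2, -2.0]
gripper_width: 0.0156
```

```bash
python3 - <<'E'
from h import *
cap("top");st();cap("top");st();rows([.4555,.1274,.09],-4.4)
c=cap("wrist"); cv2.imwrite("pics/w8.png",c["img"][:300])
E
```

```text
11.45 [0.4536 0.1244 0.1252] [-179.9   -0.2   -4.4] F [-0.7  1.5 -5.3] w 0.0157 j [ 39.5   7.8 -34.    0.1 -48.   46.1]
11.5 [0.4539 0.1246 0.1261] [-179.9   -0.2   -4.4] F [-0.2  0.4 -1.2] w 0.0157 j [ 39.5   7.8 -33.9   0.1 -48.1  46.1]
now [0.4539 0.1246 0.1261] [-179.9   -0.2   -4.4] shift tool mm [ 1.3 -2.9 36.1] units [ 0.03 -0.07  0.9 ] rotvec units [-0.01 -0.03 -0.  ]
1 rows
[[0.03, -0.07, 0.9], [-0.01, -0.03, -0.0]]
```

View pics/w8.png

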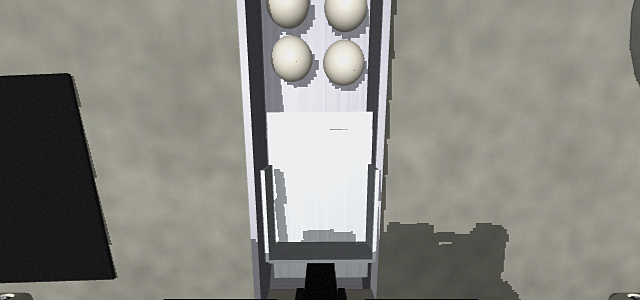

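Request:
apply_moves:
  targets:
    - [[0, -0.08, 0.1], [0, 0, 0], 0]
    - [[0, -0.03, 0.35], [0, -0.02, 0], 0]
    - [[0, 0, 0.3], [0, 0, 0], 0]

```text
time_s: 11.85
tcp_pos: [0.4568, 0.1307, 0.0988]
eef_rot: [-179.7, -0.4, -4.4]
contact_force: [-0.7, -2.6, -2.1]
gripper_width: 0.0156
```

```bash
python3 - <<'E'
from h import *
cap("top");st();cap("top");st();rows([.4555,.1274,.09],-4.4)
c=cap("wrist"); cv2.imwrite("pics/w9.png",c["img"][:300])
E
```

```text
11.9 [0.4559 0.1302 0.0971] [-179.8   -0.3   -4.4] F [-0.5 -0.2 -4.6] w 0.0156 j [ 39.8  10.4 -35.5   0.  -43.8  45.8]
11.95 [0.4559 0.1301 0.0979] [-179.8   -0.2   -4.4] F [ 0.4 -0.3 -2.3] w 0.0155 j [ 39.8  10.3 -35.4   0.1 -44.   45.8]
now [0.4559 0.1301 0.0979] [-179.8   -0.2   -4.4] shift tool mm [-0.3  2.7  7.9] units [-0.01  0.07  0.2 ] rotvec units [-0.02 -0.03  0.  ]
1 rows
[[-0.01, 0.07, 0.2], [-0.02, -0.03, 0.0]]
```

View pics/w9.png

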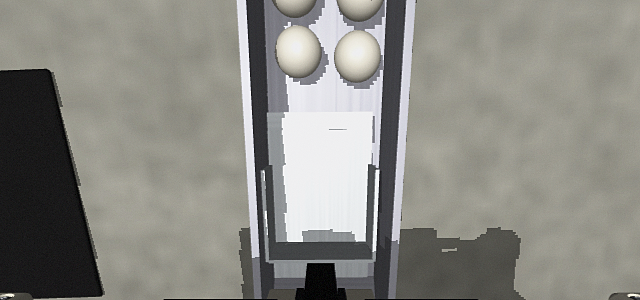

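Request:
apply_moves:
  targets:
    - [[0, 0.05, 0.1], [0, -0.1, 0], 0]
    - [[0, 0.02, 0.1], [0, 0, 0], 0]
    - [[0, 0, 0.05], [0, 0, 0], 0]

```text
time_s: 12.3
tcp_pos: [0.4575, 0.1286, 0.0903]
eef_rot: [-179.6, 0.4, -4.3]
contact_force: [-7.3, 1.8, 15.7]
gripper_width: 0.0158
```

```bash
python3 - <<'E'
from h import *
cap("top");st();cap("top");st();rows([.4555,.1274,.09],-4.4)
E
```

```text
12.35 [0.4577 0.1286 0.0905] [-179.7    0.4   -4.3] F [ 0.1 -1.2  1.7] w 0.0156 j [ 39.1  11.4 -35.   -0.7 -43.7  47.2]
12.4 [0.4577 0.1285 0.0904] [-179.7    0.4   -4.3] F [-0.7 -0.8  1.1] w 0.0156 j [ 39.1  11.4 -35.   -0.7 -43.7  47.2]
now [0.4577 0.1285 0.0904] [-179.7    0.4   -4.3] shift tool mm [-2.1  1.3  0.4] units [-0.05  0.03  0.01] rotvec units [-0.04  0.05  0.01]
1 rows
[[-0.05, 0.03, 0.01], [-0.04, 0.05, 0.01]]
```

Request:
apply_moves:
  targets:
    - [[0.2, 0.03, 0.02], [0, 0, 0], 0]
    - [[0.25, 0, 0.02], [0, 0, 0], 0]
    - [[0.25, 0, 0.02], [0, 0, 0], 0]
    - [[0.25, 0, 0.02], [0, 0, 0], 0]
    - [[0.25, 0, 0.02], [0, 0, 0], 0]

```text
time_s: 12.9
tcp_pos: [0.5074, 0.1247, 0.0902]
eef_rot: [-179.5, 0.2, -4.2]
contact_force: [-4.6, 1.2, 7.5]
gripper_width: 0.0161
```

```bash
cat >> h.py <<'E'
def tr():
    s=r.get_state(); d=np.array([np.cos(np.radians(-4.4)),np.sin(np.radians(-4.4))]); n=np.array([-d[1],d[0]])
    q=s["tcp_pos"][:2]-np.array([.5617,.1192]); print("trough x handle",(q@d).round(4),"lip x",(q@d+.0925).round(4),"lateral",(q@n).round(4)); st()
E
python3 - <<'E'
from h import *
tr()
c=cap("wrist"); cv2.imwrite("pics/w10.png",c["img"][:300])
E
```

```text
trough x handle -0.0546 lip x 0.0379 lateral 0.0014
12.9 [0.5074 0.1247 0.0902] [-179.5    0.2   -4.2] F [-4.6  1.2  7.5] w 0.0161 j [ 35.   15.3 -29.5  -0.7 -45.1  51.4]
```

View pics/w10.png

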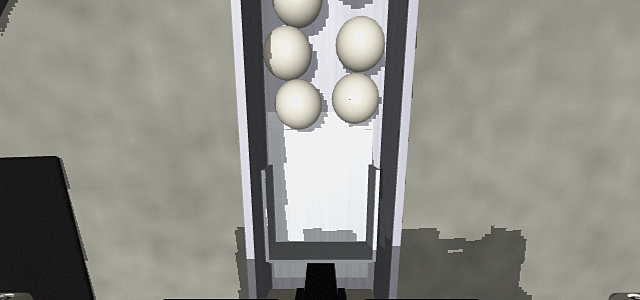

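Request:
apply_moves:
  targets:
    - [[0.25, 0.02, 0.02], [0, 0, 0], 0]
    - [[0.25, 0, 0.02], [0, 0, 0], 0]
    - [[0.25, 0, 0.02], [0, 0, 0], 0]
    - [[0.25, 0, 0.02], [0, 0, 0], 0]
    - [[0.25, 0, 0.02], [0, 0, 0], 0]

```text
time_s: 13.45
tcp_pos: [0.5579, 0.1199, 0.0903]
eef_rot: [-179.5, 0.2, -4.2]
contact_force: [-11.7, 0.8, 15.8]
gripper_width: 0.0157
```

```bash
python3 - <<'E'
from h import *
tr()
c=cap("wrist"); cv2.imwrite("pics/w11.png",c["img"][:300])
E
```

```text
trough x handle -0.0039 lip x 0.0886 lateral 0.0004
13.45 [0.5579 0.1199 0.0903] [-179.5    0.2   -4.2] F [-11.7   0.8  15.8] w 0.0157 j [ 31.4  19.2 -23.3  -0.7 -47.3  54.9]
```

View pics/w11.png

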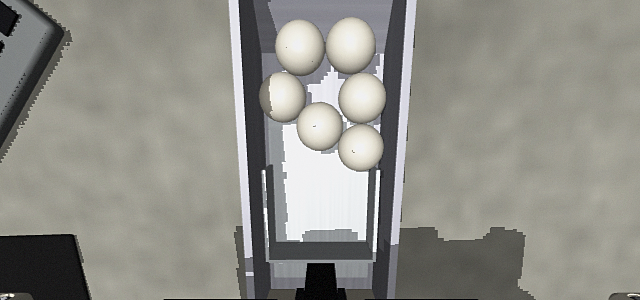

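Request:
apply_moves:
  targets:
    - [[0.2, 0, 0], [0, 0, 0], 0]
    - [[0.2, 0, 0], [0, 0, 0], 0]
    - [[0.2, 0, 0.01], [0, 0, 0], 0]
    - [[0.2, 0, 0.01], [0, 0, 0], 0]

```text
time_s: 13.9
tcp_pos: [0.5872, 0.1154, 0.0908]
eef_rot: [-179.7, 0.6, -4.2]
contact_force: [-4.5, -0.1, 5.2]
gripper_width: 0.0157
```

```bash
python3 - <<'E'
from h import *
tr()
c=cap("wrist"); cv2.imwrite("pics/w12.png",c["img"][:300])
E
```

```text
trough x handle 0.0258 lip x 0.1183 lateral -0.0019
13.9 [0.5872 0.1154 0.0908] [-179.7    0.6   -4.2] F [-4.5 -0.1  5.2] w 0.0157 j [ 29.4  21.7 -19.4  -0.7 -49.3  56.8]
```

View pics/w12.png

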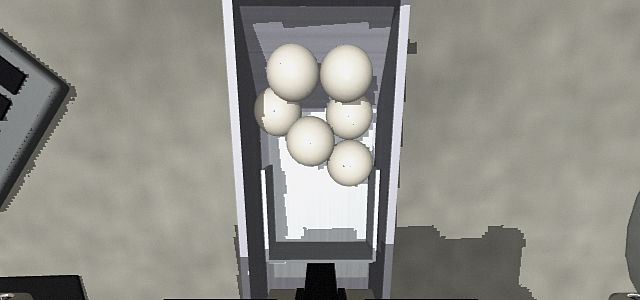

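Request:
apply_moves:
  targets:
    - [[0.1, -0.03, 0], [0, 0.6, 0], 0]
    - [[0.1, -0.02, 0.01], [0, 0.6, 0], 0]
    - [[0.12, 0, 0.02], [0, 0.6, 0], 0]
    - [[0.13, 0, 0.04], [0, 0.6, 0], 0]

```text
time_s: 14.35
tcp_pos: [0.603, 0.1129, 0.0927]
eef_rot: [179.9, -17.3, -4.6]
contact_force: [-17.0, 6.4, 16.3]
gripper_width: 0.0156
```

```bash
python3 - <<'E'
from h import *
tr()
c=cap("wrist"); cv2.imwrite("pics/w13.png",c["img"][:300])
E
```

```text
trough x handle 0.0417 lip x 0.1342 lateral -0.0031
14.35 [0.603  0.1129 0.0927] [179.9 -17.3  -4.6] F [-17.    6.4  16.3] w 0.0156 j [ 32.6  15.  -43.2  30.9 -20.6  24.8]
```

View pics/w13.png

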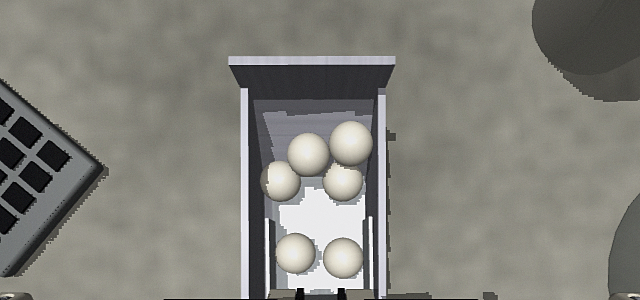

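Request:
apply_moves:
  targets:
    - [[0, -0.15, 0], [0, 0, 0], 0]
    - [[0.03, -0.12, 0], [0, 0.3, 0], 0]
    - [[0, 0, 0], [0, 0, 0], 0]

```text
time_s: 14.7
tcp_pos: [0.6012, 0.1193, 0.0922]
eef_rot: [179.4, -19.4, -4.2]
contact_force: [-0.3, -1.2, -4.5]
gripper_width: 0.0156
```

```bash
python3 - <<'E'
from h import *
tr()
c=cap("wrist"); cv2.imwrite("pics/w14.png",c["img"][:300])
E
```

```text
trough x handle 0.0394 lip x 0.1319 lateral 0.0031
14.7 [0.6012 0.1193 0.0922] [179.4 -19.4  -4.2] F [-0.3 -1.2 -4.5] w 0.0156 j [ 31.   14.2 -48.5  45.5 -16.3  12. ]
```

View pics/w14.png

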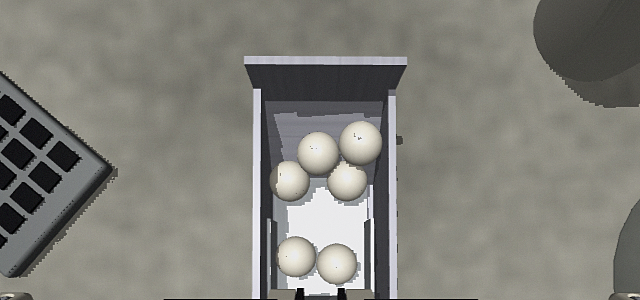

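```bash
python3 - <<'E'
from h import *
c=cap("scene"); cv2.imwrite("pics/s5.png",cv2.resize(c["img"][170:350,250:430],None,fx=3.3,fy=3.3,interpolation=cv2.INTER_CUBIC))
c=cap("wrist"); P=cloud(c)
for a in [(330,190),(330,200),(330,215),(330,235),(330,285),(268,225),(370,225),(290,255),(320,150),(290,180),(345,180),(360,142),(310,110)]: print(a,P[a[1],a[0]].round(4))
E
```

```text
(330, 190) [0.6734 0.1069 0.0285]
(330, 200) [0.6693 0.1067 0.0139]
(330, 215) [0.6594 0.1075 0.0131]
(330, 235) [0.6461 0.1085 0.0121]
(330, 285) [0.6143 0.1117 0.0303]
(268, 225) [0.653  0.1452 0.0442]
(370, 225) [0.6483 0.086  0.0434]
(290, 255) [0.6347 0.1344 0.0366]
(320, 150) [0.6927 0.1118 0.0502]
(290, 180) [0.6796 0.1309 0.0376]
(345, 180) [0.6769 0.0979 0.0385]
(360, 142) [0.694  0.0894 0.0552]
(310, 110) [0.7193 0.1155 0.0424]
```

View pics/s5.png

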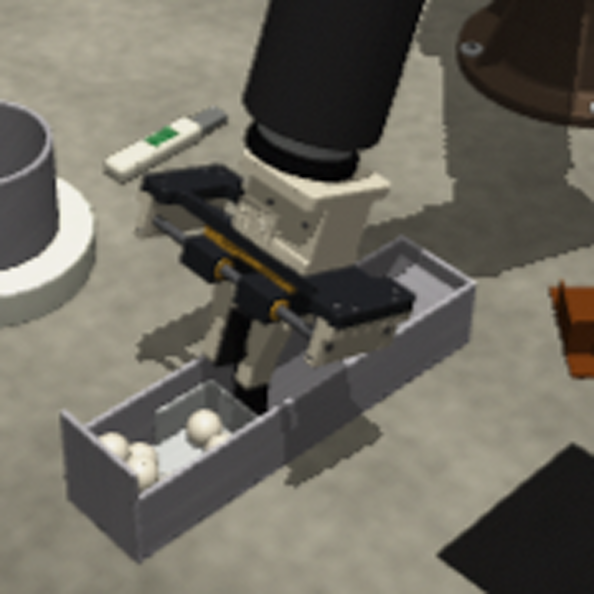

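Request:
apply_moves:
  targets:
    - [[0.13, 0, -0.07], [0, 0.2, 0], 0]
    - [[0.13, 0.02, -0.07], [0, 0.2, 0], 0]
    - [[0.13, 0.02, -0.07], [0, 0.2, 0], 0]

```text
time_s: 15.15
tcp_pos: [0.6154, 0.1193, 0.1051]
eef_rot: [179.8, -23.8, -4.6]
contact_force: [2.1, -0.9, -2.4]
gripper_width: 0.0154
```

```bash
python3 - <<'E'
from h import *
tr()
c=cap("wrist"); cv2.imwrite("pics/w15.png",c["img"][:300]); P=cloud(c)
for a in [(330,190),(330,200),(330,215),(330,235)]: print(a,P[a[1],a[0]].round(4))
E
```

```text
trough x handle 0.0535 lip x 0.146 lateral 0.0042
15.15 [0.6154 0.1193 0.1051] [179.8 -23.8  -4.6] F [ 2.1 -0.9 -2.4] w 0.0154 j [ 19.1  12.5 -54.2  81.4  -9.6 -13.2]
(330, 190) [0.6902 0.1064 0.0499]
(330, 200) [0.6854 0.1067 0.0433]
(330, 215) [0.6739 0.1079 0.0533]
(330, 235) [0.6626 0.1087 0.0469]
```

View pics/w15.png

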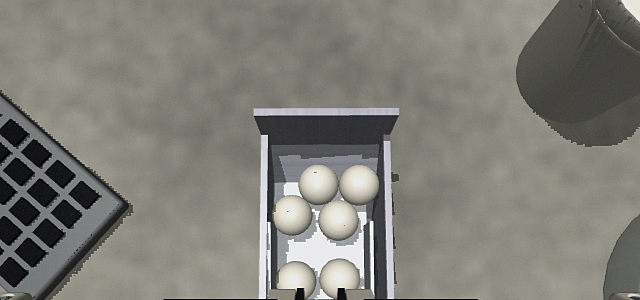

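```bash
python3 - <<'E'
from h import *
c=cap("wrist"); P=cloud(c); d=np.array([np.cos(np.radians(-4.4)),np.sin(np.radians(-4.4))])
cv2.imwrite("pics/w16.png",cv2.resize(c["img"][95:305,220:430],None,fx=2.8,fy=2.8,interpolation=cv2.INTER_CUBIC))
for uu in (316,265,374):
  for vv in range(150,300,10):
    p=P[vv,uu]; print(uu,vv,"trough x",round(float((p[:2]-[.5617,.1192])@d),4),"z",p[2].round(4))
c=cap("scene"); cv2.imwrite("pics/s6.png",cv2.resize(c["img"][190:340,250:410],None,fx=3.7,fy=3.7,interpolation=cv2.INTER_CUBIC))
tr()
E
```

```text
316 150 trough x 0.1576 z 0.043
316 160 trough x 0.1524 z 0.0388
316 170 trough x 0.1406 z 0.0541
316 180 trough x 0.134 z 0.0555
316 190 trough x 0.1284 z 0.0531
316 200 trough x 0.1234 z 0.0481
316 210 trough x 0.1212 z 0.0283
316 220 trough x 0.1142 z 0.029
316 230 trough x 0.105 z 0.0447
316 240 trough x 0.1007 z 0.0287
316 250 trough x 0.0941 z 0.0269
316 260 trough x 0.0874 z 0.0266
316 270 trough x 0.0807 z 0.0268
316 280 trough x 0.0741 z 0.0255
316 290 trough x 0.0675 z 0.0246
265 150 trough x 0.1507 z 0.0608
265 160 trough x 0.1443 z 0.0615
265 170 trough x 0.1386 z 0.0603
265 180 trough x 0.1323 z 0.0608
265 190 trough x 0.1264 z 0.0604
265 200 trough x 0.1201 z 0.0618
265 210 trough x 0.1144 z 0.0606
265 220 trough x 0.1084 z 0.0608
265 230 trough x 0.1026 z 0.0605
265 240 trough x 0.0968 z 0.0599
265 250 trough x 0.0909 z 0.0606
265 260 trough x 0.0851 z 0.0615
265 270 trough x 0.0793 z 0.0617
265 280 trough x 0.0737 z 0.0598
265 290 trough x 0.068 z 0.0599
374 150 trough x 0.1576 z 0.0434
374 160 trough x 0.1526 z 0.0386
374 170 trough x 0.1472 z 0.0343
374 180 trough x 0.1347 z 0.0532
374 190 trough x 0.1285 z 0.053
374 200 trough x 0.1293 z 0.0232
374 210 trough x 0.1226 z 0.0215
374 220 trough x 0.1157 z 0.021
374 230 trough x 0.1086 z 0.0208
374 240 trough x 0.1019 z 0.0189
374 250 trough x 0.095 z 0.0178
374 260 trough x 0.088 z 0.0182
374 270 trough x 0.081 z 0.0183
374 280 trough x 0.0742 z 0.0172
374 290 trough x 0.0673 z 0.0162
trough x handle 0.0544 lip x 0.1469 lateral 0.0018
15.3 [0.616  0.1168 0.1054] [179.7 -23.8  -4.8] F [-1.5 -0.4 -2. ] w 0.0155 j [ 19.   12.5 -54.1  81.   -9.7 -12.8]
```

View pics/w16.png

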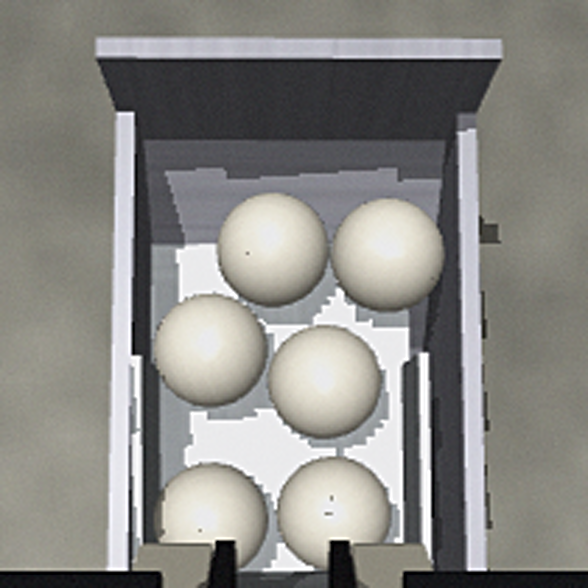

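View pics/s6.png

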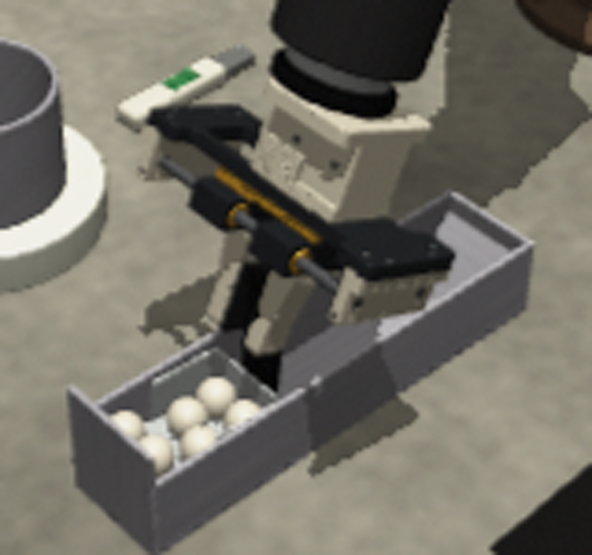

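Request:
apply_moves:
  targets:
    - [[0.03, 0, -0.12], [0, 0, 0], 0]
    - [[0.03, 0, -0.12], [0, 0, 0], 0]
    - [[0.04, 0, -0.12], [0, 0, 0], 0]

```text
time_s: 15.6
tcp_pos: [0.6149, 0.1156, 0.1195]
eef_rot: [-180.0, -23.6, -5.2]
contact_force: [-0.2, -0.7, -3.1]
gripper_width: 0.0155
```

```bash
cat >> h.py <<'E'
def fl(n):
    c=cap("wrist"); P=cloud(c); cv2.imwrite("pics/"+n,c["img"][:320]); d=np.array([np.cos(np.radians(-4.4)),np.sin(np.radians(-4.4))])
    return c,P
E
python3 - <<'E'
from h import *
c,P=fl("w17.png"); tr()
for uu in (290,316,350,374): print(uu,[(vv,P[vv,uu][0].round(3),P[vv,uu][2].round(4)) for vv in range(180,300,10)])
E
```

```text
trough x handle 0.0538 lip x 0.1463 lateral 0.0008
15.65 [0.6154 0.1158 0.1205] [-179.9  -23.6   -5.2] F [ 0.1  0.6 -3.4] w 0.0156 j [ 25.6  11.5 -51.8  62.8 -13.3  -0.9]
290 [(180, np.float64(0.708), np.float64(0.0313)), (190, np.float64(0.697), np.float64(0.0439)), (200, np.float64(0.69), np.float64(0.0434)), (210, np.float64(0.683), np.float64(0.0434)), (220, np.float64(0.677), np.float64(0.0419)), (230, np.float64(0.666), np.float64(0.0662)), (240, np.float64(0.66), np.float64(0.0669)), (250, np.float64(0.655), np.float64(0.0642)), (260, np.float64(0.65), np.float64(0.0406)), (270, np.float64(0.643), np.float64(0.0634)), (280, np.float64(0.637), np.float64(0.0649)), (290, np.float64(0.631), np.float64(0.1146))]
316 [(180, np.float64(0.695), np.float64(0.0688)), (190, np.float64(0.69), np.float64(0.0657)), (200, np.float64(0.684), np.float64(0.0618)), (210, np.float64(0.682), np.float64(0.0433)), (220, np.float64(0.675), np.float64(0.0446)), (230, np.float64(0.669), np.float64(0.0402)), (240, np.float64(0.66), np.float64(0.0566)), (250, np.float64(0.655), np.float64(0.0416)), (260
[... 585 characters left out ...]
(0.0409)), (270, np.float64(0.639), np.float64(0.0619)), (280, np.float64(0.633), np.float64(0.064)), (290, np.float64(0.629), np.float64(0.1132))]
374 [(180, np.float64(0.694), np.float64(0.062)), (190, np.float64(0.688), np.float64(0.06)), (200, np.float64(0.681), np.float64(0.0607)), (210, np.float64(0.675), np.float64(0.059)), (220, np.float64(0.669), np.float64(0.0583)), (230, np.float64(0.663), np.float64(0.0577)), (240, np.float64(0.657), np.float64(0.0557)), (250, np.float64(0.651), np.float64(0.0553)), (260, np.float64(0.644), np.float64(0.0533)), (270, np.float64(0.638), np.float64(0.0508)), (280, np.float64(0.632), np.float64(0.0505)), (290, np.float64(0.626), np.float64(0.0501))]
```

View pics/w17.png

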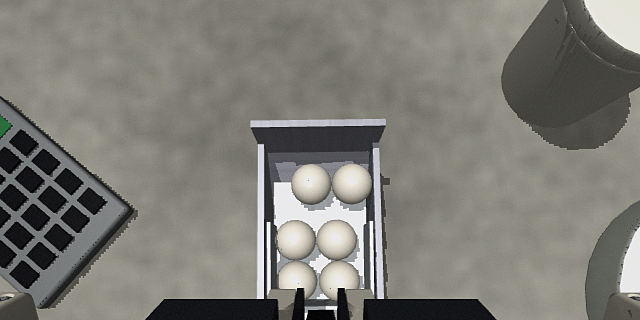

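Request:
apply_moves:
  targets:
    - [[0.05, 0, -0.12], [0, 0.1, 0.05], 0]
    - [[0.05, 0, -0.12], [0, 0.1, 0.05], 0]
    - [[0.05, 0, -0.12], [0, 0.15, 0], 0]
    - [[0.05, 0, -0.12], [0, 0.15, 0], 0]

```text
time_s: 16.05
tcp_pos: [0.6152, 0.1189, 0.1402]
eef_rot: [-179.3, -27.5, -6.3]
contact_force: [0.9, -3.2, -3.1]
gripper_width: 0.0154
```

```bash
python3 - <<'E'
from h import *
c,P=fl("w18.png"); tr()
E
```

```text
trough x handle 0.0531 lip x 0.1456 lateral 0.0038
16.1 [0.6149 0.1189 0.1408] [-179.4  -27.6   -6.2] F [-0.6 -5.4 -5.8] w 0.0156 j [ 16.8   8.8 -55.2  89.5  -9.9 -20.1]
```

View pics/w18.png

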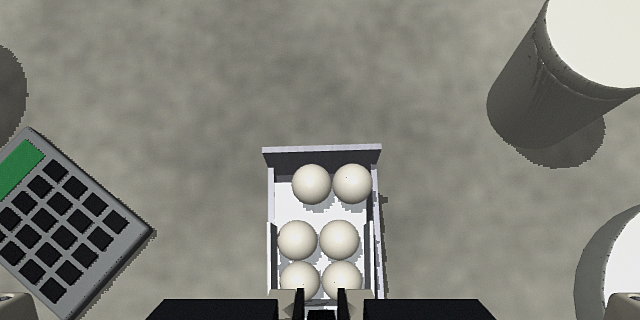

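Request:
apply_moves:
  targets:
    - [[0.09, 0.06, -0.18], [0, -0.1, 0], 0]
    - [[0.09, 0.04, -0.18], [0, -0.1, 0], 0]
    - [[0.09, 0, -0.18], [0, -0.1, 0], 0]

```text
time_s: 16.4
tcp_pos: [0.6159, 0.112, 0.1614]
eef_rot: [-179.4, -25.4, -6.5]
contact_force: [2.0, -0.9, -1.1]
gripper_width: 0.0157
```

```bash
python3 - <<'E'
from h import *
c,P=fl("w19.png"); tr()
E
```

```text
trough x handle 0.0548 lip x 0.1473 lateral -0.0033
16.45 [0.6161 0.1117 0.1622] [-179.2  -25.3   -6.9] F [ 1.1  1.5 -4. ] w 0.016 j [ 30.1   8.1 -48.4  49.9 -18.7   7.5]
```

View pics/w19.png

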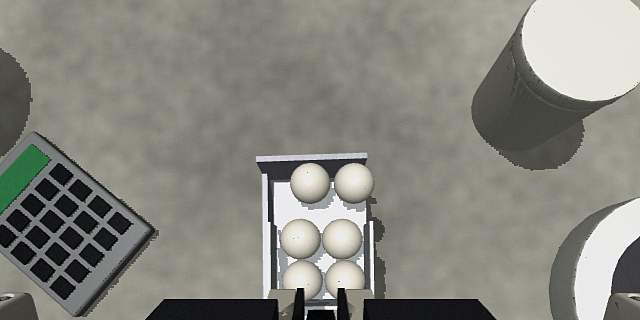

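Request:
apply_moves:
  targets:
    - [[0.08, -0.03, -0.17], [0, 0, 0], 0]
    - [[0.09, -0.03, -0.18], [0, 0, 0], 0]
    - [[0.09, -0.02, -0.18], [0, 0.1, 0], 0]
    - [[0.07, 0, -0.12], [0, 0.15, 0], 0]
    - [[0.05, 0, -0.1], [0, 0.2, 0], 0]

```text
time_s: 16.95
tcp_pos: [0.6182, 0.1223, 0.1967]
eef_rot: [-178.6, -29.0, -7.0]
contact_force: [1.0, -0.9, -3.3]
gripper_width: 0.0158
```

```bash
python3 - <<'E'
from h import *
c,P=fl("w20.png"); tr()
print([(vv,P[vv,321][0].round(3),P[vv,321][2].round(4)) for vv in range(180,300,8)])
E
```

```text
trough x handle 0.0551 lip x 0.1476 lateral 0.0076
17.0 [0.6172 0.1226 0.1966] [-178.6  -29.1   -6.9] F [-2.3 -0.1 -3.9] w 0.0156 j [ 29.8   4.9 -50.   57.5 -18.7   1. ]
[(180, np.float64(0.702), np.float64(0.1541)), (188, np.float64(0.698), np.float64(0.1519)), (196, np.float64(0.695), np.float64(0.1471)), (204, np.float64(0.696), np.float64(0.128)), (212, np.float64(0.691), np.float64(0.1254)), (220, np.float64(0.685), np.float64(0.127)), (228, np.float64(0.68), np.float64(0.1242)), (236, np.float64(0.67), np.float64(0.1428)), (244, np.float64(0.666), np.float64(0.1405)), (252, np.float64(0.664), np.float64(0.1221)), (260, np.float64(0.659), np.float64(0.1224)), (268, np.float64(0.654), np.float64(0.1202)), (276, np.float64(0.646), np.float64(0.1386)), (284, np.float64(0.641), np.float64(0.1407)), (292, np.float64(0.637), np.float64(0.1342))]
```

View pics/w20.png

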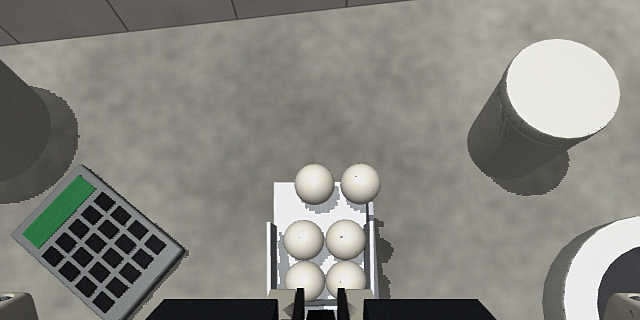

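Request:
apply_moves:
  targets:
    - [[0.06, 0.03, -0.1], [-0.05, 0.2, 0], 0]
    - [[0.06, 0.03, -0.1], [-0.05, 0.2, 0], 0]
    - [[0.06, 0.03, -0.1], [-0.05, 0.2, 0], 0]
    - [[0.04, 0, -0.1], [0, 0.15, 0], 0]

```text
time_s: 17.4
tcp_pos: [0.6135, 0.121, 0.2127]
eef_rot: [-179.6, -35.0, -7.0]
contact_force: [1.1, 0.0, -3.0]
gripper_width: 0.0157
```

```bash
python3 - <<'E'
from h import *
c,P=fl("w21.png"); tr()
print([(vv,P[vv,321][0].round(3),P[vv,321][2].round(4)) for vv in range(180,300,8)])
E
```

```text
trough x handle 0.051 lip x 0.1435 lateral 0.0062
17.45 [0.613  0.1214 0.2129] [-179.6  -35.    -6.9] F [-1.7 -1.6 -3.8] w 0.0158 j [ 18.5   2.2 -55.8  92.  -13.9 -23.3]
[(180, np.float64(0.702), np.float64(0.1782)), (188, np.float64(0.698), np.float64(0.1759)), (196, np.float64(0.694), np.float64(0.1721)), (204, np.float64(0.698), np.float64(0.1515)), (212, np.float64(0.693), np.float64(0.1497)), (220, np.float64(0.687), np.float64(0.1495)), (228, np.float64(0.677), np.float64(0.1624)), (236, np.float64(0.671), np.float64(0.1655)), (244, np.float64(0.666), np.float64(0.1637)), (252, np.float64(0.663), np.float64(0.1573)), (260, np.float64(0.662), np.float64(0.1412)), (268, np.float64(0.657), np.float64(0.1412)), (276, np.float64(0.648), np.float64(0.1572)), (284, np.float64(0.643), np.float64(0.1567)), (292, np.float64(0.639), np.float64(0.1502))]
```

View pics/w21.png

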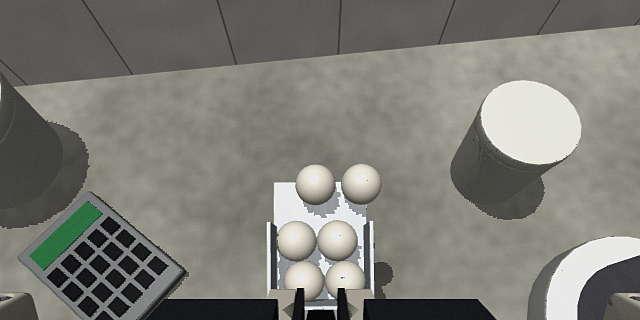

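Request:
apply_moves:
  targets:
    - [[0.11, 0.02, -0.16], [0, -0.03, 0], 0]
    - [[0.12, 0.02, -0.16], [0, 0, 0], 0]
    - [[0.12, 0.02, -0.16], [0, 0, 0], 0]

```text
time_s: 17.75
tcp_pos: [0.6118, 0.1157, 0.2342]
eef_rot: [-179.6, -34.5, -7.0]
contact_force: [1.1, -0.2, -4.2]
gripper_width: 0.0157
```

```bash
python3 - <<'E'
from h import *
c,P=fl("w22.png"); tr()
print([(vv,P[vv,321][0].round(3),P[vv,321][2].round(4)) for vv in range(180,300,8)])
E
```

```text
trough x handle 0.0508 lip x 0.1433 lateral 0.0003
17.8 [0.6124 0.1156 0.2357] [-179.6  -34.5   -7.1] F [ 0.8  1.2 -2.5] w 0.0157 j [ 26.6   0.7 -53.3  72.  -18.9  -9.7]
[(180, np.float64(0.7), np.float64(0.198)), (188, np.float64(0.696), np.float64(0.1963)), (196, np.float64(0.693), np.float64(0.1921)), (204, np.float64(0.696), np.float64(0.1721)), (212, np.float64(0.691), np.float64(0.171)), (220, np.float64(0.685), np.float64(0.1695)), (228, np.float64(0.675), np.float64(0.1838)), (236, np.float64(0.669), np.float64(0.1861)), (244, np.float64(0.663), np.float64(0.1863)), (252, np.float64(0.66), np.float64(0.1817)), (260, np.float64(0.659), np.float64(0.1636)), (268, np.float64(0.654), np.float64(0.1615)), (276, np.float64(0.645), np.float64(0.1788)), (284, np.float64(0.64), np.float64(0.1781)), (292, np.float64(0.636), np.float64(0.1744))]
```

View pics/w22.png

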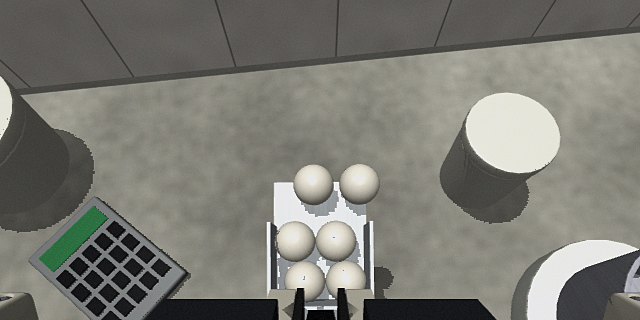

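```bash
cat >> h.py <<'E'
def pose(): 
    s=r.get_state(); R=Ro.from_euler("xyz",s["eef_rot"],degrees=True); X=R.as_matrix()
    # heading from tool x, tilt (nose-up) of tool
    return s["tcp_pos"],np.degrees(np.arctan2(X[1,0],X[0,0])),np.degrees(np.arcsin(X[2,0])),R
def mk(yaw,tilt): return Ro.from_euler("xyz",[180,0,yaw],degrees=True)*Ro.from_rotvec([0,np.radians(tilt),0])
def smooth(p,yaw,tilt,n,show=True,i0=0,lin=False):
    p0,y0,t0,R0=pose(); p=np.array(p); print("start",p0.round(4),"head",y0.round(1),"tilt",t0.round(1))
    if lin: s=np.linspace(0,1,n+1)
    else: x=np.linspace(0,1,n+1); s=10*x**3-15*x**4+6*x**5
    Rc=R0; pc=p0
    for i in range(n):
        pn=p0+(p-p0)*s[i+1]; Rn=mk(y0+((yaw-y0+180)%360-180)*s[i+1],t0+(tilt-t0)*s[i+1])
        d=Rc.inv().apply(pn-pc)/.04; w=np.degrees((Rc.inv()*Rn).as_rotvec())/8
        print([d.round(2).tolist(),w.round(2).tolist(),0]); pc,Rc=pn,Rn
E
python3 - <<'E'
from h import *
smooth([.5295,-.064,.25],-60,34.5,25); st()
E
```

```text
start [0.6124 0.1156 0.2357] head -7.1 tilt 34.5
[[-0.0, 0.0, -0.0], [-0.06, 0.0, 0.0], 0]
[[-0.0, 0.02, -0.0], [-0.01, -0.0, 0.02], 0]
[[-0.01, 0.05, -0.01], [-0.04, -0.0, 0.05], 0]
[[-0.02, 0.08, -0.02], [-0.07, -0.0, 0.1], 0]
[[-0.02, 0.12, -0.03], [-0.1, -0.0, 0.14], 0]
[[-0.03, 0.17, -0.04], [-0.13, -0.0, 0.19], 0]
[[-0.03, 0.21, -0.04], [-0.17, -0.0, 0.24], 0]
[[-0.03, 0.26, -0.04], [-0.2, -0.0, 0.29], 0]
[[-0.02, 0.3, -0.04], [-0.23, -0.0, 0.33], 0]
[[-0.01, 0.33, -0.03], [-0.25, -0.0, 0.36], 0]
[[0.01, 0.35, -0.02], [-0.27, -0.0, 0.39], 0]
[[0.03, 0.37, -0.01], [-0.28, -0.0, 0.4], 0]
[[0.05, 0.37, 0.0], [-0.28, -0.0, 0.41], 0]
[[0.07, 0.36, 0.02], [-0.28, -0.0, 0.4], 0]
[[0.09, 0.34, 0.03], [-0.27, -0.0, 0.39], 0]
[[0.1, 0.31, 0.04], [-0.25, -0.0, 0.36], 0]
[[0.1, 0.28, 0.05], [-0.23, -0.0, 0.33], 0]
[[0.1, 0.24, 0.05], [-0.2, -0.0, 0.29], 0]
[[0.09, 0.19, 0.05], [-0.17, -0.0, 0.24], 0]
[[0.08, 0.15, 0.04], [-0.13, -0.0, 0.19], 0]
[[0.06, 0.11, 0.03], [-0.1, -0.0, 0.14], 0]
[[0.04, 0.07, 0.02], [-0.07, -0.0, 0.1], 0]
[[0.02, 0.04, 0.01], [-0.04, -0.0, 0.05], 0]
[[0.01, 0.02, 0.01], [-0.01, -0.0, 0.02], 0]
[[0.0, 0.0, 0.0], [-0.0, -0.0, 0.0], 0]
17.8 [0.6124 0.1156 0.2357] [-179.6  -34.5   -7.1] F [ 0.8  1.2 -2.5] w 0.0157 j [ 26.6   0.7 -53.3  72.  -18.9  -9.7]
```

Request:
apply_moves:
  targets:
    - [[0.03, 0.02, -0.05], [-0.03, -0.05, 0.02], 0]
    - [[0.06, 0.04, -0.1], [-0.04, -0.1, 0.05], 0]
    - [[0.06, 0.06, -0.1], [-0.06, -0.1, 0.08], 0]
    - [[0.06, 0.08, -0.1], [-0.08, -0.1, 0.12], 0]
    - [[0.04, 0.1, -0.08], [-0.1, -0.05, 0.15], 0]

```text
time_s: 18.3
tcp_pos: [0.6074, 0.1046, 0.2526]
eef_rot: [-179.8, -30.8, -11.2]
contact_force: [-0.8, 0.1, -3.3]
gripper_width: 0.0156
```

```bash
python3 - <<'E'
from h import *
c,P=fl("w23.png"); st(); print(pose()[1:3])
E
```

```text
18.35 [0.6077 0.1043 0.2533] [-179.8  -30.9  -11.3] F [-0.  -0.2 -2.8] w 0.0158 j [ 34.9   0.6 -45.7  47.7 -29.8   4.6]
(np.float64(-11.283381240550753), np.float64(30.850330440963916))
```

View pics/w23.png

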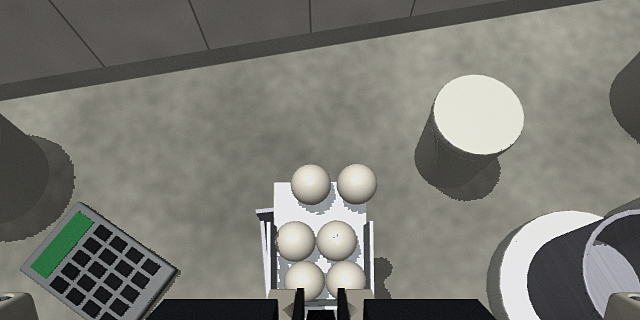

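```bash
python3 - <<'E'
from h import *
smooth([.5295,-.064,.255],-60,31,22)
E
```

```text
start [0.6077 0.1043 0.2533] head -11.3 tilt 30.9
[[-0.0, 0.0, -0.0], [-0.03, 0.0, 0.0], 0]
[[-0.01, 0.03, -0.0], [-0.02, 0.0, 0.03], 0]
[[-0.01, 0.06, -0.01], [-0.04, 0.0, 0.07], 0]
[[-0.02, 0.11, -0.01], [-0.08, 0.0, 0.13], 0]
[[-0.03, 0.16, -0.02], [-0.11, 0.0, 0.19], 0]
[[-0.03, 0.22, -0.02], [-0.15, 0.0, 0.25], 0]
[[-0.03, 0.27, -0.02], [-0.18, 0.0, 0.31], 0]
[[-0.02, 0.32, -0.02], [-0.21, 0.0, 0.36], 0]
[[-0.0, 0.36, -0.01], [-0.24, 0.0, 0.4], 0]
[[0.02, 0.38, 0.01], [-0.26, 0.0, 0.43], 0]
[[0.04, 0.39, 0.02], [-0.27, 0.0, 0.44], 0]
[[0.06, 0.39, 0.03], [-0.27, 0.0, 0.44], 0]
[[0.09, 0.37, 0.05], [-0.26, 0.0, 0.43], 0]
[[0.1, 0.34, 0.06], [-0.24, 0.0, 0.4], 0]
[[0.11, 0.29, 0.06], [-0.22, 0.0, 0.36], 0]
[[0.1, 0.25, 0.06], [-0.19, 0.0, 0.31], 0]
[[0.09, 0.19, 0.05], [-0.15, 0.0, 0.25], 0]
[[0.08, 0.14, 0.04], [-0.11, 0.0, 0.19], 0]
[[0.05, 0.1, 0.03], [-0.08, 0.0, 0.13], 0]
[[0.03, 0.05, 0.02], [-0.04, 0.0, 0.07], 0]
[[0.01, 0.02, 0.01], [-0.02, 0.0, 0.03], 0]
[[0.0, 0.0, 0.0], [-0.0, 0.0, 0.0], 0]
```

Request:
apply_moves:
  targets:
    - [[0, 0.03, 0], [-0.02, 0, 0.03], 0]
    - [[-0.01, 0.06, -0.01], [-0.04, 0, 0.07], 0]
    - [[-0.02, 0.11, -0.01], [-0.08, 0, 0.13], 0]
    - [[-0.03, 0.16, -0.02], [-0.11, 0, 0.19], 0]
    - [[-0.03, 0.22, -0.02], [-0.15, 0, 0.25], 0]

```text
time_s: 18.85
tcp_pos: [0.597, 0.0815, 0.2515]
eef_rot: [-179.8, -30.8, -17.9]
contact_force: [-0.0, 0.3, -3.2]
gripper_width: 0.0157
```

Request:
apply_moves:
  targets:
    - [[-0.03, 0.25, -0.02], [-0.17, 0, 0.28], 0]
    - [[-0.02, 0.27, -0.02], [-0.18, 0, 0.3], 0]
    - [[-0.01, 0.28, -0.02], [-0.19, 0, 0.32], 0]
    - [[0, 0.28, 0], [-0.2, 0, 0.33], 0]
    - [[0.01, 0.28, 0.01], [-0.2, 0, 0.33], 0]

```text
time_s: 19.35
tcp_pos: [0.5697, 0.0278, 0.2513]
eef_rot: [-179.9, -30.8, -33.5]
contact_force: [-0.8, 0.5, -2.9]
gripper_width: 0.0158
```

```bash
python3 - <<'E'
from h import *
st(); print(pose()[1:3]); smooth([.5295,-.064,.255],-60,31,12,lin=True)
E
```

```text
19.35 [0.5697 0.0278 0.2513] [-179.9  -30.8  -33.5] F [-0.8  0.5 -2.9] w 0.0158 j [ 35.1  -0.6 -46.8  46.  -41.4 -13.2]
(np.float64(-33.501978097730735), np.float64(30.75068314808024))
start [0.5697 0.0278 0.2513] head -33.5 tilt 30.8
[[0.03, 0.21, 0.01], [-0.15, 0.0, 0.24], 0]
[[0.04, 0.2, 0.02], [-0.14, 0.0, 0.24], 0]
[[0.05, 0.2, 0.02], [-0.14, 0.0, 0.24], 0]
[[0.05, 0.2, 0.02], [-0.14, 0.0, 0.24], 0]
[[0.06, 0.2, 0.03], [-0.14, 0.0, 0.24], 0]
[[0.07, 0.2, 0.03], [-0.14, 0.0, 0.24], 0]
[[0.07, 0.19, 0.04], [-0.14, 0.0, 0.24], 0]
[[0.08, 0.19, 0.04], [-0.14, 0.0, 0.24], 0]
[[0.09, 0.19, 0.04], [-0.14, 0.0, 0.24], 0]
[[0.09, 0.18, 0.05], [-0.14, 0.0, 0.24], 0]
[[0.1, 0.18, 0.05], [-0.14, 0.0, 0.24], 0]
[[0.1, 0.17, 0.05], [-0.14, 0.0, 0.24], 0]
```

Request:
apply_moves:
  targets:
    - [[0.03, 0.27, 0.01], [-0.18, 0, 0.3], 0]
    - [[0.05, 0.26, 0.02], [-0.18, 0, 0.3], 0]
    - [[0.06, 0.25, 0.02], [-0.17, 0, 0.28], 0]
    - [[0.07, 0.24, 0.02], [-0.16, 0, 0.27], 0]
    - [[0.08, 0.22, 0.03], [-0.15, 0, 0.25], 0]

```text
time_s: 19.85
tcp_pos: [0.5452, -0.0227, 0.2537]
eef_rot: [-179.8, -30.8, -47.7]
contact_force: [0.4, 0.5, -3.0]
gripper_width: 0.0158
```

```bash
python3 - <<'E'
from h import *
st(); print(pose()[1:3]); smooth([.5295,-.064,.255],-60,31,5,lin=True)
E
```

```text
19.85 [ 0.5452 -0.0227  0.2537] [-179.8  -30.8  -47.7] F [ 0.4  0.5 -3. ] w 0.0158 j [ 34.1  -0.7 -45.8  42.4 -48.6 -21.5]
(np.float64(-47.700094676525694), np.float64(30.75964270729201))
start [ 0.5452 -0.0227  0.2537] head -47.7 tilt 30.8
[[0.09, 0.2, 0.04], [-0.18, 0.01, 0.26], 0]
[[0.1, 0.19, 0.05], [-0.16, 0.01, 0.26], 0]
[[0.1, 0.19, 0.05], [-0.16, 0.01, 0.26], 0]
[[0.11, 0.18, 0.06], [-0.16, 0.01, 0.26], 0]
[[0.12, 0.18, 0.06], [-0.16, 0.01, 0.26], 0]
```

Request:
apply_moves:
  targets:
    - [[0.09, 0.2, 0.04], [-0.15, 0, 0.24], 0]
    - [[0.1, 0.17, 0.05], [-0.14, 0, 0.22], 0]
    - [[0.09, 0.14, 0.05], [-0.12, 0, 0.18], 0]
    - [[0.07, 0.1, 0.04], [-0.08, 0, 0.13], 0]
    - [[0.04, 0.05, 0.02], [-0.04, 0, 0.06], 0]

```text
time_s: 20.35
tcp_pos: [0.5348, -0.056, 0.255]
eef_rot: [179.9, -30.7, -56.3]
contact_force: [-0.1, 1.6, -3.8]
gripper_width: 0.0156
```

```bash
python3 - <<'E'
from h import *
c,P=fl("w24.png"); st(); print(pose()[1:3])
for uu in (321,): print([(vv,P[vv,uu].round(3).tolist()) for vv in range(176,300,8)])
# pot centre in image
print("pot centre px",proj(c,[.592,-.1725,.12]))
c=cap("scene"); cv2.imwrite("pics/s7.png",cv2.resize(c["img"][130:300,160:380],None,fx=3,fy=3,interpolation=cv2.INTER_CUBIC))
E
```

```text
20.4 [ 0.5348 -0.0561  0.255 ] [179.9 -30.7 -56.3] F [-0.6 -0.2 -3.9] w 0.0158 j [ 32.    0.  -44.2  40.1 -52.4 -25.3]
(np.float64(-56.262033920007234), np.float64(30.74087820394602))
[(176, [0.584, -0.13, 0.214]), (184, [0.582, -0.127, 0.212]), (192, [0.579, -0.123, 0.21]), (200, [0.578, -0.121, 0.204]), (208, [0.578, -0.121, 0.187]), (216, [0.575, -0.116, 0.186]), (224, [0.572, -0.112, 0.185]), (232, [0.566, -0.103, 0.204]), (240, [0.563, -0.099, 0.204]), (248, [0.561, -0.095, 0.201]), (256, [0.56, -0.094, 0.181]), (264, [0.557, -0.09, 0.181]), (272, [0.553, -0.084, 0.196]), (280, [0.55, -0.079, 0.2]), (288, [0.547, -0.075, 0.196]), (296, [0.546, -0.073, 0.176])]
pot centre px (np.float64(339.50941189215695), np.float64(178.4249574306064))
```

View pics/w24.png

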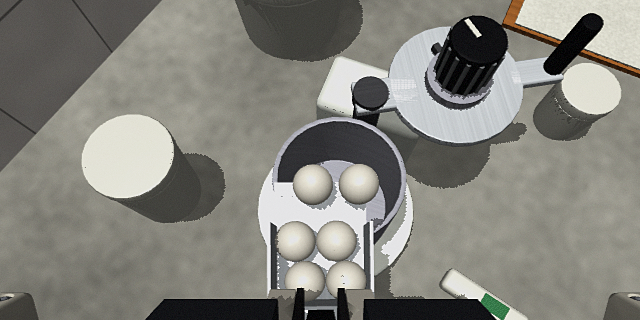

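View pics/s7.png

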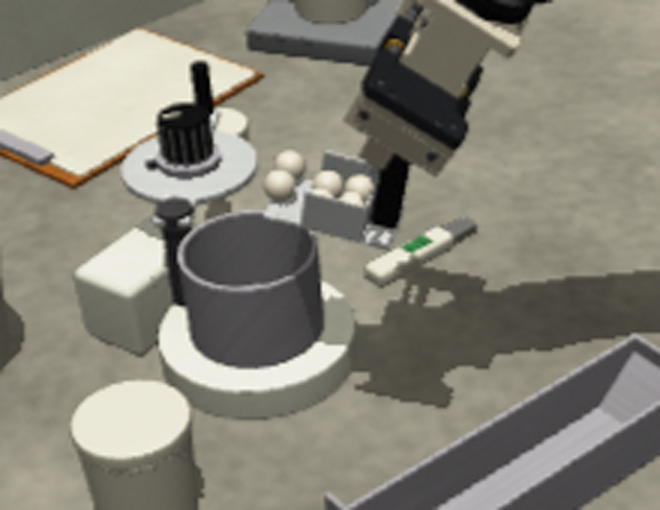

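Request:
apply_moves:
  targets:
    - [[0, 0.06, 0], [0, 0, 0], 0]
    - [[0, 0.12, 0], [0, 0, 0], 0]
    - [[0, 0.14, 0], [0, 0, 0], 0]
    - [[0, 0.1, 0], [0, -0.05, 0], 0]
    - [[0, 0.05, 0], [0, -0.1, 0], 0]

```text
time_s: 20.95
tcp_pos: [0.5176, -0.0668, 0.2547]
eef_rot: [179.9, -29.5, -56.1]
contact_force: [0.1, 1.4, -3.8]
gripper_width: 0.0159
```

```bash
cat >> h.py <<'E'
POT=np.array([.592,-.1725])
def lip(off):
    p,h,t,R=pose(); s=np.radians(t-off); d=np.array([np.cos(np.radians(h)),np.sin(np.radians(h))]); n=np.array([d[1],-d[0]])
    L=p[:2]+d*(.0925*np.cos(s)+.085*np.sin(s)); z=p[2]-(.085*np.cos(s)-.0925*np.sin(s)); q=L-POT
    print("lip ahead of pot centre",(q@d).round(4),"right",(q@n).round(4),"z",z.round(4),"scoop tilt",round(t-off,1),"head",h.round(1)); st()
E
python3 - <<'E'
from h import *
lip(21); p,h,t,R=pose()
d=np.array([np.cos(np.radians(h)),np.sin(np.radians(h)),0])
smooth(p+.088*d+[0,0,.005],h,t-50,20,lin=True)
E
```

```text
lip ahead of pot centre -0.0252 right 0.0027 z 0.1842 scoop tilt 8.5 head -56.1
20.95 [ 0.5176 -0.0668  0.2547] [179.9 -29.5 -56.1] F [ 0.1  1.4 -3.8] w 0.0159 j [ 31.6  -1.9 -45.1  38.4 -52.4 -23.1]
start [ 0.5176 -0.0668  0.2547] head -56.1 tilt 29.5
[[0.1, -0.0, 0.05], [0.02, -0.31, -0.0], 0]
[[0.1, 0.0, 0.04], [0.0, -0.31, 0.0], 0]
[[0.1, 0.0, 0.04], [-0.0, -0.31, 0.0], 0]
[[0.1, 0.0, 0.04], [0.0, -0.31, -0.0], 0]
[[0.11, 0.0, 0.03], [0.0, -0.31, 0.0], 0]
[[0.11, 0.0, 0.03], [-0.0, -0.31, 0.0], 0]
[[0.11, 0.0, 0.02], [0.0, -0.31, -0.0], 0]
[[0.11, -0.0, 0.02], [0.0, -0.31, 0.0], 0]
[[0.11, 0.0, 0.01], [-0.0, -0.31, -0.0], 0]
[[0.11, -0.0, 0.01], [0.0, -0.31, -0.0], 0]
[[0.11, 0.0, 0.0], [0.0, -0.31, -0.0], 0]
[[0.11, 0.0, -0.0], [0.0, -0.31, 0.0], 0]
[[0.11, -0.0, -0.01], [0.0, -0.31, -0.0], 0]
[[0.11, 0.0, -0.01], [-0.0, -0.31, 0.0], 0]
[[0.11, -0.0, -0.02], [-0.0, -0.31, -0.0], 0]
[[0.11, 0.0, -0.02], [0.0, -0.31, -0.0], 0]
[[0.11, 0.0, -0.03], [-0.0, -0.31, 0.0], 0]
[[0.11, -0.0, -0.03], [0.0, -0.31, -0.0], 0]
[[0.1, 0.0, -0.04], [0.0, -0.31, 0.0], 0]
[[0.1, 0.0, -0.04], [0.0, -0.31, -0.0], 0]
```

Request:
apply_moves:
  targets:
    - [[0.12, -0.02, 0.06], [0, -0.2, 0], 0]
    - [[0.13, -0.02, 0.06], [0, -0.3, 0], 0]
    - [[0.13, 0, 0.05], [0, -0.3, 0], 0]
    - [[0.12, 0, 0.05], [0, -0.3, 0], 0]
    - [[0.12, 0, 0.05], [0, -0.3, 0], 0]

```text
time_s: 21.45
tcp_pos: [0.5327, -0.0884, 0.2561]
eef_rot: [180.0, -17.7, -55.9]
contact_force: [0.9, -1.6, -3.1]
gripper_width: 0.0158
```

```bash
python3 - <<'E'
from h import *
c,P=fl("w25.png"); lip(21)
E
```

```text
lip ahead of pot centre -0.0151 right 0.0012 z 0.1661 scoop tilt -3.5 head -55.9
21.5 [ 0.5337 -0.0885  0.2565] [-180.   -17.5  -55.9] F [ 3.1 -1.5 -1.5] w 0.0153 j [ 22.4   1.3 -32.5  21.2 -54.5  -0.5]
```

View pics/w25.png

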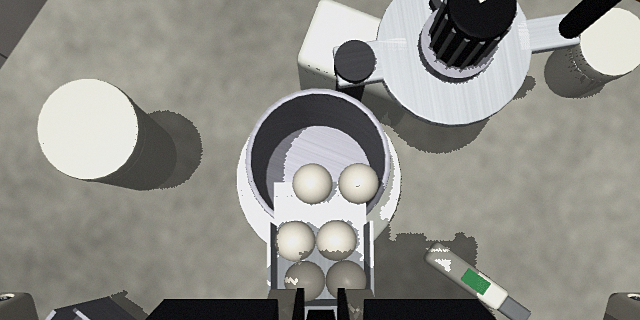

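Request:
apply_moves:
  targets:
    - [[0.1, -0.05, 0.08], [0, -0.3, 0], 0]
    - [[0.11, -0.05, 0.07], [0, -0.3, 0], 0]
    - [[0.11, 0, 0.05], [0, -0.3, 0], 0]
    - [[0.11, 0, 0.03], [0, -0.3, 0], 0]
    - [[0.11, 0, 0.02], [0, -0.3, 0], 0]

```text
time_s: 22.0
tcp_pos: [0.5497, -0.1056, 0.2522]
eef_rot: [-179.9, -5.1, -55.8]
contact_force: [0.6, 0.2, -2.7]
gripper_width: 0.0155
```

```bash
python3 - <<'E'
from h import *
lip(21); c,P=fl("w26.png"); 
E
```

```text
lip ahead of pot centre -0.0134 right -0.0027 z 0.1451 scoop tilt -15.9 head -55.8
22.0 [ 0.5497 -0.1056  0.2522] [-179.9   -5.1  -55.8] F [ 0.6  0.2 -2.7] w 0.0155 j [ 12.3   7.2 -18.3   5.3 -62.6  19.6]
```

View pics/w26.png

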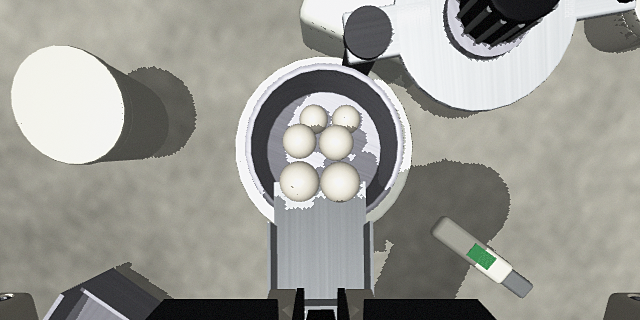

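Request:
apply_moves:
  targets:
    - [[0.1, 0, 0], [0, -0.3, 0], 0]
    - [[0.1, 0, 0], [0, -0.3, 0], 0]
    - [[0.05, 0, 0], [0, -0.2, 0], 0]
    - [[0, 0, 0], [0, 0, 0], 0]
    - [[0, 0, 0], [0, 0, 0], 0]

```text
time_s: 22.55
tcp_pos: [0.5569, -0.1156, 0.2539]
eef_rot: [-179.9, 1.4, -55.8]
contact_force: [-0.7, -0.1, -2.6]
gripper_width: 0.0152
```

```bash
python3 - <<'E'
from h import *
lip(21); c,P=fl("w27.png"); c=cap("top"); cv2.imwrite("pics/t27.png",cv2.resize(c["img"][130:290,240:480],None,fx=3,fy=3))
E
```

```text
lip ahead of pot centre -0.0137 right -0.003 z 0.14 scoop tilt -22.4 head -55.8
22.55 [ 0.5569 -0.1156  0.2539] [-179.9    1.4  -55.8] F [-0.7 -0.1 -2.6] w 0.0152 j [  7.1  10.8 -10.8  -1.4 -69.   27.6]
```

View pics/w27.png

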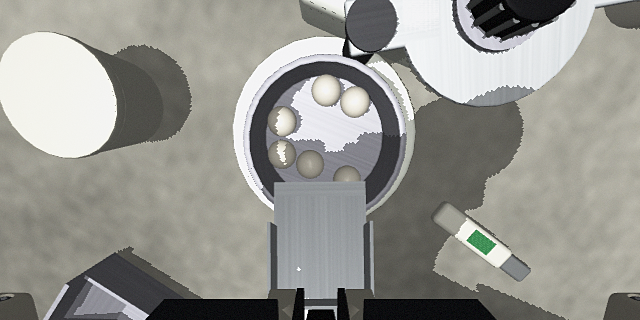

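View pics/t27.png

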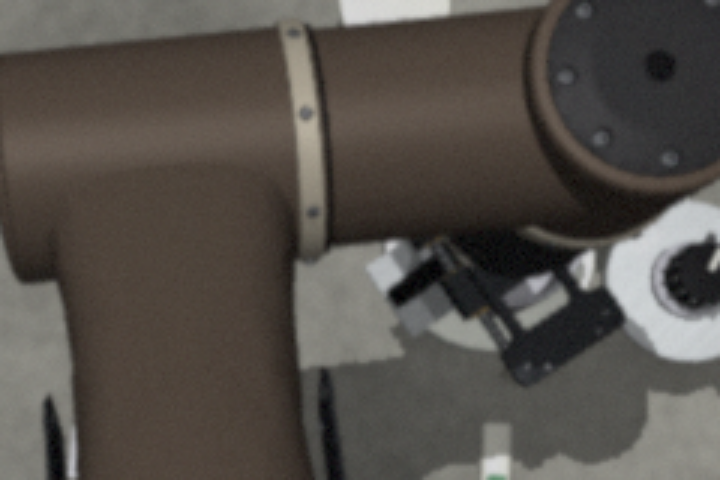

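```bash
python3 - <<'E'
from h import *
smooth([.52,-.06,.29],-56,21,5,lin=True)
E
```

```text
start [ 0.5567 -0.1152  0.2539] head -55.8 tilt -1.4
[[-0.34, -0.0, -0.17], [-0.02, 0.56, 0.0], 0]
[[-0.32, -0.0, -0.2], [-0.0, 0.56, 0.01], 0]
[[-0.3, -0.0, -0.22], [-0.0, 0.56, 0.01], 0]
[[-0.29, -0.0, -0.25], [-0.0, 0.56, 0.01], 0]
[[-0.27, -0.0, -0.27], [-0.0, 0.56, 0.01], 0]
```

Request:
apply_moves:
  targets:
    - [[-0.3, 0, -0.2], [0, 0.5, 0], 0]
    - [[-0.3, 0, -0.25], [0, 0.55, 0], 0]
    - [[-0.3, 0, -0.25], [0, 0.6, 0], 0]
    - [[-0.3, 0, -0.25], [0, 0.6, 0], 0]
    - [[-0.3, 0, -0.3], [0, 0.6, 0], 0]

```text
time_s: 23.15
tcp_pos: [0.5197, -0.0592, 0.2962]
eef_rot: [-179.6, -22.2, -56.0]
contact_force: [-0.1, -0.1, -2.1]
gripper_width: 0.0154
```

```bash
python3 - <<'E'
from h import *
st(); c,P=fl("w28.png"); smooth([.486,.391,.25],-56,21,20)
E
```

```text
23.15 [ 0.5197 -0.0592  0.2962] [-179.6  -22.2  -56. ] F [-0.1 -0.1 -2.1] w 0.0154 j [ 29.6  -2.9 -34.2  26.  -59.2  -9.1]
start [ 0.5182 -0.0583  0.2966] head -56.0 tilt 22.5
[[-0.01, -0.01, -0.0], [-0.06, -0.0, 0.0], 0]
[[-0.07, -0.04, -0.02], [-0.0, -0.0, 0.0], 0]
[[-0.17, -0.1, -0.05], [-0.0, -0.0, 0.0], 0]
[[-0.3, -0.18, -0.08], [-0.0, -0.01, 0.0], 0]
[[-0.43, -0.26, -0.12], [-0.0, -0.01, 0.0], 0]
[[-0.56, -0.33, -0.16], [-0.0, -0.01, 0.0], 0]
[[-0.68, -0.4, -0.19], [-0.0, -0.01, 0.0], 0]
[[-0.78, -0.46, -0.21], [-0.0, -0.02, 0.0], 0]
[[-0.85, -0.5, -0.23], [-0.0, -0.02, 0.0], 0]
[[-0.88, -0.52, -0.24], [-0.0, -0.02, 0.0], 0]
[[-0.88, -0.52, -0.24], [-0.0, -0.02, 0.0], 0]
[[-0.85, -0.5, -0.22], [-0.0, -0.02, 0.0], 0]
[[-0.78, -0.46, -0.2], [-0.0, -0.02, 0.0], 0]
[[-0.69, -0.4, -0.18], [-0.0, -0.01, 0.0], 0]
[[-0.57, -0.33, -0.15], [-0.0, -0.01, 0.0], 0]
[[-0.43, -0.26, -0.11], [-0.0, -0.01, 0.0], 0]
[[-0.3, -0.18, -0.08], [-0.0, -0.01, 0.0], 0]
[[-0.17, -0.1, -0.04], [-0.0, -0.0, 0.0], 0]
[[-0.07, -0.04, -0.02], [-0.0, -0.0, 0.0], 0]
[[-0.01, -0.01, -0.0], [-0.0, -0.0, 0.0], 0]
```

View pics/w28.png

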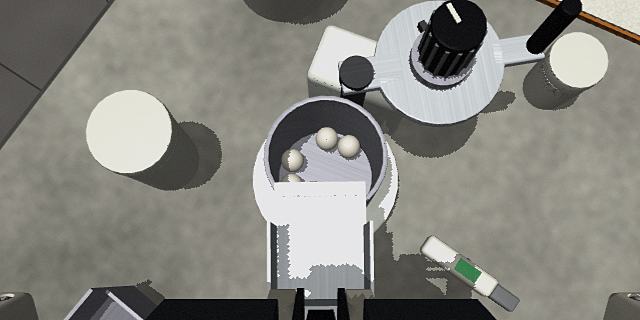

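Request:
apply_moves:
  targets:
    - [[-0.3, -0.18, -0.1], [0, 0, 0], 0]
    - [[-0.6, -0.35, -0.17], [0, 0, 0], 0]
    - [[-0.75, -0.45, -0.2], [0, 0, 0], 0]
    - [[-0.8, -0.47, -0.22], [0, 0, 0], 0]
    - [[-0.8, -0.47, -0.22], [0, 0, 0], 0]

```text
time_s: 23.7
tcp_pos: [0.5011, 0.1006, 0.2829]
eef_rot: [-179.0, -22.6, -55.9]
contact_force: [0.3, 0.7, -3.0]
gripper_width: 0.0155
```

Request:
apply_moves:
  targets:
    - [[-0.8, -0.47, -0.22], [0, 0, 0], 0]
    - [[-0.8, -0.47, -0.22], [0, 0, 0], 0]
    - [[-0.8, -0.47, -0.22], [0, 0, 0], 0]
    - [[-0.75, -0.45, -0.2], [0, 0, 0], 0]
    - [[-0.6, -0.35, -0.17], [0, 0, 0], 0]

```text
time_s: 24.2
tcp_pos: [0.4824, 0.2882, 0.2658]
eef_rot: [-178.5, -22.5, -55.6]
contact_force: [1.6, -0.8, -1.8]
gripper_width: 0.0156
```

```bash
python3 - <<'E'
from h import *
st(); smooth([.486,.391,.22],-56,21,5,lin=True)
E
```

```text
24.2 [0.4824 0.2882 0.2658] [-178.5  -22.5  -55.6] F [ 1.6 -0.8 -1.8] w 0.0156 j [ 63.5  10.  -23.   21.9 -68.6 -39. ]
start [0.4824 0.2882 0.2658] head -55.6 tilt 22.5
[[-0.47, -0.3, 0.06], [-0.19, -0.04, 0.01], 0]
[[-0.47, -0.3, 0.06], [-0.0, -0.04, 0.01], 0]
[[-0.47, -0.3, 0.06], [-0.0, -0.04, 0.01], 0]
[[-0.47, -0.3, 0.06], [-0.0, -0.04, 0.01], 0]
[[-0.47, -0.3, 0.06], [-0.0, -0.04, 0.01], 0]
```

Request:
apply_moves:
  targets:
    - [[-0.5, -0.3, 0.06], [-0.1, -0.04, 0], 0]
    - [[-0.5, -0.3, 0.06], [-0.1, -0.04, 0], 0]
    - [[-0.45, -0.3, 0.06], [0, -0.04, 0], 0]
    - [[-0.35, -0.25, 0.06], [0, -0.04, 0], 0]
    - [[-0.2, -0.15, 0.06], [0, 0, 0], 0]

```text
time_s: 24.7
tcp_pos: [0.4829, 0.3847, 0.2245]
eef_rot: [-179.8, -21.1, -55.2]
contact_force: [0.3, -0.4, -1.9]
gripper_width: 0.0156
```

```bash
python3 - <<'E'
from h import *
st(); c,P=fl("w29.png"); print([(vv,P[vv,321].round(3).tolist()) for vv in range(176,300,16)]); smooth([.486,.391,.14],-56,21,5,lin=True)
E
```

```text
24.7 [0.4829 0.3847 0.2245] [-179.8  -21.1  -55.2] F [ 0.3 -0.4 -1.9] w 0.0156 j [ 66.8  18.7 -15.4  19.3 -68.4 -41.1]
[(176, [0.554, 0.283, 0.001]), (192, [0.527, 0.322, 0.143]), (208, [0.52, 0.331, 0.145]), (224, [0.514, 0.34, 0.144]), (240, [0.508, 0.349, 0.145]), (256, [0.502, 0.358, 0.144]), (272, [0.496, 0.366, 0.143]), (288, [0.49, 0.375, 0.145])]
start [0.483  0.3853 0.2236] head -55.2 tilt 21.1
[[-0.16, -0.03, 0.38], [-0.03, -0.0, 0.02], 0]
[[-0.16, -0.03, 0.38], [-0.01, -0.0, 0.02], 0]
[[-0.16, -0.03, 0.38], [-0.01, -0.0, 0.02], 0]
[[-0.16, -0.03, 0.38], [-0.01, -0.0, 0.02], 0]
[[-0.16, -0.03, 0.38], [-0.01, -0.0, 0.02], 0]
```

View pics/w29.png

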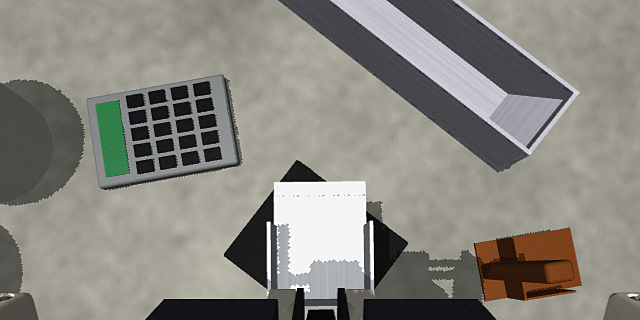

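Request:
apply_moves:
  targets:
    - [[-0.16, -0.03, 0.38], [-0.02, 0, 0.02], 0]
    - [[-0.16, -0.03, 0.38], [0, 0, 0], 0]
    - [[-0.16, -0.02, 0.38], [0, 0, 0], 0]
    - [[-0.16, 0, 0.38], [0, 0, 0], 0]
    - [[-0.16, 0, 0.38], [0, 0, 0], 0]

```text
time_s: 25.25
tcp_pos: [0.4852, 0.3894, 0.1423]
eef_rot: [-179.6, -21.0, -55.5]
contact_force: [0.3, -0.4, -1.2]
gripper_width: 0.0158
```

```bash
python3 - <<'E'
from h import *
st(); smooth([.486,.389,.088],-56,21,5,lin=True)
E
```

```text
25.25 [0.4852 0.3894 0.1423] [-179.6  -21.   -55.5] F [ 0.3 -0.4 -1.2] w 0.0158 j [ 66.6  23.1 -21.   21.1 -58.8 -45. ]
start [0.4852 0.3894 0.1423] head -55.5 tilt 21.0
[[-0.09, -0.0, 0.25], [-0.06, -0.0, 0.01], 0]
[[-0.09, -0.0, 0.25], [-0.0, -0.0, 0.01], 0]
[[-0.09, -0.0, 0.25], [-0.0, -0.0, 0.01], 0]
[[-0.09, -0.0, 0.25], [-0.0, -0.0, 0.01], 0]
[[-0.09, -0.0, 0.25], [-0.0, -0.0, 0.01], 0]
```

Request:
apply_moves:
  targets:
    - [[-0.09, 0, 0.25], [-0.04, 0, 0.01], 0]
    - [[-0.09, 0, 0.25], [0, 0, 0], 0]
    - [[-0.09, 0, 0.25], [0, 0, 0], 0]
    - [[-0.08, 0, 0.22], [0, 0, 0], 0]
    - [[-0.05, 0, 0.14], [0, 0, 0], 0]

```text
time_s: 25.75
tcp_pos: [0.4862, 0.3873, 0.0927]
eef_rot: [-179.8, -21.0, -55.6]
contact_force: [1.2, -0.9, -2.8]
gripper_width: 0.0156
```

```bash
python3 - <<'E'
from h import *
st(); c,P=fl("w30.png"); print([(vv,P[vv,321].round(4).tolist()) for vv in range(176,300,16)])
E
```

```text
25.75 [0.4862 0.3873 0.0927] [-179.8  -21.   -55.6] F [ 1.2 -0.9 -2.8] w 0.0156 j [ 66.1  26.1 -24.1  22.5 -53.3 -47.4]
[(176, [0.5365, 0.3139, 0.0053]), (192, [0.5293, 0.3243, 0.0119]), (208, [0.5229, 0.3337, 0.0143]), (224, [0.5169, 0.3425, 0.0129]), (240, [0.5108, 0.3514, 0.0127]), (256, [0.5047, 0.3602, 0.0133]), (272, [0.4987, 0.369, 0.0133]), (288, [0.4926, 0.3779, 0.0115])]
```

Request:
apply_moves:
  targets:
    - [[-0.03, 0, 0.09], [0, 0, 0], 0]
    - [[-0.02, 0, 0.06], [0, 0, 0], 0]

```text
time_s: 26.0
tcp_pos: [0.4876, 0.3875, 0.0894]
eef_rot: [-179.7, -21.2, -55.6]
contact_force: [-9.6, -3.8, 23.6]
gripper_width: 0.0155
```

```bash
python3 - <<'E'
from h import *
st(); c,P=fl("w30.png"); print([(vv,P[vv,321].round(4).tolist()) for vv in range(176,300,16)])
E
```

```text
26.0 [0.4876 0.3875 0.0894] [-179.7  -21.2  -55.6] F [-9.6 -3.8 23.6] w 0.0155 j [ 66.1  26.4 -24.3  23.  -52.8 -47.8]
[(176, [0.5379, 0.3145, 0.005]), (192, [0.5311, 0.3243, 0.0083]), (208, [0.5247, 0.3337, 0.0104]), (224, [0.5187, 0.3424, 0.0088]), (240, [0.5124, 0.3515, 0.0108]), (256, [0.5064, 0.3603, 0.0092]), (272, [0.5003, 0.3691, 0.01]), (288, [0.4943, 0.3779, 0.0077])]
```

Request:
apply_moves:
  targets:
    - [[0, 0, 0], [0, 0, 0], 45]
    - [[0, 0, 0], [0, 0, 0], 45]
    - [[0, 0, 0], [0, 0, 0], 45]
    - [[0, 0, -0.1], [0, 0, 0], 45]
    - [[0, 0, -0.4], [0, 0, 0], 45]

```text
time_s: 26.55
tcp_pos: [0.4837, 0.3935, 0.1095]
eef_rot: [-179.6, -21.2, -55.6]
contact_force: [-0.3, -0.0, -0.3]
gripper_width: 0.0442
```

Request:
apply_moves:
  targets:
    - [[0, 0, -0.8], [0, 0, 0], 50]
    - [[0, 0, -1], [0, -0.3, 0], 50]
    - [[0, 0, -1], [0, -0.5, 0], 50]
    - [[0, 0, -0.6], [0, -0.5, 0], 50]

```text
time_s: 26.95
tcp_pos: [0.4547, 0.4312, 0.2385]
eef_rot: [179.9, -10.8, -55.2]
contact_force: [1.1, -0.3, 0.3]
gripper_width: 0.0501
```

```bash
python3 - <<'E'
from h import *
st(); c,P=fl("w31.png"); t=cap("top"); cv2.imwrite("pics/t31.png",t["img"])
E
```

```text
26.95 [0.4547 0.4312 0.2385] [179.9 -10.8 -55.2] F [ 1.1 -0.3  0.3] w 0.0501 j [ 66.6  17.8  -8.8   9.7 -69.6 -35.7]
```

View pics/w31.png

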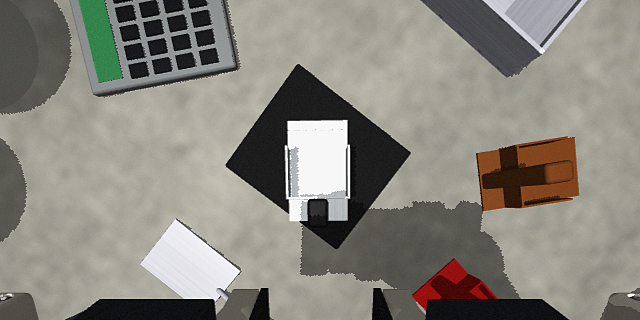

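View pics/t31.png

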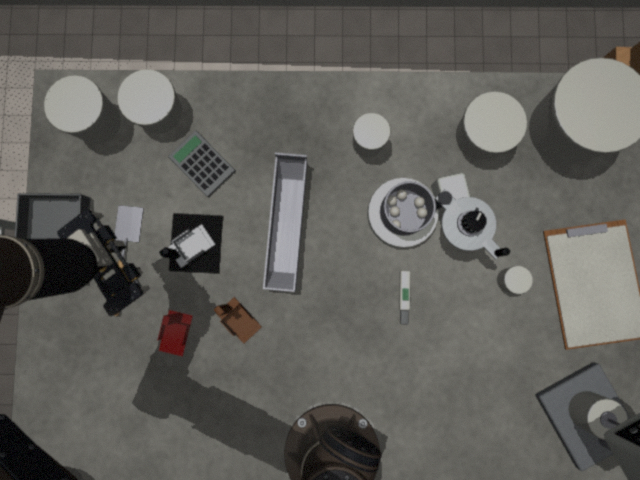

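```bash
python3 - <<'E'
from h import *
smooth([.50,.10,.29],-10,0,11,lin=True)
E
```

```text
start [0.4564 0.4314 0.2411] head -55.4 tilt 10.7
[[0.69, 0.35, 0.01], [0.07, -0.12, -0.51], 0]
[[0.66, 0.39, 0.0], [0.08, -0.12, -0.51], 0]
[[0.63, 0.44, -0.02], [0.07, -0.12, -0.51], 0]
[[0.6, 0.48, -0.03], [0.07, -0.12, -0.51], 0]
[[0.56, 0.52, -0.05], [0.06, -0.12, -0.51], 0]
[[0.52, 0.56, -0.06], [0.05, -0.12, -0.51], 0]
[[0.48, 0.6, -0.07], [0.04, -0.12, -0.51], 0]
[[0.43, 0.63, -0.08], [0.03, -0.12, -0.52], 0]
[[0.38, 0.66, -0.09], [0.02, -0.12, -0.52], 0]
[[0.33, 0.68, -0.1], [0.01, -0.12, -0.52], 0]
[[0.28, 0.71, -0.11], [0.0, -0.12, -0.52], 0]
```

Request:
apply_moves:
  targets:
    - [[0.6, 0.35, -0.1], [0.07, -0.12, -0.5], 50]
    - [[0.65, 0.4, -0.1], [0.08, -0.12, -0.5], 50]
    - [[0.65, 0.45, -0.1], [0.07, -0.12, -0.5], 50]
    - [[0.6, 0.5, -0.1], [0.07, -0.12, -0.5], 50]
    - [[0.55, 0.5, -0.05], [0.06, -0.12, -0.5], 50]

```text
time_s: 27.55
tcp_pos: [0.4718, 0.2828, 0.276]
eef_rot: [179.9, -5.8, -34.3]
contact_force: [1.3, -0.6, 0.1]
gripper_width: 0.0502
```

Request:
apply_moves:
  targets:
    - [[0.5, 0.55, -0.05], [0.05, -0.12, -0.5], 50]
    - [[0.5, 0.6, -0.05], [0.04, -0.12, -0.5], 50]
    - [[0.45, 0.65, -0.05], [0.03, -0.12, -0.5], 50]
    - [[0.4, 0.65, -0.05], [0.02, -0.12, -0.5], 50]
    - [[0.3, 0.7, -0.05], [0, -0.12, -0.5], 50]

```text
time_s: 28.05
tcp_pos: [0.4923, 0.1241, 0.2923]
eef_rot: [179.7, -0.8, -13.3]
contact_force: [1.2, -0.3, 0.8]
gripper_width: 0.0497
```

```bash
python3 - <<'E'
from h import *
st(); smooth([.486,-.367,.28],42.5,0,14,lin=True)
E
```

```text
28.05 [0.4923 0.1241 0.2923] [179.7  -0.8 -13.3] F [ 1.2 -0.3  0.8] w 0.0497 j [ 37.    2.5 -16.3   0.9 -70.9  39.5]
start [0.4923 0.1241 0.2923] head -13.3 tilt 0.8
[[0.19, 0.86, 0.03], [0.04, -0.01, -0.5], 0]
[[0.13, 0.87, 0.02], [0.01, -0.01, -0.5], 0]
[[0.07, 0.87, 0.02], [0.01, -0.01, -0.5], 0]
[[0.01, 0.88, 0.02], [0.01, -0.01, -0.5], 0]
[[-0.05, 0.88, 0.02], [0.0, -0.01, -0.5], 0]
[[-0.11, 0.87, 0.02], [0.0, -0.01, -0.5], 0]
[[-0.17, 0.86, 0.02], [0.0, -0.01, -0.5], 0]
[[-0.23, 0.85, 0.02], [0.0, -0.01, -0.5], 0]
[[-0.29, 0.83, 0.02], [0.0, -0.01, -0.5], 0]
[[-0.35, 0.81, 0.02], [0.0, -0.01, -0.5], 0]
[[-0.4, 0.78, 0.02], [0.0, -0.01, -0.5], 0]
[[-0.46, 0.75, 0.02], [0.0, -0.01, -0.5], 0]
[[-0.51, 0.72, 0.02], [0.0, -0.01, -0.5], 0]
[[-0.55, 0.68, 0.02], [0.0, -0.01, -0.5], 0]
```

Request:
apply_moves:
  targets:
    - [[0.2, 0.85, 0.03], [0.03, 0, -0.5], 50]
    - [[0.15, 0.85, 0.02], [0, 0, -0.5], 50]
    - [[0.1, 0.85, 0.02], [0, 0, -0.5], 50]
    - [[0, 0.9, 0.02], [0, 0, -0.5], 50]
    - [[-0.05, 0.9, 0.02], [0, 0, -0.5], 50]

```text
time_s: 28.55
tcp_pos: [0.4922, -0.0589, 0.2874]
eef_rot: [179.6, -0.6, 7.6]
contact_force: [0.6, 0.2, 0.1]
gripper_width: 0.05
```

Request:
apply_moves:
  targets:
    - [[-0.1, 0.85, 0.02], [0, 0, -0.5], 50]
    - [[-0.15, 0.85, 0.02], [0, 0, -0.5], 50]
    - [[-0.25, 0.85, 0.02], [0, 0, -0.5], 50]
    - [[-0.3, 0.85, 0.02], [0, 0, -0.5], 50]
    - [[-0.35, 0.8, 0.02], [0, 0, -0.5], 50]

```text
time_s: 29.05
tcp_pos: [0.4915, -0.2418, 0.2827]
eef_rot: [179.4, -0.2, 28.4]
contact_force: [-0.2, 0.9, -0.2]
gripper_width: 0.0501
```

```bash
python3 - <<'E'
from h import *
c=cap("wrist"); st(); cv2.imwrite("pics/w32.png",c["img"]); smooth([.486,-.367,.25],42.5,0,4,lin=True)
P=cloud(c); z=np.where(c["z_map"]>0,P[...,2],-1); print("z>.16 within 40mm of expected post:")
m=(np.hypot(P[...,0]-.486,P[...,1]+.368)<.04)&(z>.17)&(z<.19); print(m.sum(),P[m].mean(0) if m.any() else "")
E
```

```text
29.1 [ 0.4912 -0.2454  0.2822] [ 1.794e+02 -1.000e-01  2.860e+01] F [ 0.4 -3.7  2.2] w 0.0499 j [ -5.8   7.  -12.4   0.5 -70.2 124.2]
start [ 0.4912 -0.2454  0.2822] head 28.6 tilt 0.1
[[-0.39, 0.65, 0.21], [0.07, 0.0, -0.43], 0]
[[-0.43, 0.63, 0.2], [0.0, -0.0, -0.43], 0]
[[-0.47, 0.6, 0.2], [0.0, -0.0, -0.43], 0]
[[-0.5, 0.57, 0.2], [0.0, -0.0, -0.43], 0]
z>.16 within 40mm of expected post:
0
```

View pics/w32.png

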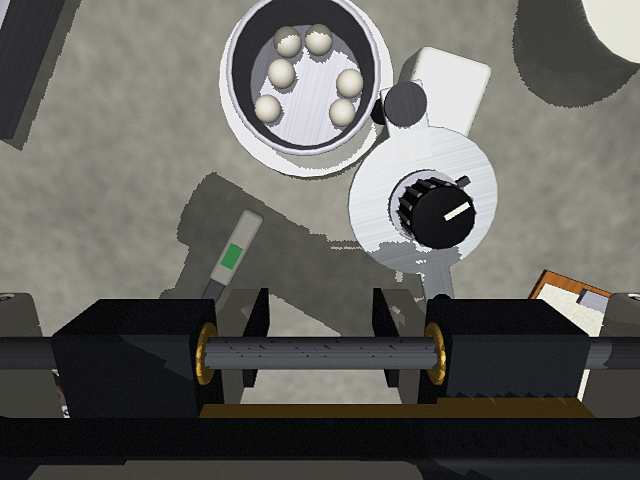

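Request:
apply_moves:
  targets:
    - [[-0.4, 0.65, 0.2], [0.05, 0, -0.43], 55]
    - [[-0.43, 0.63, 0.2], [0, 0, -0.43], 55]
    - [[-0.47, 0.6, 0.2], [0, 0, -0.43], 55]
    - [[-0.5, 0.57, 0.2], [0, 0, -0.43], 55]

```text
time_s: 29.5
tcp_pos: [0.4852, -0.3713, 0.2489]
eef_rot: [179.9, 0.1, 42.9]
contact_force: [0.7, 0.0, 0.1]
gripper_width: 0.0551
```

```bash
python3 - <<'E'
from h import *
cap("top");c=cap("top"); st(); smooth([.4865,-.3675,.168],42.5,0,3,lin=True)
P=cloud(c); z=np.where(c["z_map"]>0,P[...,2],-1)
c=cap("wrist"); cv2.imwrite("pics/w33.png",c["img"][180:])
E
```

```text
29.6 [ 0.4844 -0.3725  0.2471] [-180.     0.2   42.7] F [-0.2  0.8 -0.5] w 0.0549 j [-1.920e+01  1.450e+01 -7.500e+00  1.000e-01 -6.810e+01  1.518e+02]
start [ 0.4844 -0.3725  0.2471] head 42.7 tilt -0.2
[[0.04, -0.02, 0.66], [-0.01, 0.01, 0.01], 0]
[[0.04, -0.02, 0.66], [0.0, 0.01, 0.01], 0]
[[0.04, -0.02, 0.66], [0.0, 0.01, 0.01], 0]
```

View pics/w33.png

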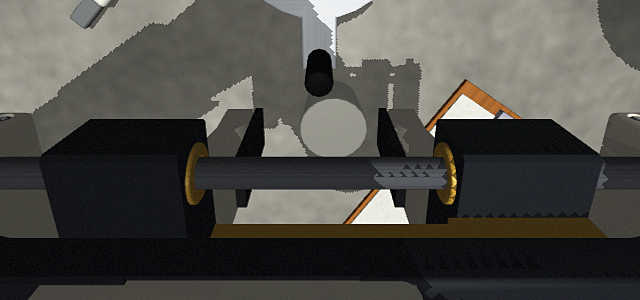

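Post is centred at (318,255 in full frame). Descend and grip.

Request:
apply_moves:
  targets:
    - [[0.05, -0.02, 0.65], [0, 0, 0], 50]
    - [[0.04, -0.02, 0.65], [0, 0, 0], 50]
    - [[0.04, 0, 0.6], [0, 0, 0], 50]

```text
time_s: 29.95
tcp_pos: [0.4894, -0.3667, 0.174]
eef_rot: [179.6, 0.0, 42.4]
contact_force: [0.1, -0.1, 0.1]
gripper_width: 0.05
```

```bash
python3 - <<'E'
from h import *
post(); smooth([.4865,-.3675,.166],42.5,0,1,lin=True)
E
```

```text
R 0.1686 swing 119.8 radial-yaw mismatch 0.9
29.95 [ 0.4894 -0.3667  0.174 ] [179.6   0.   42.4] F [ 0.1 -0.1  0.1] w 0.05 j [-18.4  17.4 -13.5   0.3 -58.7 150.7]
start [ 0.4894 -0.3667  0.174 ] head 42.4 tilt -0.0
[[-0.07, -0.04, 0.2], [0.05, 0.0, -0.01], 0]
```

Request:
apply_moves:
  targets:
    - [[-0.06, -0.02, 0.15], [0.03, 0, 0], 20]
    - [[0, 0, 0.02], [0, 0, 0], 0]
    - [[0, 0, 0.01], [0, 0, 0], 0]
    - [[0, 0, 0.01], [0, 0, 0], 0]
    - [[0, 0, 0], [0, 0, 0], 0]
  squeeze: 20

```text
time_s: 30.45
tcp_pos: [0.4871, -0.3656, 0.1666]
eef_rot: [179.9, 0.1, 42.4]
contact_force: [0.9, -1.5, -9.0]
gripper_width: 0.0178
```

```bash
python3 - <<'E'
from h import *
post()
E
```

```text
R 0.1696 swing 119.0 radial-yaw mismatch 0.1
30.45 [ 0.4871 -0.3656  0.1666] [1.799e+02 1.000e-01 4.240e+01] F [ 0.9 -1.5 -9. ] w 0.0178 j [-1.850e+01  1.780e+01 -1.410e+01  1.000e-01 -5.820e+01  1.509e+02]
```

Request:
apply_moves:
  targets:
    - [[0.01, -0.25, 0], [0, 0, 0.4], 0]
    - [[0.03, -0.5, 0], [0, 0, 0.8], 0]
    - [[0.03, -0.5, 0], [0, 0, 0.8], 0]
    - [[0.03, -0.5, 0], [0, 0, 0.8], 0]
    - [[0.03, -0.5, 0], [0, 0, 0.8], 0]

```text
time_s: 30.95
tcp_pos: [0.4462, -0.2865, 0.1666]
eef_rot: [179.8, -0.2, 12.4]
contact_force: [6.4, -1.9, -8.3]
gripper_width: 0.0176
```

```bash
python3 - <<'E'
from h import *
post()
E
```

```text
R 0.1696 swing 88.6 radial-yaw mismatch -0.3
30.95 [ 0.4462 -0.2865  0.1666] [179.8  -0.2  12.4] F [ 6.4 -1.9 -8.3] w 0.0176 j [-1.140e+01  1.060e+01 -2.400e+01  1.000e-01 -5.520e+01  1.137e+02]
```

Request:
apply_moves:
  targets:
    - [[0.02, -0.5, 0], [0, 0, 0.85], 0]
    - [[0.03, -0.5, 0], [0, 0, 0.85], 0]
    - [[0.03, -0.5, 0], [0, 0, 0.85], 0]
    - [[0.03, -0.5, 0], [0, 0, 0.85], 0]
    - [[0.03, -0.5, 0], [0, 0, 0.85], 0]

```text
time_s: 31.45
tcp_pos: [0.4561, -0.1847, 0.1667]
eef_rot: [-179.8, -0.7, -23.3]
contact_force: [7.9, -5.4, -14.6]
gripper_width: 0.0176
```

```bash
python3 - <<'E'
from h import *
post()
E
```

```text
R 0.1694 swing 53.5 radial-yaw mismatch 0.2
31.45 [ 0.4561 -0.1847  0.1667] [-179.8   -0.7  -23.3] F [  7.9  -5.4 -14.6] w 0.0176 j [  1.    6.8 -28.7   0.1 -53.9  65.7]
```

Request:
apply_moves:
  targets:
    - [[0.06, -0.5, 0.02], [0, 0, 0.85], 0]
    - [[0.05, -0.5, 0.01], [0, 0, 0.85], 0]
    - [[0.04, -0.5, 0], [0, 0, 0.85], 0]
    - [[0.04, -0.5, 0], [0, 0, 0.8], 0]
    - [[0.04, -0.45, 0], [0, 0, 0.7], 0]

```text
time_s: 31.95
tcp_pos: [0.519, -0.1101, 0.1667]
eef_rot: [-179.7, -0.3, -57.1]
contact_force: [0.7, -4.7, -5.5]
gripper_width: 0.018
```

```bash
python3 - <<'E'
from h import *
post()
E
```

```text
R 0.1689 swing 19.9 radial-yaw mismatch 0.5
31.95 [ 0.519  -0.1101  0.1667] [-179.7   -0.3  -57.1] F [ 0.7 -4.7 -5.5] w 0.018 j [  9.4  10.5 -24.1   0.2 -55.   23.4]
```

Request:
apply_moves:
  targets:
    - [[0.05, -0.45, 0], [0, 0, 0.8], 0]
    - [[0.04, -0.4, 0], [0, 0, 0.7], 0]
    - [[0.03, -0.3, 0], [0, 0, 0.5], 0]
    - [[0.02, -0.2, 0], [0, 0, 0.3], 0]
    - [[0.02, -0.15, 0], [0, 0, 0.1], 0]

```text
time_s: 32.45
tcp_pos: [0.5734, -0.0871, 0.1664]
eef_rot: [179.8, 0.1, -77.3]
contact_force: [-22.6, 2.0, 17.0]
gripper_width: 0.0175
```

```bash
python3 - <<'E'
from h import *
post()
E
```

```text
R 0.1684 swing -0.2 radial-yaw mismatch 0.5
32.45 [ 0.5734 -0.0871  0.1664] [ 1.798e+02  1.000e-01 -7.730e+01] F [-22.6   2.   17. ] w 0.0175 j [ 10.6  15.3 -17.5  -0.1 -57.4   2.2]
```

Request:
apply_moves:
  targets:
    - [[0, 0, 0], [0, 0, 0], 50]
    - [[0, 0, 0], [0, 0, 0], 50]
    - [[0, 0, -0.3], [0, 0, 0], 60]
    - [[0, 0, -1], [0, 0, 0], 87]
    - [[0, 0, -1], [0, 0, 0], 87]

```text
time_s: 32.95
tcp_pos: [0.5717, -0.0879, 0.259]
eef_rot: [179.4, 0.1, -77.2]
contact_force: [1.5, 0.6, 1.2]
gripper_width: 0.0523
```

```bash
python3 - <<'E'
from h import *
c=cap("wrist"); st(); cv2.imwrite("pics/w34.png",c["img"][:320])
P=cloud(c); z=np.where(c["z_map"]>0,P[...,2],-1); g=cv2.cvtColor(c["img"],cv2.COLOR_BGR2GRAY)
m=(np.hypot(P[...,0]-.592,P[...,1]+.1725)<.035)&(z>.176)&(z<.19)
v,u=np.nonzero(m); pts=np.array([onz(c,a,b,.182)[:2] for a,b in zip(u,v)],np.float32); print(m.sum(),cv2.minEnclosingCircle(pts),pts.mean(0))
w=m&(g>150); v2,u2=np.nonzero(w); q=np.array([onz(c,a,b,.182)[:2] for a,b in zip(u2,v2)]); print("mark",q.mean(0) if len(q) else None)
E
```

```text
33.0 [ 0.5747 -0.0884  0.2669] [ 1.80e+02 -1.00e-01 -7.71e+01] F [ 3.2 -0.5  8.1] w 0.056 j [ 10.6  10.9  -9.5   0.1 -69.6   2.3]
5358 ((0.5934895873069763, -0.1738675832748413), 0.024108314886689186) [ 0.59364355 -0.17439781]
mark [ 0.59009918 -0.17948982]
```

View pics/w34.png

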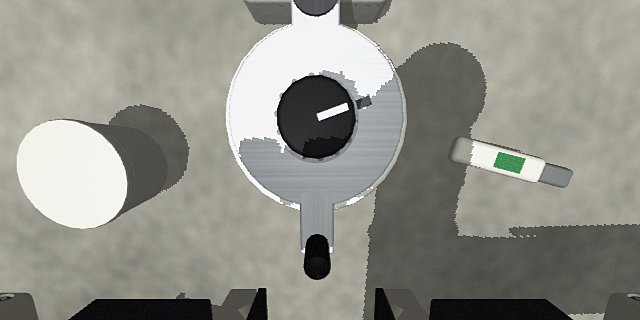

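```bash
python3 - <<'E'
from h import *
smooth([.593,-.174,.27],63,0,18,lin=True)
E
```

```text
start [ 0.5747 -0.0884  0.2669] head -77.1 tilt 0.1
[[0.12, 0.0, -0.0], [0.0, -0.0, -0.97], 0]
[[0.12, 0.02, -0.0], [0.0, -0.0, -0.97], 0]
[[0.12, 0.03, -0.0], [0.0, -0.0, -0.97], 0]
[[0.11, 0.05, -0.0], [0.0, -0.0, -0.97], 0]
[[0.1, 0.06, -0.0], [0.0, -0.0, -0.97], 0]
[[0.09, 0.08, -0.0], [0.0, -0.0, -0.97], 0]
[[0.08, 0.09, -0.0], [0.0, -0.0, -0.97], 0]
[[0.07, 0.1, -0.0], [0.0, -0.0, -0.97], 0]
[[0.06, 0.11, -0.0], [0.0, -0.0, -0.97], 0]
[[0.04, 0.11, -0.0], [0.0, -0.0, -0.97], 0]
[[0.02, 0.12, -0.0], [0.0, -0.0, -0.97], 0]
[[0.01, 0.12, -0.0], [0.0, -0.0, -0.97], 0]
[[-0.01, 0.12, -0.0], [0.0, -0.0, -0.97], 0]
[[-0.03, 0.12, -0.0], [0.0, -0.0, -0.97], 0]
[[-0.04, 0.11, -0.0], [0.0, -0.0, -0.97], 0]
[[-0.06, 0.11, -0.0], [0.0, -0.0, -0.97], 0]
[[-0.07, 0.1, -0.0], [0.0, -0.0, -0.97], 0]
[[-0.08, 0.09, -0.0], [0.0, -0.0, -0.97], 0]
```

Request:
apply_moves:
  targets:
    - [[0.12, 0, 0], [0, 0, -0.97], 87]
    - [[0.12, 0.02, 0], [0, 0, -0.97], 87]
    - [[0.12, 0.03, 0], [0, 0, -0.97], 87]
    - [[0.11, 0.05, 0], [0, 0, -0.97], 87]
    - [[0.1, 0.06, 0], [0, 0, -0.97], 87]

```text
time_s: 33.5
tcp_pos: [0.5834, -0.1133, 0.2789]
eef_rot: [-179.4, -0.9, -36.9]
contact_force: [0.8, -0.2, -0.6]
gripper_width: 0.0864
```

Request:
apply_moves:
  targets:
    - [[0.09, 0.08, 0], [0, 0, -0.97], 87]
    - [[0.08, 0.09, 0], [0, 0, -0.97], 87]
    - [[0.07, 0.1, 0], [0, 0, -0.97], 87]
    - [[0.06, 0.11, 0], [0, 0, -0.97], 87]
    - [[0.04, 0.11, 0], [0, 0, -0.97], 87]

```text
time_s: 34.0
tcp_pos: [0.5907, -0.1391, 0.2865]
eef_rot: [179.8, -1.8, 3.7]
contact_force: [0.3, -0.1, 0.9]
gripper_width: 0.0869
```

Request:
apply_moves:
  targets:
    - [[0.02, 0.12, 0], [0, 0, -0.97], 87]
    - [[0, 0.12, 0], [0, 0, -0.97], 87]
    - [[0, 0.12, 0], [0, 0, -0.97], 87]
    - [[-0.03, 0.12, 0], [0, 0, -0.97], 87]
    - [[-0.04, 0.11, 0], [0, 0, -0.97], 87]

```text
time_s: 34.5
tcp_pos: [0.5982, -0.1647, 0.2941]
eef_rot: [178.2, -1.6, 44.3]
contact_force: [0.2, -0.1, 0.1]
gripper_width: 0.0867
```

```bash
python3 - <<'E'
from h import *
st(); smooth([.593,-.174,.25],63,0,5,lin=True)
E
```

```text
34.5 [ 0.5982 -0.1647  0.2941] [178.2  -1.6  44.3] F [ 0.2 -0.1  0.1] w 0.0867 j [  2.8  12.5  -4.1   0.3 -71.  131.4]
start [ 0.5982 -0.1647  0.2941] head 44.3 tilt 1.6
[[-0.06, 0.01, 0.22], [0.23, -0.03, -0.47], 0]
[[-0.06, 0.01, 0.22], [0.01, -0.04, -0.47], 0]
[[-0.06, 0.01, 0.22], [0.01, -0.04, -0.47], 0]
[[-0.06, 0.0, 0.22], [0.0, -0.04, -0.47], 0]
[[-0.05, 0.0, 0.22], [0.0, -0.04, -0.47], 0]
```

Request:
apply_moves:
  targets:
    - [[-0.06, 0.01, 0.25], [0.1, -0.04, -0.47], 80]
    - [[-0.06, 0.01, 0.25], [0.08, -0.04, -0.47], 80]
    - [[-0.06, 0.01, 0.25], [0.05, -0.04, -0.47], 80]
    - [[-0.06, 0, 0.25], [0, -0.04, -0.47], 80]
    - [[-0.05, 0, 0.25], [0, -0.04, -0.4], 80]

```text
time_s: 35.0
tcp_pos: [0.5955, -0.1771, 0.2516]
eef_rot: [179.1, -0.1, 63.5]
contact_force: [0.1, 0.4, 0.4]
gripper_width: 0.0803
```

```bash
python3 - <<'E'
from h import *
cap("top"); cap("top"); st(); smooth([.593,-.174,.168],62,0,4,lin=True)
c=cap("wrist"); cv2.imwrite("pics/w35.png",c["img"][100:])
E
```

```text
35.1 [ 0.5947 -0.1769  0.2504] [179.2  -0.   63.4] F [-0.  -0.2 -0.2] w 0.0803 j [  1.6  14.8  -6.8   0.4 -67.8 151.6]
start [ 0.5947 -0.1769  0.2504] head 63.4 tilt 0.0
[[0.01, -0.02, 0.51], [0.09, -0.0, 0.04], 0]
[[0.01, -0.02, 0.51], [-0.0, -0.0, 0.04], 0]
[[0.01, -0.02, 0.51], [-0.0, -0.0, 0.04], 0]
[[0.01, -0.02, 0.51], [-0.0, -0.0, 0.04], 0]
```

View pics/w35.png

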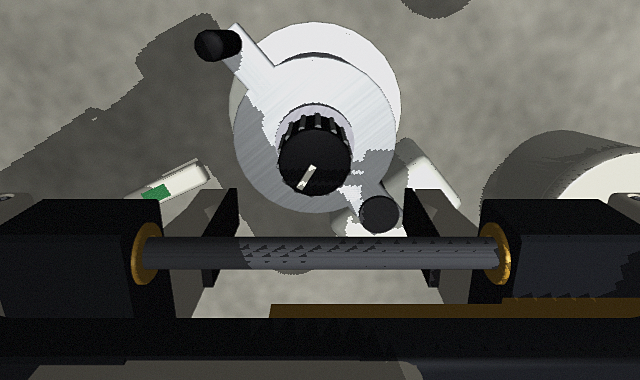

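Request:
apply_moves:
  targets:
    - [[0.02, -0.02, 0.5], [0.05, 0, 0], 80]
    - [[0.01, -0.02, 0.5], [0.03, 0, 0], 80]
    - [[0.01, -0.02, 0.5], [0, 0, 0], 70]
    - [[0, -0.01, 0.5], [0, 0, 0], 70]

```text
time_s: 35.55
tcp_pos: [0.5987, -0.175, 0.1782]
eef_rot: [179.1, -0.4, 62.9]
contact_force: [0.5, -0.5, 0.2]
gripper_width: 0.0718
```

```bash
python3 - <<'E'
from h import *
cap("top"); cap("top"); st(); smooth([.593,-.174,.168],62,0,1,lin=True)
E
```

```text
35.65 [ 0.5969 -0.1748  0.1759] [179.3  -0.3  62.9] F [-0.5 -0.2  0.3] w 0.0705 j [ 1.700e+00  1.810e+01 -1.220e+01  1.000e-01 -5.900e+01  1.511e+02]
start [ 0.5969 -0.1748  0.1759] head 62.9 tilt 0.3
[[-0.03, -0.1, 0.2], [0.08, -0.03, 0.11], 0]
```

Request:
apply_moves:
  targets:
    - [[-0.03, -0.1, 0.2], [0.06, -0.02, 0], 60]
    - [[0, -0.02, 0.05], [0.03, 0, 0], 0]
    - [[0, 0, 0.02], [0, 0, 0], 0]
    - [[0, 0, 0.02], [0, 0, 0], 0]
    - [[0, 0, 0.02], [0, 0, 0], 0]
  squeeze: 30

```text
time_s: 36.15
tcp_pos: [0.5933, -0.1736, 0.1681]
eef_rot: [179.9, -0.2, 62.8]
contact_force: [-1.4, 1.4, 3.5]
gripper_width: 0.0456
```

```bash
python3 - <<'E'
from h import *
st();cap("top"); st()
E
```

```text
36.15 [ 0.5933 -0.1736  0.1681] [179.9  -0.2  62.8] F [-1.4  1.4  3.5] w 0.0456 j [ 1.700e+00  1.840e+01 -1.280e+01 -1.000e-01 -5.860e+01  1.512e+02]
36.2 [ 0.5933 -0.1736  0.1681] [179.9  -0.2  62.8] F [-2.9  1.2  4.4] w 0.0454 j [ 1.700e+00  1.840e+01 -1.280e+01 -1.000e-01 -5.860e+01  1.512e+02]
```

Gripped (45.5 mm). Turn clockwise.

Request:
apply_moves:
  targets:
    - [[0, 0, 0], [0, 0, 0.4], 0]
    - [[0, 0, 0], [0, 0, 0.8], 0]
    - [[0, 0, 0], [0, 0, 0.8], 0]
    - [[0, 0, 0], [0, 0, 0.8], 0]
    - [[0, 0, 0], [0, 0, 0.8], 0]

```text
time_s: 36.7
tcp_pos: [0.5932, -0.1736, 0.1681]
eef_rot: [180.0, -0.3, 33.0]
contact_force: [-1.5, 0.6, 1.2]
gripper_width: 0.0458
```

```bash
python3 - <<'E'
from h import *
st(); print(r.get_state()["moment"].round(2)); smooth([.5933,-.1737,.168],30,0,1)
E
```

```text
36.7 [ 0.5932 -0.1736  0.1681] [180.   -0.3  33. ] F [-1.5  0.6  1.2] w 0.0458 j [ 1.700e+00  1.840e+01 -1.280e+01 -1.000e-01 -5.860e+01  1.214e+02]
[-0.02  0.43  0.07]
start [ 0.5932 -0.1736  0.1681] head 33.0 tilt 0.3
[[0.0, 0.0, 0.0], [0.0, -0.03, 0.38], 0]
```

Perfect tracking. Continue.

Request:
apply_moves:
  targets:
    - [[0, 0, 0], [0, 0, 0.9], 0]
    - [[0, 0, 0], [0, 0, 0.9], 0]
    - [[0, 0, 0], [0, 0, 0.9], 0]
    - [[0, 0, 0], [0, 0, 0.9], 0]
    - [[0, 0, 0], [0, 0, 0.9], 0]

```text
time_s: 37.2
tcp_pos: [0.5932, -0.1737, 0.1682]
eef_rot: [-179.9, -0.2, -4.5]
contact_force: [-1.0, 0.1, -0.1]
gripper_width: 0.0457
```

Request:
apply_moves:
  targets:
    - [[0, 0, 0], [0, 0, 0.9], 0]
    - [[0, 0, 0], [0, 0, 0.9], 0]
    - [[0, 0, 0], [0, 0, 0.9], 0]
    - [[0, 0, 0], [0, 0, 0.9], 0]
    - [[0, 0, 0], [0, 0, 0.9], 0]

```text
time_s: 37.7
tcp_pos: [0.593, -0.1737, 0.1682]
eef_rot: [-179.8, -0.1, -42.0]
contact_force: [-1.3, 1.1, 0.3]
gripper_width: 0.0457
```

```bash
python3 - <<'E'
from h import *
st(); print(r.get_state()["moment"].round(2))
E
```

```text
37.7 [ 0.593  -0.1737  0.1682] [-1.798e+02 -1.000e-01 -4.200e+01] F [-1.3  1.1  0.3] w 0.0457 j [  1.7  18.4 -12.8  -0.1 -58.6  46.4]
[0.08 0.56 0.02]
```

Request:
apply_moves:
  targets:
    - [[0, 0, 0], [0, 0, 0.9], 0]
    - [[0, 0, 0], [0, 0, 0.9], 0]
    - [[0, 0, 0], [0, 0, 0.9], 0]
    - [[0, 0, 0], [0, 0, 0.9], 0]
    - [[0, 0, 0], [0, 0, 0.9], 0]

```text
time_s: 38.2
tcp_pos: [0.5929, -0.1736, 0.1682]
eef_rot: [-179.8, 0.0, -79.5]
contact_force: [-0.2, 0.9, -0.0]
gripper_width: 0.0455
```

```bash
python3 - <<'E'
from h import *
st(); print(r.get_state()["moment"].round(2),r.get_state()["joint_torque"].round(2))
E
```

```text
38.2 [ 0.5929 -0.1736  0.1682] [-179.8    0.   -79.5] F [-0.2  0.9 -0. ] w 0.0455 j [  1.7  18.4 -12.8  -0.1 -58.6   8.8]
[0.2  0.56 0.05] [ -0.42 -53.05  27.34   6.57   0.49   2.1 ]
```

Request:
apply_moves:
  targets:
    - [[0, 0, 0], [0, 0, 0.9], 0]
    - [[0, 0, 0], [0, 0, 0.9], 0]
    - [[0, 0, 0], [0, 0, 0.9], 0]
    - [[0, 0, 0], [0, 0, 0.9], 0]
    - [[0, 0, 0], [0, 0, 0.9], 0]

```text
time_s: 38.7
tcp_pos: [0.593, -0.1735, 0.1682]
eef_rot: [-179.9, 0.2, -117.0]
contact_force: [-0.1, 0.3, -0.9]
gripper_width: 0.0453
```

```bash
python3 - <<'E'
from h import *
st(); print(r.get_state()["moment"].round(2),r.get_state()["joint_torque"].round(2))
E
```

```text
38.7 [ 0.593  -0.1735  0.1682] [-179.9    0.2 -117. ] F [-0.1  0.3 -0.9] w 0.0453 j [  1.7  18.4 -12.8  -0.1 -58.6 -28.7]
[0.26 0.47 0.14] [ -0.41 -53.03  27.27   6.57   0.41   2.  ]
```

Request:
apply_moves:
  targets:
    - [[0, 0, 0], [0, 0, 0.9], 0]
    - [[0, 0, 0], [0, 0, 0.9], 0]
    - [[0, 0, 0], [0, 0, 0.9], 0]
    - [[0, 0, 0], [0, 0, 0.9], 0]
    - [[0, 0, 0], [0, 0, 0.9], 0]

```text
time_s: 39.2
tcp_pos: [0.593, -0.1734, 0.1681]
eef_rot: [-180.0, 0.2, -154.5]
contact_force: [-0.3, 0.5, -0.4]
gripper_width: 0.0457
```

```bash
python3 - <<'E'
from h import *
st(); print(r.get_state()["moment"].round(2),r.get_state()["joint_torque"].round(2))
E
```

```text
39.2 [ 0.593  -0.1734  0.1681] [-180.     0.2 -154.5] F [-0.3  0.5 -0.4] w 0.0457 j [  1.7  18.4 -12.8  -0.1 -58.6 -66.2]
[0.17 0.42 0.11] [ -0.28 -52.94  27.23   6.57   0.32   2.01]
```

Request:
apply_moves:
  targets:
    - [[0, 0, 0], [0, 0, 0.9], 0]
    - [[0, 0, 0], [0, 0, 0.9], 0]
    - [[0, 0, 0], [0, 0, 0.9], 0]
    - [[0, 0, 0], [0, 0, 0.9], 0]
    - [[0, 0, 0], [0, 0, 0.9], 0]

```text
time_s: 39.7
tcp_pos: [0.5931, -0.1734, 0.1682]
eef_rot: [179.9, 0.2, 168.0]
contact_force: [-0.3, 1.1, 0.0]
gripper_width: 0.0452
```

Request:
apply_moves:
  targets:
    - [[0, 0, 0], [0, 0, 0.8], 0]
    - [[0, 0, 0], [0, 0, 0.4], 0]
    - [[0, 0, 0], [0, 0, 0], 0]

```text
time_s: 40.0
tcp_pos: [0.5931, -0.1734, 0.1682]
eef_rot: [179.8, 0.2, 157.8]
contact_force: [0.3, 0.9, -0.8]
gripper_width: 0.0455
```

```bash
python3 - <<'E'
from h import *
st(); print(r.get_state()["moment"].round(2))
E
```

```text
40.0 [ 0.5931 -0.1734  0.1682] [179.8   0.2 157.8] F [ 0.3  0.9 -0.8] w 0.0455 j [ 1.700e+00  1.840e+01 -1.280e+01 -1.000e-01 -5.860e+01 -1.139e+02]
[ 0.19  0.37 -0.06]
```

Request:
apply_moves:
  targets:
    - [[0, 0, 0], [0, 0, 0], 60]
    - [[0, 0, 0], [0, 0, 0], 80]
    - [[0, 0, 0], [0, 0, 0], 85]
    - [[0, 0, -0.3], [0, 0, 0], 87]
    - [[0, 0, -1], [0, 0, 0], 87]

```text
time_s: 40.5
tcp_pos: [0.591, -0.1733, 0.2171]
eef_rot: [180.0, -0.3, 158.0]
contact_force: [0.4, -0.8, -0.5]
gripper_width: 0.0801
```

Request:
apply_moves:
  targets:
    - [[0, 0, -1], [0, 0, 0], 87]
    - [[0, 0, -1], [0, 0, 0], 87]
    - [[-0.5, 0, -0.5], [0, 0, 0], 87]
    - [[-0.5, 0, 0], [0, 0, 0], 87]

```text
time_s: 40.9
tcp_pos: [0.6293, -0.1892, 0.333]
eef_rot: [179.9, 0.5, 158.2]
contact_force: [0.3, 0.4, -0.0]
gripper_width: 0.0871
```

```bash
python3 - <<'E'
from h import *
st(); c=cap("wrist"); cv2.imwrite("pics/w36.png",c["img"][:320]); c=cap("scene"); cv2.imwrite("pics/s36.png",c["img"]); c=cap("top"); cv2.imwrite("pics/t36.png",c["img"])
E
```

```text
40.9 [ 0.6293 -0.1892  0.333 ] [179.9   0.5 158.2] F [ 0.3  0.4 -0. ] w 0.0871 j [   0.3   16.3    6.1    0.   -79.3 -112. ]
```

View pics/w36.png

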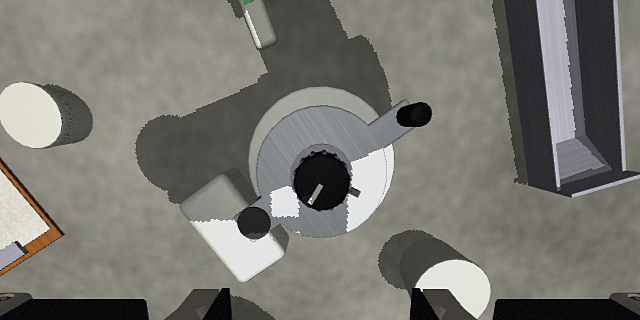

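View pics/t36.png

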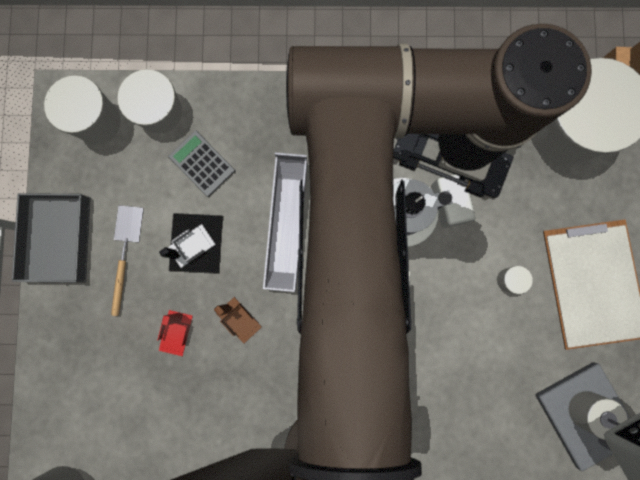

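View pics/s36.png

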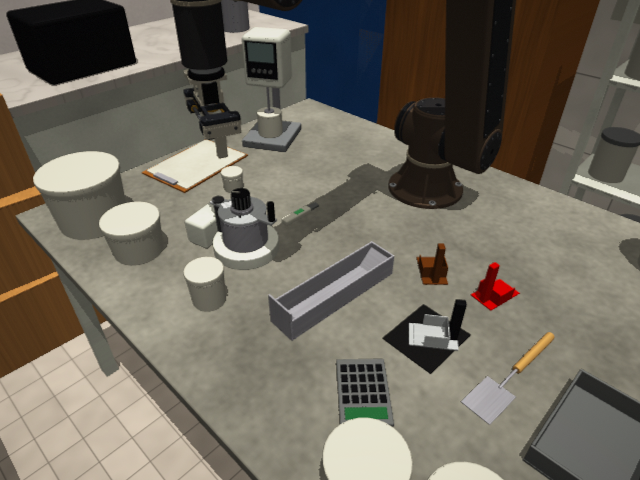

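```bash
python3 - <<'E'
from h import *
c=cap("wrist"); P=cloud(c); z=np.where(c["z_map"]>0,P[...,2],-1); g=cv2.cvtColor(c["img"],cv2.COLOR_BGR2GRAY); v,u=np.mgrid[:480,:640]
def cen(n,m,zz): uv=u[m].mean(),v[m].mean(); q=onz(c,*uv,zz); print(n,m.sum(),np.round(uv,1),q.round(4)); return q
a=cen("post",(u>385)&(u<440)&(v>90)&(v<140)&(z>.177)&(z<.19),.183)
b=cen("cap",(u>285)&(u<360)&(v>140)&(v<220)&(z>.176)&(z<.19),.182)
d=a-b; print("post-cap",np.linalg.norm(d[:2]),"dir",np.degrees(np.arctan2(d[1],d[0])))
d=a[:2]-PIV; print("post dir from pivot",np.degrees(np.arctan2(d[1],d[0])),np.linalg.norm(d))
cv2.imwrite("pics/w37.png",cv2.resize(c["img"][130:240,260:400],None,fx=5,fy=5,interpolation=cv2.INTER_CUBIC))
t=cap("top"); P=cloud(t); z=np.where(t["z_map"]>0,P[...,2],-1)
m=(u>155)&(u<225)&(v>210)&(v<275); h=m&(z>.1)&(z<.13); print("handle",P[h].mean(0).round(4)); w=m&(z>.02)&(z<.05); print("walls",P[w].mean(0).round(4),w.sum())
cv2.imwrite("pics/t37.png",cv2.resize(t["img"][200:290,150:240],None,fx=6,fy=6,interpolation=cv2.INTER_CUBIC))
g=cv2.cvtColor(t["img"],cv2.COLOR_BGR2GRAY); f=m&(g>140)&(z<.03); pts=np.array([onz(t,a,b,.007)[:2] for a,b in zip(u[f],v[f])],np.float32); print("white",pts.mean(0),cv2.minAreaRect(pts))
E
```

```text
post 476 [421.2 116.2] [ 0.5727 -0.0852  0.183 ]
cap 2637 [321.8 184.9] [ 0.5928 -0.1735  0.182 ]
post-cap 0.09062333619161679 dir 102.83615904450899
post dir from pivot 103.34372396434671 0.17044955094174286
handle [0.4826 0.3928 0.1149]
walls [0.4978 0.375  0.0334] 183
white [0.531071   0.37439513] ((0.5182660222053528, 0.37790292501449585), (0.1568656861782074, 0.14912039041519165), 1.6752564907073975)
```

View pics/w37.png

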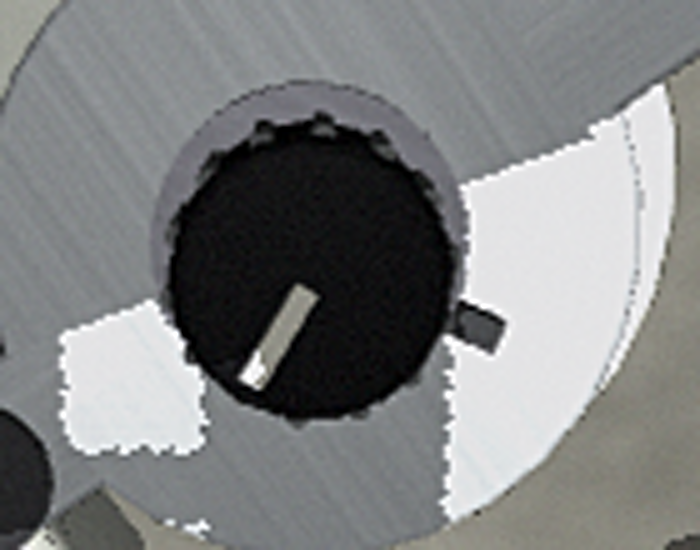

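View pics/t37.png

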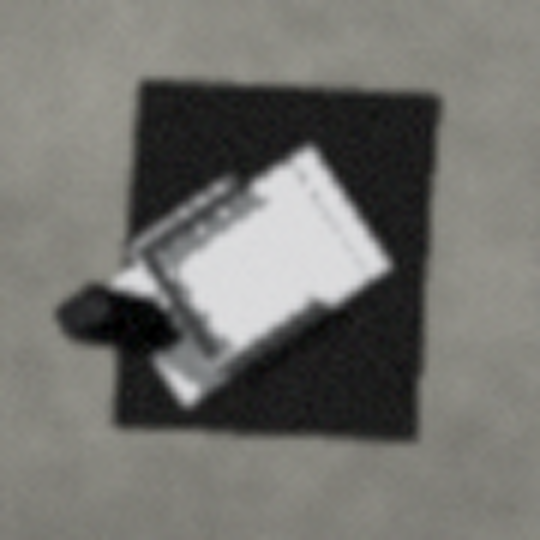

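```bash
python3 - <<'E'
from h import *
st(); print(r.close_job())
E
```

```text
41.15 [ 0.6274 -0.1886  0.3271] [179.9   0.  158.2] F [0.9 0.1 0.1] w 0.0872 j [   0.3   16.5    5.7   -0.   -79.1 -112.1]
the job is handed in; nothing more can be done
None
```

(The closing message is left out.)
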